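Cull the faulty link arms, pack the sound ones and rack the blade gauge

ROBOT

A 6-joint arm with a two-finger parallel gripper is mounted at the origin on the work surface. World frame = base frame: x ahead of the robot, y to its left, z up, the work surface at z = 0. Lengths are in m, angles in rad, forces in N, time in s.
With the tool pointing down it reaches from about 0.35 to 0.8 m from the base axis. Payload 7.3 kg.
Tool frame: the origin (TCP) lies midway between the tips of the shut fingers; the grasp point (between the pads) lies 19 mm behind it; y points along the fingers, z is the direction in which the jaws open and shut, and the axes are right-handed (so a half turn about y gives the same grasp; the last joint's range is limited). The gripper opens to 85 mm and grips with 20 to 120 N. Pads are 22 mm wide; open, the fingers measure 114 mm over their backs; the gripper's body (76 mm by 85 mm) begins 54 mm behind the grasp point. The pads swing forward as they close: fully open they stand 13 mm farther back than shut.
Start: joints at [-1.29, 0.342, 1.524, -0, 1.275, -0.146], TCP at [0.217, -0.478, 0.231] pointing down, gripper open.
Joint ranges: [-2.53, 2.53], [-0.77, 2.02], [0.04, 2.7], [-1, 4.14], [0.28, 2.66], [-3.11, 3.11]. Speed limits (rad/s): [2.57, 2.57, 3.14, 3.14, 3.14, 3.14].

INTERFACE

Orientations are given as a rotation vector (axis times angle).
In Python, from rig import bot gives the robot as it stands. The module is installed in compiled form; this text tells all that it offers.
- The arm moves only by the shell command python3 -m jog 'ROWS' [FORCE]. ROWS is JSON, a list of rows, each an object with "travel": the shift along the tool's x, y, z in m, a list of three; "angular": the turn, a rotation vector about the tool's x, y, z in rad, a list of three; "jaw": the opening in per cent of the stroke, from 0 (shut) to 100 (fully open). In form: [{"travel": [dx, dy, dz], "angular": [ax, ay, az], "jaw": jaw}, ...]. A call has exactly 8 rows; each row shifts and turns the commanded pose from where the row before left it, along the tool's axes as they then stand; what a row does not reach is not made up. A row lasts 1/12 s, in which the tool goes at most 41.7 mm and 7.16 degrees, less where a joint would pass 70% of its speed; a pose out of reach is approached as far as the arm can. A call with a gripper value outside its range is refused whole. The fingers move at their own pace and stop on an object; FORCE is the grip in N (left out, the last holds). Time passes only in rows, so rows that do not move let the fingers close, or fill a call up. It gives the time, the measured TCP pose, the force and the opening at its end, in the units of the state.
- bot.observe(): the state, without advancing time (a new reading comes with each control period).
- bot.grab_frame(name): name is "scene" or "top"; returns (picture, depth): 400x640x3 uint8, blue, green, red; 400x640 float32, m along the optical axis (not along the pixel's ray), 0 where there is no reading.
- bot.get_calibration(name): a dict with "fovy" (degrees; the focal length in pixels is half the picture's height over the tangent of half this angle, whatever the lens; pixels are square), "cx", "cy" (the principal point, pixels), "eye" and "attitude" of the camera in the world. Camera axes: x right, y down, z forward; pixel columns grow to the right and rows downward; lengths in m; the calibration is good to about 2 mm. A picture is of the moment at which its call begins. get_calibration takes no time and is no camera call.
- bot.job_done(): hands the job in, once; it reports no verdict.
The state is a dict: "t": time; "q": joint angles; "joint_vel": joint speeds; "joint_efforts": joint torques, N m; "eef_pos": TCP position; "tcp_rot": TCP orientation; "wrist_force": force on the tool from outside, world axes, zero at the start; "moment": the same for the moment, N m; "gripper_width": finger opening in m.
Only numpy, scipy, OpenCV 4.12 (cv2) and the standard library are available. Lean on these libraries where they do the work, as an engineer would, in place of code of your own. Each camera call takes 0.05 s, during which the arm holds its last target.

TASK

Check the batch of black link arms on the mat: put every misshapen one (too short, bent, an eye broken off, or a stub left sticking out of its side) into the yellow reject crate, and lay every sound one flat and lengthwise in the shallow packing tray, one to a bay. When the whole batch is sorted, put the blade gauge away: slide its blade into the slot of its holder until the handle's shoulder meets the block, and leave it lying level on the holder's foot. Leave the other things on the bench where they are.

Things in the scene. Friction and masses are not known exactly. Their poses are not given: they have to be found in the camera images.
- sound0: Black plastic link arm lying flat, 22 mm high, alike on both faces: a web 18 mm wide (3 to 19 mm up) joining two round eyes, each 34 mm across, 80 mm between eye centres, 114 mm overall. Sound. Origin midway between the eyes. x along the web; origin on the underside (z up at start). May be absent.
- sound1: Black plastic link arm lying flat, 22 mm high, alike on both faces: a web 18 mm wide (3 to 19 mm up) joining two round eyes, each 34 mm across, 80 mm between eye centres, 114 mm overall. Sound. Origin midway between the eyes. x along the web; origin on the underside (z up at start). May be absent.
- sound2: Black plastic link arm lying flat, 22 mm high, alike on both faces: a web 18 mm wide (3 to 19 mm up) joining two round eyes, each 34 mm across, 80 mm between eye centres, 114 mm overall. Sound. Origin midway between the eyes. x along the web; origin on the underside (z up at start). May be absent.
- sound3: Black plastic link arm lying flat, 22 mm high, alike on both faces: a web 18 mm wide (3 to 19 mm up) joining two round eyes, each 34 mm across, 80 mm between eye centres, 114 mm overall. Sound. Origin midway between the eyes. x along the web; origin on the underside (z up at start). May be absent.
- short: Black plastic link arm lying flat, 22 mm high, alike on both faces: a web 18 mm wide (3 to 19 mm up) joining two round eyes 34 mm across, but only 54 mm between eye centres, 88 mm overall. Faulty: too short. Origin midway between the eyes. x along the web; origin on the underside (z up at start). May be absent.
- bent: Black plastic link arm lying flat, 22 mm high, alike on both faces: a web 18 mm wide (3 to 19 mm up) with a 34 mm eye at each end, but bent flat-wise by 40 degrees in the middle. Faulty. Origin at the bend; one eye centre is at x = -40 mm, the other 40 mm off, 40 degrees from +x towards +y. Grip near x = -15 mm. x along the web; origin on the underside (z up at start). May be absent.
- broken: Black plastic link arm lying flat, 22 mm high, alike on both faces: a web 18 mm wide (3 to 19 mm up) from x = -40 mm to x = 34 mm with one 34 mm eye centred at x = -40 mm; the other eye is missing, leaving a stump. Faulty. Origin 40 mm from the eye centre. x along the web; origin on the underside (z up at start). May be absent.
- spur: Black plastic link arm lying flat, 22 mm high, alike on both faces: a web 18 mm wide (3 to 19 mm up) joining two round eyes as in a sound one (80 mm between centres), but with a stub 12 mm wide left on the web, standing out 30 mm towards +y at x = 13 mm. Faulty. Grip near x = -11 mm. Origin midway between the eyes. x along the web; origin on the underside (z up at start). May be absent.
- mat: Thin light grey mat on the bench on which the batch lies, 285 x 400 x 3 mm, fixed; origin under its centre.
- tray: Shallow grey packing tray, fixed, 260 (x) x 132 (y) x 14 mm high, walls, floor and the two crossing dividers 4 mm thick; four bays, two by two, each 124 mm long (along the tray's x) and 60 mm wide. Origin under its centre.
- bay0 (a point): Centre of the floor of one bay of the packing tray; x along the bay.
- bay1 (a point): Centre of the floor of one bay of the packing tray; x along the bay.
- bay2 (a point): Centre of the floor of one bay of the packing tray; x along the bay.
- bay3 (a point): Centre of the floor of one bay of the packing tray; x along the bay.
- crate: Yellow open reject crate, fixed, 220 (x) x 170 (y) x 60 mm high, walls and floor 5 mm thick. Origin under its centre.
- gauge: Blade gauge standing on its edge: a grey plastic handle 110 (x) x 30 (y) x 34 mm high, with a steel blade 4 mm thick and 26 mm tall (5 to 31 mm up) standing upright in its middle plane and reaching 95 mm beyond the handle's +x end. Origin under the middle of the handle, z up; x points along the blade. About 0.2 kg.
- gauge_shoulder (a point): Centre of the gauge handle's +x end face (the shoulder at the root of the blade), 55 mm ahead of the gauge's origin and 17 mm up.
- holder: Steel gauge holder, fixed: foot plate 230 (x) x 70 (y) x 12 mm thick, a block 50 mm high on its +x half (x = 6 to 115 mm) with an upright slot along x, open at the top and towards -x; a bridge roofs the slot's last 35 mm (underside 50 mm up, top 56 mm), so the blade must be slid in along +x. The free half of the foot carries the gauge's handle. Origin under the foot's centre.
- slot_mouth (a point): Centre of the slot's mouth in the block's front face, 6 mm ahead of the holder's origin and 29 mm up (17 mm over the foot): the gauge's shoulder point comes here when home. The slot is 9 mm wide, its mouth flared to about 18 mm.
- brush: Brush, about 170 mm long, a bystander.
- tape_roll: Cardboard-brown tape roll 64 mm across, 22 mm high, a bystander.
- oil_bottle: Small white bottle 48 mm across, 110 mm high, a bystander.
Not all that is in view belongs to the job. What is shaped like the sound0 but blue or purple is not meant.

How it is judged:
On the way, in this order (a step that is already met when the one before it is completed fails the run):
1. every faulty arm lies in the reject crate and every sound one flat in a tray bay of its own (((y of sound0 in the frame of bay0 between -0.022 and 0.022 m and x of sound0 in the frame of bay0 between -0.02 and 0.02 m) or (y of sound0 in the frame of bay1 between -0.022 and 0.022 m and x of sound0 in the frame of bay1 between -0.02 and 0.02 m) or (y of sound0 in the frame of bay2 between -0.022 and 0.022 m and x of sound0 in the frame of bay2 between -0.02 and 0.02 m) or (y of sound0 in the frame of bay3 between -0.022 and 0.022 m and x of sound0 in the frame of bay3 between -0.02 and 0.02 m)) and z of sound0 in the frame of tray between -0.004 and 0.03 m and angle between the x axis of each of sound0, sound1, sound2, sound3 and the x axis of tray, either way round below 0.3 rad and angle between the z axis of each of sound0, sound1, sound2, sound3 and the z axis of tray, either way round below 0.15 rad and linear speed of each of sound0, sound1, sound2, sound3, short, bent, broken, spur below 0.02 m/s and ((y of sound1 in the frame of bay0 between -0.022 and 0.022 m and x of sound1 in the frame of bay0 between -0.02 and 0.02 m) or (y of sound1 in the frame of bay1 between -0.022 and 0.022 m and x of sound1 in the frame of bay1 between -0.02 and 0.02 m) or (y of sound1 in the frame of bay2 between -0.022 and 0.022 m and x of sound1 in the frame of bay2 between -0.02 and 0.02 m) or (y of sound1 in the frame of bay3 between -0.022 and 0.022 m and x of sound1 in the frame of bay3 between -0.02 and 0.02 m)) and z of sound1 in the frame of tray between -0.004 and 0.03 m and ((y of sound2 in the frame of bay0 between -0.022 and 0.022 m and x of sound2 in the frame of bay0 between -0.02 and 0.02 m) or (y of sound2 in the frame of bay1 between -0.022 and 0.022 m and x of sound2 in the frame of bay1 between -0.02 and 0.02 m) or (y of sound2 in the frame of bay2 between -0.022 and 0.022 m and x of sound2 in the frame of bay2 between -0.02 and 0.02 m) or (y of sound2 in the frame of bay3 between -0.022 and 0.022 m and x of sound2 in the frame of bay3 between -0.02 and 0.02 m)) and z of sound2 in the frame of tray between -0.004 and 0.03 m and ((y of sound3 in the frame of bay0 between -0.022 and 0.022 m and x of sound3 in the frame of bay0 between -0.02 and 0.02 m) or (y of sound3 in the frame of bay1 between -0.022 and 0.022 m and x of sound3 in the frame of bay1 between -0.02 and 0.02 m) or (y of sound3 in the frame of bay2 between -0.022 and 0.022 m and x of sound3 in the frame of bay2 between -0.02 and 0.02 m) or (y of sound3 in the frame of bay3 between -0.022 and 0.022 m and x of sound3 in the frame of bay3 between -0.02 and 0.02 m)) and z of sound3 in the frame of tray between -0.004 and 0.03 m and distance between each of sound1, sound2, sound3 and sound0 above 0.042 m and distance between each of sound2, sound3 and sound1 above 0.042 m and distance between sound3 and sound2 above 0.042 m and x of short in the frame of crate between -0.11 and 0.11 m and y of short in the frame of crate between -0.085 and 0.085 m and z of short in the frame of crate between -0.005 and 0.06 m and x of bent in the frame of crate between -0.11 and 0.11 m and y of bent in the frame of crate between -0.085 and 0.085 m and z of bent in the frame of crate between -0.005 and 0.06 m and x of broken in the frame of crate between -0.11 and 0.11 m and y of broken in the frame of crate between -0.085 and 0.085 m and z of broken in the frame of crate between -0.005 and 0.06 m and x of spur in the frame of crate between -0.11 and 0.11 m and y of spur in the frame of crate between -0.085 and 0.085 m and z of spur in the frame of crate between -0.005 and 0.06 m), for 0.2 s.
2. then the blade gauge is home in its holder (x of gauge_shoulder in the frame of slot_mouth between -0.004 and 0.004 m and y of gauge_shoulder in the frame of slot_mouth between -0.006 and 0.006 m and z of gauge_shoulder in the frame of slot_mouth between -0.005 and 0.005 m and angle between the x axis of gauge and the x axis of holder, either way round below 0.08 rad and angle between gauge's own z axis and vertical below 0.1 rad and linear speed of gauge below 0.02 m/s), for 0.2 s.
At the end, for the whole second after the job is handed in: Faulty arms in the crate below its rim; each sound arm flat (0.15 rad) in its own bay, within 22 mm of its middle line, 20 mm of its centre, 0.3 rad of its direction; gauge level in the slot, shoulder within 4 mm of the block, 6 mm sideways, 0.08 rad in line; all at rest (all of step 1 and all of step 2); the robot touches nothing.
It fails at once if the brush is moved more than 5 cm (distance of brush from where it was at the start of the episode above 0.05 m).
It fails at once if the tape roll is moved more than 5 cm (distance of tape_roll from where it was at the start of the episode above 0.05 m).
It fails at once if the oil bottle is moved more than 5 cm (distance of oil_bottle from where it was at the start of the episode above 0.05 m).
Of sound0, sound1, sound2, sound3 only 3 to 4 are there at a start; the rules pass over those that are not, and their reading is None.
Of short, bent, broken, spur only 3 to 4 are there at a start; the rules pass over those that are not, and their reading is None.
At some moment in a run one of sound0, sound1, sound2, sound3, short, bent, broken, spur, gauge may be knocked a few centimetres aside while the robot is not near it.
Once in a run the grip may slacken for a moment while it holds something.
It also fails if it takes over 208 s, if anything falls off the work surface, if the arm or the gripper's body presses on something with over 40 N, if the wrist force passes 120 N, or if a joint passes its speed limit or range.

## Working session

There is one attempt and no reset: what is moved stays moved. The work goes in short steps, Python scripts to look and compute and a shell command to move; the robot and the scene stay as the last step left them, time stands still between calls to the robot, and variables do not carry over. Pictures are saved under pics/ and viewed, and the job is handed in when it is done.

```bash
mkdir -p pics; ls
python3 - <<'E'
from rig import bot
import cv2,numpy as np
s=bot.observe();print(s)
for n in("scene","top"):
    print(n,bot.get_calibration(n))
    p,d=bot.grab_frame(n);cv2.imwrite(f"pics/{n}0.png",p);np.save(f"{n}0.npy",d)
E
```

```text
pics
{'t': 0.0, 'q': array([-1.28997407e+00,  3.42725794e-01,  1.52503083e+00,  1.11790039e-05,
        1.27541948e+00, -1.46033847e-01]), 'joint_vel': array([-0.00078602,  0.00074346,  0.00132343, -0.0018277 , -0.00078504,
       -0.00181611]), 'joint_efforts': array([ 7.43801070e-05, -4.33681118e+01, -2.46010637e+01, -2.99735548e-04,
        7.93910207e-03,  1.26028101e-05]), 'eef_pos': array([ 0.2172473 , -0.47748845,  0.23061956]), 'tcp_rot': array([-0.43044985,  1.98729295, -1.98408155]), 'wrist_force': array([ 0.03681775,  0.23686828, -0.23878587]), 'moment': array([0.03841945, 0.00657   , 0.01254411]), 'gripper_width': 0.08492329574941128}
scene {'fovy': 43.21483894366956, 'cx': 328.35221878394566, 'cy': 204.26187793538696, 'eye': array([1.18086896, 0.43625586, 1.05251009]), 'attitude': array([-1.14061982, -2.40305608,  0.9321367 ])}
top {'fovy': 48.29981128192822, 'cx': 317.7783894751942, 'cy': 192.51464286789383, 'eye': array([ 0.36191464, -0.14993395,  1.46067679]), 'attitude': array([-2.19341895,  2.16070444, -0.08442777])}
```

View pics/scene0.png

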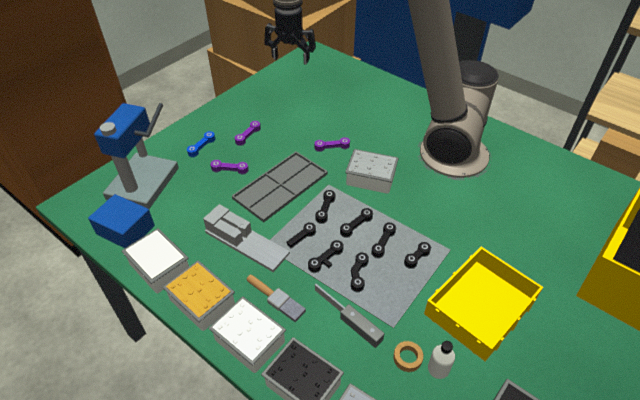

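View pics/top0.png

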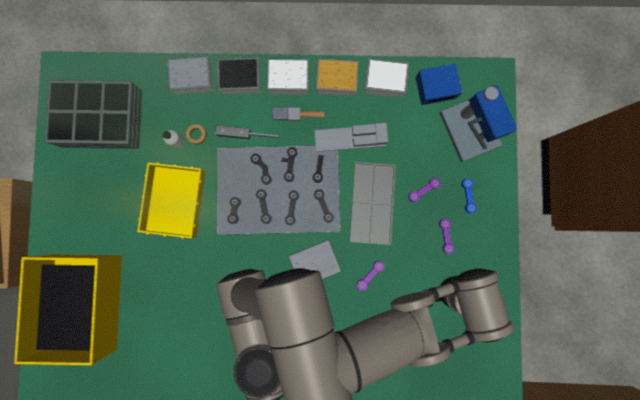

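```bash
cat > h.py <<'E'
from rig import bot
import cv2,numpy as np
from scipy.spatial.transform import Rotation as R
def cal(n):
    c=bot.get_calibration(n);f=200/np.tan(np.radians(c["fovy"])/2)
    return c,f,R.from_rotvec(c["attitude"]).as_matrix()
def plane(n,u,v,z):
    c,f,M=cal(n);u=np.atleast_1d(u).astype(float);v=np.atleast_1d(v).astype(float)
    d=np.stack([(u-c["cx"])/f,(v-c["cy"])/f,np.ones_like(u)],-1)@M.T
    t=(z-c["eye"][2])/d[:,2]
    return c["eye"]+d*t[:,None]
def dep(n,u,v,D):
    c,f,M=cal(n);u=np.atleast_1d(u);v=np.atleast_1d(v);z=D[v.astype(int),u.astype(int)]
    return c["eye"]+(np.stack([(u-c["cx"])/f,(v-c["cy"])/f,np.ones(len(u))],-1)*z[:,None])@M.T
def proj(n,P):
    c,f,M=cal(n);p=(np.atleast_2d(P)-c["eye"])@M
    return np.stack([c["cx"]+f*p[:,0]/p[:,2],c["cy"]+f*p[:,1]/p[:,2]],-1)
E
python3 - <<'E'
from h import *
D=np.load("top0.npy");S=np.load("scene0.npy")
P=[(60,200),(150,130),(210,260),(420,140),(480,250),(420,340),(230,155),(330,225),(305,215),(250,230)]
u,v=np.array(P).T
print(np.round(dep("top",u,v,D),4))
P=[(100,200),(300,110),(220,280),(500,220),(400,230),(390,310),(290,210),(360,270)]
u,v=np.array(P).T
print(np.round(dep("scene",u,v,S),4))
# same features in two views: mat corners
p=cv2.imread("pics/top0.png");cv2.imwrite("pics/top0c.png",cv2.resize(p[90:250,130:400],None,fx=2.9,fy=2.9,interpolation=cv2.INTER_CUBIC))
p=cv2.imread("pics/scene0.png");cv2.imwrite("pics/scene0c.png",cv2.resize(p[140:400,190:550],None,fx=2.2,fy=2.2,interpolation=cv2.INTER_CUBIC))
E
```

```text
[[ 4.449e-01  7.046e-01  1.200e-03]
 [ 6.838e-01  4.213e-01 -4.300e-03]
 [ 2.571e-01  2.047e-01 -1.000e-04]
 [ 6.617e-01 -4.779e-01  1.500e-03]
 [ 3.029e-01 -6.716e-01 -4.000e-04]
 [ 1.672e-01 -3.325e-01  6.424e-01]
 [ 6.009e-01  1.483e-01  1.030e-02]
 [ 3.764e-01 -1.835e-01  5.000e-03]
 [ 4.077e-01 -1.016e-01  5.900e-03]
 [ 3.562e-01  7.760e-02 -1.500e-03]]
[[ 8.189e-01 -6.806e-01 -3.400e-03]
 [ 1.389e-01 -5.191e-01 -2.200e-03]
 [ 8.123e-01 -1.765e-01  5.910e-02]
 [ 1.634e-01  2.375e-01 -5.000e-04]
 [ 3.713e-01  4.390e-02  1.200e-03]
 [ 5.951e-01  1.633e-01  4.000e-03]
 [ 5.017e-01 -2.393e-01 -6.100e-03]
 [ 5.457e-01  3.840e-02  8.000e-04]]
```

View pics/top0c.png

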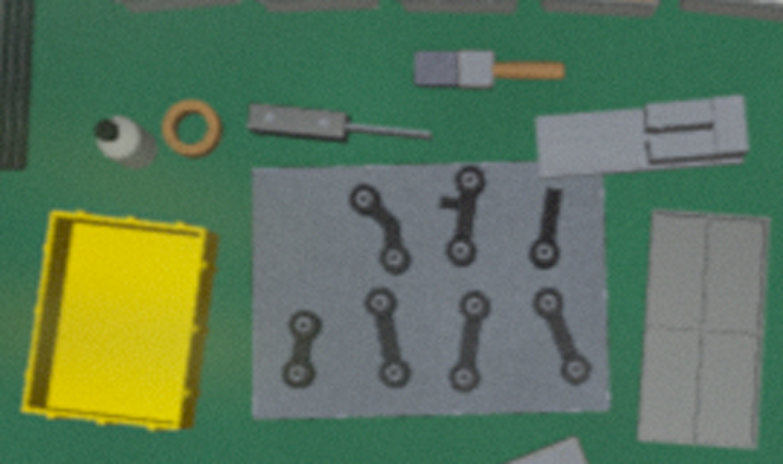

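View pics/scene0c.png

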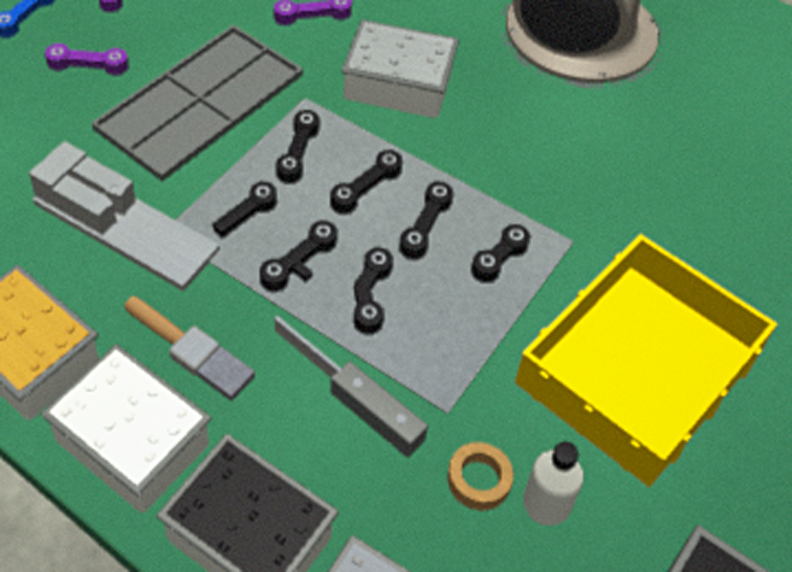

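```bash
cat >> h.py <<'E'
def arms(n,img,box,thr=60,sc=6,zt=0.025,save=None):
    x0,y0,x1,y1=box
    g=cv2.resize(img[y0:y1,x0:x1],None,fx=sc,fy=sc,interpolation=cv2.INTER_CUBIC)
    g=cv2.GaussianBlur(g,(0,0),sc*.4)
    m=(g.max(2)<thr).astype(np.uint8)
    cs,_=cv2.findContours(m,cv2.RETR_EXTERNAL,cv2.CHAIN_APPROX_NONE)
    out=[];vis=g.copy()
    for c in cs:
        if cv2.contourArea(c)<60*sc*sc: continue
        f=np.zeros_like(m);cv2.drawContours(f,[c],-1,1,-1)
        gray=cv2.cvtColor(g,cv2.COLOR_BGR2GRAY).astype(np.float32)
        # eye centres: distance transform peaks of filled shape
        dt=cv2.distanceTransform(f,cv2.DIST_L2,5)
        pk=[];d2=dt.copy()
        for k in range(2):
            _,mx,_,loc=cv2.minMaxLoc(d2)
            if k and mx<.75*m0: break
            if not k:m0=mx
            w=(dt>.9*mx)&(np.hypot(*(np.indices(dt.shape)[::-1]-np.array(loc)[:,None,None]))<mx)
            ys,xs=np.nonzero(w);cx,cy=xs.mean(),ys.mean();pk.append((cx,cy,mx))
            cv2.circle(d2,(int(cx),int(cy)),int(mx*1.6),0,-1)
        uv=np.array([((a+.5)/sc-.5+x0,(b+.5)/sc-.5+y0) for a,b,_ in pk])
        W=plane(n,uv[:,0],uv[:,1],zt)
        cv2.drawContours(vis,[c],-1,(0,255,0),1)
        for a,b,r in pk: cv2.circle(vis,(int(a),int(b)),3,(0,0,255),-1)
        M=cv2.moments(c);cu=((M["m10"]/M["m00"]+.5)/sc-.5+x0,(M["m01"]/M["m00"]+.5)/sc-.5+y0)
        out.append(dict(uv=uv,W=W,area=cv2.contourArea(c)/sc**2,c=plane(n,cu[0],cu[1],zt)[0],cuv=cu,hull=cv2.contourArea(cv2.convexHull(c))/cv2.contourArea(c),cnt=c))
    if save: cv2.imwrite(save,vis)
    return out
def show(o):
    for a in o:
        W=a["W"]
        s="area %d hull %.2f c %s "%(a["area"],a["hull"],np.round(a["c"][:2],3))
        s+="eyes "+" ".join(str(np.round(w[:2],4)) for w in W)
        if len(W)==2:
            d=W[1]-W[0];s+=" L %.1f ang %.1f mid %s"%(1e3*np.linalg.norm(d),np.degrees(np.arctan2(d[1],d[0]))%180,np.round((W[0]+W[1])[:2]/2,4))
        print(np.round(a["cuv"]),s)
E
python3 - <<'E'
from h import *
p=cv2.imread("pics/top0.png")
show(arms("top",p,(218,148,345,236),save="pics/t_arms.png"))
p=cv2.imread("pics/scene0.png")
show(arms("scene",p,(275,180,450,320),sc=4,save="pics/s_arms.png"))
E
```

```text
[319. 165.] area 64 hull 1.30 c [ 0.571 -0.146] eyes [ 0.5817 -0.1473] [ 0.5649 -0.1445] L 17.0 ang 170.6 mid [ 0.5733 -0.1459]
[262. 166.] area 64 hull 2.08 c [0.564 0.04 ] eyes [0.5572 0.0314] [0.5759 0.0483] L 25.2 ang 42.3 mid [0.5665 0.0398]
[290. 162.] area 85 hull 1.97 c [ 0.578 -0.05 ] eyes [ 0.5864 -0.0513]
[358. 272.] area 376 hull 1.31 c [0.568 0.047] eyes [0.5976 0.0664] [0.5326 0.0316] L 73.7 ang 28.2 mid [0.5651 0.049 ]
[417. 255.] area 305 hull 1.23 c [0.431 0.131] eyes [0.4567 0.1288] [0.404  0.1343] L 53.0 ang 174.1 mid [0.4303 0.1316]
[325. 257.] area 420 hull 1.41 c [ 0.584 -0.045] eyes [ 0.6198 -0.0503] [ 0.5422 -0.042 ] L 78.0 ang 173.9 mid [ 0.581  -0.0462]
[382. 242.] area 288 hull 1.50 c [0.453 0.04 ] eyes [0.4824 0.0458]
[302. 234.] area 263 hull 1.23 c [ 0.565 -0.137] eyes [ 0.5408 -0.1347]
[356. 223.] area 252 hull 1.79 c [ 0.446 -0.052] eyes [ 0.4486 -0.0541] [ 0.4201 -0.0501] L 28.8 ang 172.1 mid [ 0.4343 -0.0521]
[324. 208.] area 245 hull 1.50 c [ 0.458 -0.151] eyes [ 0.4855 -0.1391]
```

View pics/t_arms.png

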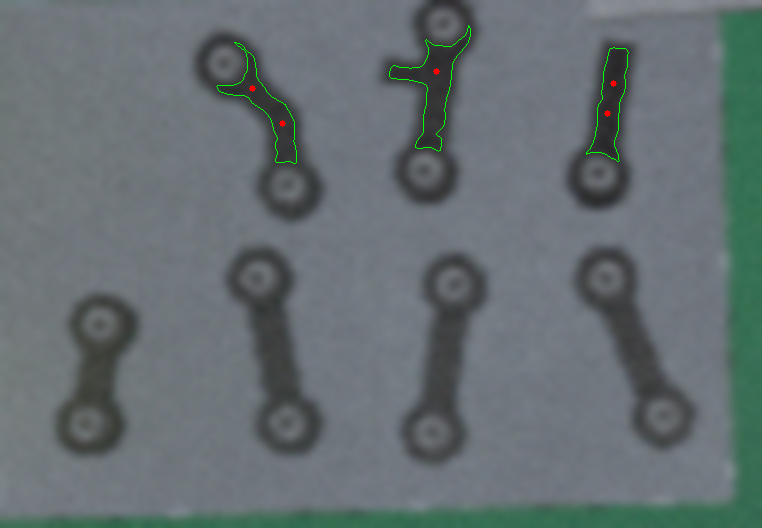

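View pics/s_arms.png

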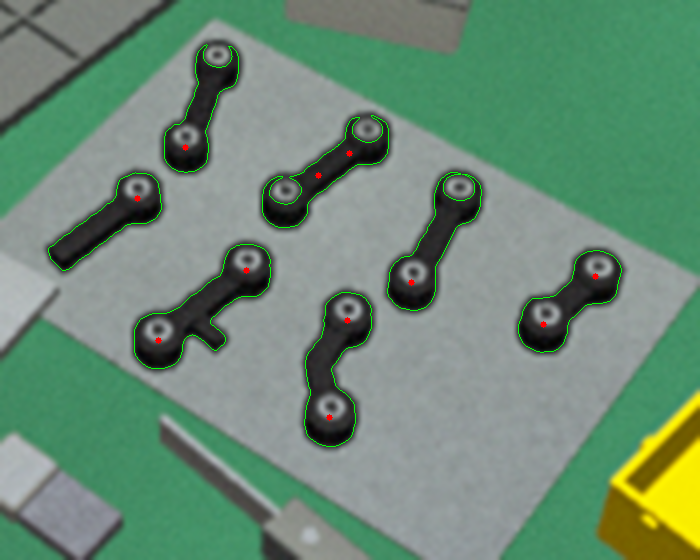

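Run:
```python
from h import *
p=cv2.imread("pics/top0.png")
for (u,v) in [(225,180),(300,190),(320,230),(234,210),(264,206),(292,206),(319,165)]: print(p[v,u])
show(arms("top",p,(219,142,345,236),thr=95,save="pics/t_arms2.png"))
p=cv2.imread("pics/scene0.png")
show(arms("scene",p,(275,180,450,320),sc=4,thr=100,save="pics/s_arms2.png"))
```

```text
[121 118 109]
[128 123 116]
[134 124 118]
[63 66 66]
[65 66 64]
[65 64 66]
[44 38 42]
[234. 210.] area 234 hull 1.25 c [0.419 0.128] eyes [0.3937 0.1303] [0.4454 0.1249] L 51.9 ang 174.0 mid [0.4195 0.1276]
[292. 207.] area 250 hull 1.39 c [ 0.431 -0.059] eyes [ 0.392  -0.0535] [ 0.4701 -0.0634] L 78.8 ang 172.8 mid [ 0.4311 -0.0585]
[323. 205.] area 248 hull 1.38 c [ 0.439 -0.16 ] eyes [ 0.4749 -0.145 ] [ 0.4024 -0.1762] L 78.9 ang 23.2 mid [ 0.4386 -0.1606]
[263. 206.] area 268 hull 1.36 c [0.434 0.033] eyes [0.4727 0.0413] [0.3951 0.024 ] L 79.5 ang 12.6 mid [0.4339 0.0326]
[318. 170.] area 191 hull 1.19 c [ 0.554 -0.143] eyes [ 0.5309 -0.14  ]
[261. 168.] area 267 hull 1.35 c [0.557 0.042] eyes [0.5878 0.0615] [0.5227 0.0268] L 73.7 ang 28.1 mid [0.5553 0.0442]
[290. 164.] area 295 hull 1.40 c [ 0.573 -0.05 ] eyes [ 0.6105 -0.0555] [ 0.5319 -0.0471] L 79.1 ang 173.8 mid [ 0.5712 -0.0513]
[328. 299.] area 117 hull 1.10 c [0.674 0.039] eyes [0.674  0.0361] [0.6754 0.0534] L 17.4 ang 85.3 mid [0.6747 0.0448]
[358. 272.] area 436 hull 1.25 c [0.568 0.047] eyes [0.5973 0.0662] [0.5326
[... 173 characters left out ...]
57.] area 488 hull 1.33 c [ 0.583 -0.045] eyes [ 0.6193 -0.0503] [ 0.5423 -0.0419] L 77.4 ang 173.8 mid [ 0.5808 -0.0461]
[383. 240.] area 384 hull 1.26 c [0.446 0.038] eyes [0.4823 0.0459] [0.4058 0.0285] L 78.4 ang 12.8 mid [0.444  0.0372]
[302. 234.] area 309 hull 1.20 c [ 0.566 -0.138] eyes [ 0.5406 -0.1352]
[356. 222.] area 384 hull 1.31 c [ 0.443 -0.054] eyes [ 0.4801 -0.0584] [ 0.4026 -0.0486] L 78.2 ang 172.8 mid [ 0.4413 -0.0535]
[325. 206.] area 330 hull 1.26 c [ 0.451 -0.154] eyes [ 0.4133 -0.1704] [ 0.485  -0.1396] L 78.1 ang 23.2 mid [ 0.4491 -0.155 ]
[296. 196.] area 135 hull 1.25 c [ 0.472 -0.243] eyes [ 0.3849 -0.2398] [ 0.5521 -0.2484] L 167.4 ang 177.0 mid [ 0.4685 -0.2441]
```

View pics/t_arms2.png

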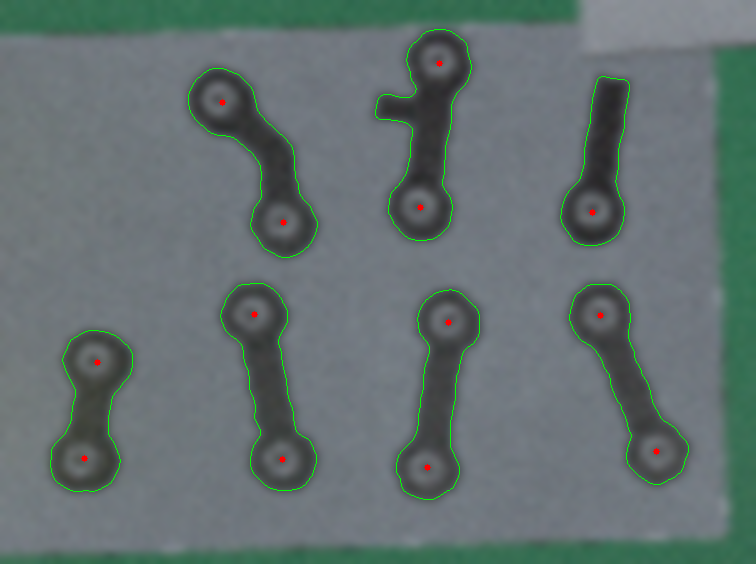

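Run:
```python
from h import *
q=np.array([(217,55),(185,137),(137,188),(368,130),(285,191),(459,187),(412,272),(599,267),(545,315),(247,259),(158,330),(347,310),(330,407)])
uv=(q+.5)/4-.5+[275,180]
W=plane("scene",uv[:,0],uv[:,1],.025)
t=np.array([(600,315),(656,451),(592,212),(448,322),(427,468),(254,314),(282,459),(96,362),(84,458),(420,207),(439,63),(283,222),(222,102)])
T=(t+.5)/6-.5+[219,142]
V=plane("top",T[:,0],T[:,1],.025)
# order top eyes to scene by nearest
for w in W:
    i=np.argmin(np.hypot(*(V[:,:2]-w[:2]).T));print(np.round(w[:2],4),np.round(V[i,:2],4),np.round(1e3*(w-V[i])[:2],1))
```

```text
[ 0.4049 -0.1771] [ 0.4025 -0.176 ] [ 2.3 -1.1]
[ 0.4789 -0.1453] [ 0.4752 -0.1449] [ 3.7 -0.4]
[ 0.5341 -0.141 ] [ 0.5309 -0.1397] [ 3.2 -1.3]
[ 0.3945 -0.0529] [ 0.3916 -0.0535] [2.9 0.5]
[ 0.4736 -0.0635] [ 0.4702 -0.0632] [ 3.4 -0.3]
[0.3971 0.0239] [0.3952 0.0244] [ 1.9 -0.5]
[0.4755 0.041 ] [0.473  0.0414] [ 2.5 -0.4]
[0.3955 0.1318] [0.3942 0.1306] [1.4 1.2]
[0.4501 0.1256] [0.4458 0.1257] [ 4.3 -0.1]
[ 0.5345 -0.0474] [ 0.5322 -0.0468] [ 2.2 -0.6]
[ 0.614  -0.0555] [ 0.611  -0.0555] [3. 0.]
[0.5264 0.0267] [0.523 0.027] [ 3.4 -0.3]
[0.5917 0.0622] [0.5879 0.0617] [3.8 0.5]
```

```bash
cat > seg.py <<'E'
from h import *
def seg(n,p,box,z,sc=6,name=None,kind="gray"):
    x0,y0,x1,y1=box
    g=cv2.resize(p[y0:y1,x0:x1],None,fx=sc,fy=sc,interpolation=cv2.INTER_CUBIC)
    hs=cv2.cvtColor(cv2.GaussianBlur(g,(0,0),2),cv2.COLOR_BGR2HSV)
    m=(hs[...,1]<70) if kind=="gray" else ((hs[...,0]<38)&(hs[...,1]>140))
    cs,_=cv2.findContours(m.astype(np.uint8),cv2.RETR_EXTERNAL,cv2.CHAIN_APPROX_NONE)
    c=max(cs,key=cv2.contourArea)
    uv=(c[:,0,:]+.5)/sc-.5+[x0,y0]
    W=plane(n,uv[:,0],uv[:,1],z)
    r=cv2.minAreaRect((W[:,:2]*1000).astype(np.float32))
    if name: cv2.drawContours(g,[c],-1,(0,0,255),1);cv2.imwrite(name,g)
    return r,np.round(cv2.boxPoints(r),1).tolist(),W
E
python3 - <<'E'
from seg import *
p=cv2.imread("pics/top0.png")
for nm,b,z,k in [("tray",(347,155,402,250),.014,"gray"),("hold",(310,118,395,146),.03,"gray"),("gauge",(210,122,284,144),.034,"gray"),("crate",(130,155,210,245),.06,"y"),]:
    r,B,W=seg("top",p,b,z,name=f"pics/m_{nm}.png",kind=k);print(nm,r,B)
E
python3 -c "
import cv2,numpy as np
a=[cv2.imread(f'pics/m_{n}.png') for n in('tray','hold','gauge','crate')]
H=np.zeros((600,800,3),np.uint8)
x=0
H[:570,:330]=a[0]
H[:168,330:800]=a[1][:, :470]
H[170:302,330:774]=a[2]
c=cv2.resize(a[3],None,fx=.5,fy=.5);H[310:310+c.shape[0],330:330+c.shape[1]]=c
cv2.imwrite('pics/m_all.png',H)"
```

```text
tray ((450.5276794433594, -319.4598693847656), (135.74893188476562, 262.6872253417969), 86.92234802246094) [[315.70001220703125, -380.20001220703125], [578.0, -394.29998779296875], [585.2999877929688, -258.70001220703125], [323.0, -244.60000610351562]]
hold ((672.97900390625, -246.93206787109375), (76.41426849365234, 240.3859405517578), 0.8261738419532776) [[633.0, -127.30000305175781], [636.5, -367.70001220703125], [712.9000244140625, -366.6000061035156], [709.4000244140625, -126.19999694824219]]
gauge ((669.8615112304688, 91.93012237548828), (207.29135131835938, 34.21074676513672), 85.12712860107422) [[644.0, -9.899999618530273], [678.0999755859375, -12.800000190734863], [695.7000122070312, 193.6999969482422], [661.5999755859375, 196.6999969482422]]
crate ((446.860595703125, 319.32440185546875), (190.0613555908203, 229.1280975341797), 84.34156036376953) [[323.5, 236.10000610351562], [551.5, 213.5], [570.2000122070312, 402.6000061035156], [342.20001220703125, 425.20001220703125]]
```

View pics/m_all.png

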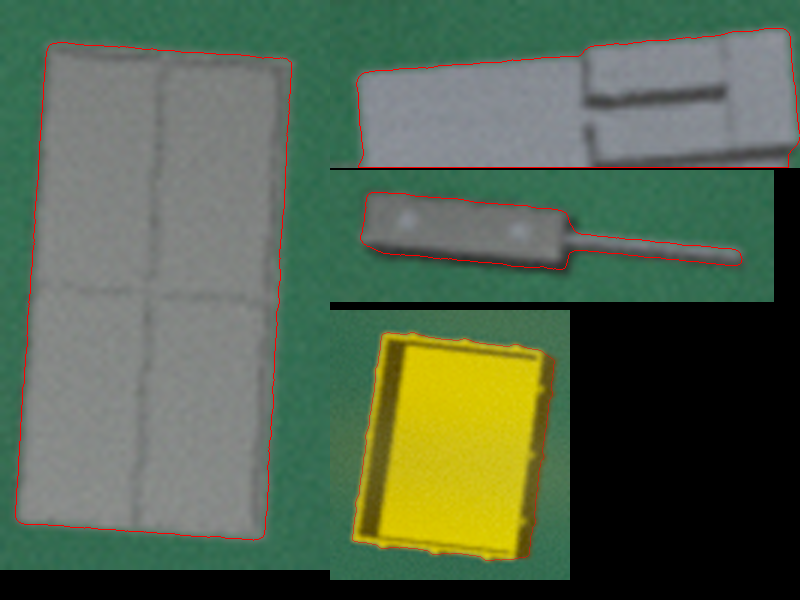

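```bash
cat > go.py <<'E'
import sys
from h import *
def st():
    s=bot.observe();M=R.from_rotvec(s["tcp_rot"]).as_matrix();yaw=np.arctan2(M[1,0],M[0,0])
    return s,M,yaw
def plan(x,y,z,yawd):
    s,M,yaw=st();dy=(np.radians(yawd)-yaw+np.pi/2)%np.pi-np.pi/2
    f=yaw+dy;d=np.array([x,y,z])-s["eef_pos"]
    tx=np.cos(f)*d[0]+np.sin(f)*d[1]; tz=-np.sin(f)*d[0]+np.cos(f)*d[1]
    print("t %.2f pos %s yaw %.1f tilt y-axis %s w %.4f F %s q6 %.2f"%(s["t"],np.round(s["eef_pos"],4),np.degrees(yaw),np.round(M[:,1],3),s["gripper_width"],np.round(s["wrist_force"],1),s["q"][5]))
    print("ang_y total %.4f | then travel x %.4f y %.4f z %.4f"%(-dy,tx,-d[2],tz))
if __name__=="__main__": plan(*map(float,sys.argv[1:5]))
E
python3 go.py 0.4403 -0.1606 0.15 23.3
```

```text
t 0.10 pos [ 0.2172 -0.4776  0.2307] yaw -155.5 tilt y-axis [-0.     0.001 -1.   ] w 0.0859 F [-0.3 -0.4 -0.8] q6 -0.15
ang_y total 0.0201 | then travel x -0.3302 y 0.0807 z -0.2029
```

Black candidates in the top view: sound ones at (324,205), (292,206) and (264,206), whose eyes are 79–80 mm apart. Faulty ones: short (234,210), bent (261,168), spur (290,164) and broken (318,170). The blue and purple look-alikes at (425,190), (469,196), (446,236) and (371,276) are left out. The crop t_arms2 confirms (324,205) is sound: two eyes, straight, no stub. I take that one first.

```bash
python3 -m jog '[{"travel":[-0.02,0.005,-0.0125],"angular":[0,0.02,0],"jaw":50},{"travel":[-0.021,0.005,-0.0125],"angular":[0,0,0],"jaw":50},{"travel":[-0.021,0.005,-0.0125],"angular":[0,0,0],"jaw":50},{"travel":[-0.021,0.005,-0.0125],"angular":[0,0,0],"jaw":50},{"travel":[-0.021,0.005,-0.0125],"angular":[0,0,0],"jaw":50},{"travel":[-0.021,0.005,-0.0125],"angular":[0,0,0],"jaw":50},{"travel":[-0.021,0.005,-0.0125],"angular":[0,0,0],"jaw":50},{"travel":[-0.021,0.005,-0.0125],"angular":[0,0,0],"jaw":50}]' 60
python3 -m jog '[{"travel":[-0.021,0.005,-0.0125],"angular":[0,0,0],"jaw":50},{"travel":[-0.021,0.005,-0.0125],"angular":[0,0,0],"jaw":50},{"travel":[-0.021,0.005,-0.0125],"angular":[0,0,0],"jaw":50},{"travel":[-0.021,0.005,-0.0125],"angular":[0,0,0],"jaw":50},{"travel":[-0.021,0.005,-0.0125],"angular":[0,0,0],"jaw":50},{"travel":[-0.021,0.005,-0.0125],"angular":[0,0,0],"jaw":50},{"travel":[-0.021,0.005,-0.0125],"angular":[0,0,0],"jaw":50},{"travel":[-0.01,0,-0.0105],"angular":[0,0,0],"jaw":50}]'
python3 go.py 0.4403 -0.1606 0.008 23.3
```

```text
t: 0.77
eef_pos: [0.3312, -0.3185, 0.1908]
tcp_rot: [-0.412, 1.998, -1.997]
wrist_force: [-0.9, -0.2, -1.1]
gripper_width: 0.0427
t: 1.43
eef_pos: [0.4369, -0.1657, 0.1552]
tcp_rot: [-0.414, 1.999, -1.996]
wrist_force: [-0.2, -0.7, 0.1]
gripper_width: 0.0425
t 1.43 pos [ 0.4369 -0.1657  0.1552] yaw -156.6 tilt y-axis [-0.001  0.001 -1.   ] w 0.0425 F [-0.2 -0.7  0.1] q6 0.64
ang_y total 0.0012 | then travel x -0.0051 y 0.1472 z -0.0033
```

```bash
python3 -m jog '[{"travel":[-0.002,0.02,-0.002],"angular":[0,0,0],"jaw":50},{"travel":[-0.002,0.025,-0.001],"angular":[0,0,0],"jaw":50},{"travel":[0,0.025,0],"angular":[0,0,0],"jaw":50},{"travel":[0,0.025,0],"angular":[0,0,0],"jaw":50},{"travel":[0,0.015,0],"angular":[0,0,0],"jaw":50},{"travel":[0,0,0],"angular":[0,0,0],"jaw":50},{"travel":[0,0,0],"angular":[0,0,0],"jaw":50},{"travel":[0,0,0],"angular":[0,0,0],"jaw":50}]' 
python3 go.py 0.4403 -0.1606 0.008 23.3
python3 - <<'E'
from h import *
p,d=bot.grab_frame("scene");cv2.imwrite("pics/a1.png",cv2.resize(p[150:330,250:470],None,fx=3.4,fy=3.3))
E
```

```text
t: 2.1
eef_pos: [0.4392, -0.1636, 0.0471]
tcp_rot: [-0.411, 1.996, -1.998]
wrist_force: [0.3, 0.1, 0.6]
gripper_width: 0.0425
t 2.10 pos [ 0.4392 -0.1636  0.0471] yaw -156.7 tilt y-axis [ 0.001 -0.001 -1.   ] w 0.0425 F [0.3 0.1 0.6] q6 0.64
ang_y total 0.0002 | then travel x -0.0022 y 0.0391 z -0.0023
```

View pics/a1.png

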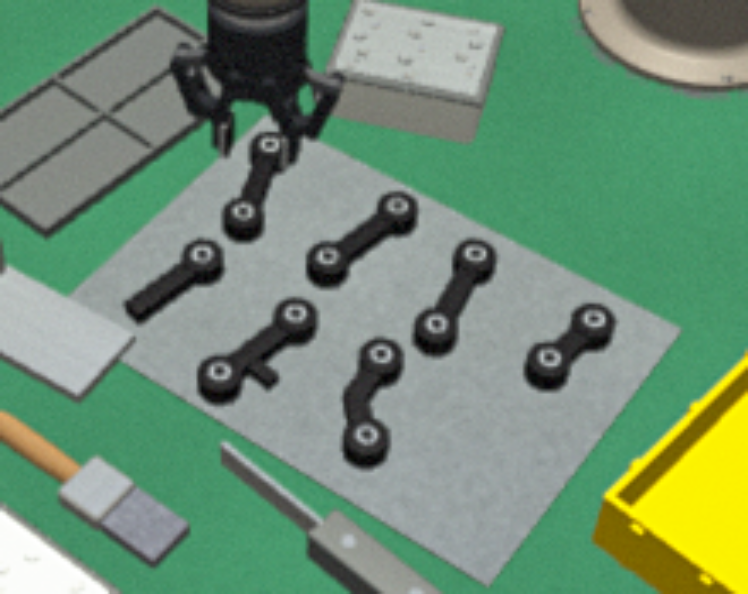

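The gripper straddles the arm at about (265,150) in the crop, with one finger on each side. The rest of the batch hasn't moved. Going down to grip.

```bash
python3 -m jog '[{"travel":[-0.001,0.013,-0.001],"angular":[0,0,0],"jaw":50},{"travel":[-0.001,0.013,-0.001],"angular":[0,0,0],"jaw":50},{"travel":[0,0.013,0],"angular":[0,0,0],"jaw":50},{"travel":[0,0,0],"angular":[0,0,0],"jaw":50},{"travel":[0,0,0],"angular":[0,0,0],"jaw":0},{"travel":[0,0,0],"angular":[0,0,0],"jaw":0},{"travel":[0,0,0],"angular":[0,0,0],"jaw":0},{"travel":[0,0,0],"angular":[0,0,0],"jaw":0}]' 60
python3 go.py 0.4403 -0.1606 0.12 23.3
```

```text
t: 2.82
eef_pos: [0.4405, -0.1611, 0.0087]
tcp_rot: [-0.41, 1.995, -1.999]
wrist_force: [-0.8, 0.6, 6.9]
gripper_width: 0.0165
t 2.82 pos [ 0.4405 -0.1611  0.0087] yaw -156.7 tilt y-axis [ 0.002 -0.001 -1.   ] w 0.0165 F [-0.8  0.6  6.9] q6 0.65
ang_y total 0.0001 | then travel x 0.0000 y -0.1113 z -0.0006
```

```bash
python3 - <<'E'
from seg import *
for q in [(199,99),(233,28),(302,70),(163,177),(94,126)]:
    print(np.round(plane("scene",(q[0]+.5)/2.2-.5+190,(q[1]+.5)/2.2-.5+140,.014)[0],4))
p=cv2.imread("pics/scene0.png")
print(seg("scene",p,(228,148,330,224),.014)[:2])
E
python3 -m jog '[{"travel":[0,-0.02,0],"angular":[0,0,0],"jaw":0},{"travel":[0,-0.025,0],"angular":[0,0,0],"jaw":0},{"travel":[0,-0.025,0],"angular":[0,0,0],"jaw":0},{"travel":[0,-0.02,0],"angular":[0,0.1,0],"jaw":0},{"travel":[0,0,0],"angular":[0,0.12,0],"jaw":0},{"travel":[0,0,0],"angular":[0,0.12,0],"jaw":0},{"travel":[0,0,0],"angular":[0,0.12,0],"jaw":0},{"travel":[0,0,0],"angular":[0,0,0],"jaw":0}]'
python3 go.py 0.3898 -0.2841 0.1 -3.1
```

```text
[ 0.4593 -0.3143  0.014 ]
[ 0.3256 -0.373   0.014 ]
[ 0.33   -0.2447  0.014 ]
[ 0.5875 -0.2564  0.014 ]
[ 0.5812 -0.385   0.014 ]
(((455.6539306640625, -316.67877197265625), (140.522216796875, 266.03485107421875), 86.89009857177734), [[319.0, -379.6000061035156], [584.7000122070312, -394.1000061035156], [592.2999877929688, -253.6999969482422], [326.6000061035156, -239.3000030517578]])
t: 3.48
eef_pos: [0.4398, -0.1608, 0.0981]
tcp_rot: [-0.064, -2.192, 2.194]
wrist_force: [0.6, -0.7, -0.9]
gripper_width: 0.0166
t 3.48 pos [ 0.4398 -0.1608  0.0981] yaw 176.7 tilt y-axis [ 0.001 -0.001 -1.   ] w 0.0166 F [ 0.6 -0.7 -0.9] q6 1.11
ang_y total -0.0034 | then travel x 0.0433 y -0.0019 z 0.1259
```

```bash
python3 -m jog '[{"travel":[0.006,0,0.012],"angular":[0,0,0],"jaw":0},{"travel":[0.006,0,0.019],"angular":[0,0,0],"jaw":0},{"travel":[0.006,0,0.019],"angular":[0,0,0],"jaw":0},{"travel":[0.006,0,0.019],"angular":[0,0,0],"jaw":0},{"travel":[0.006,0,0.019],"angular":[0,0,0],"jaw":0},{"travel":[0.006,0,0.019],"angular":[0,0,0],"jaw":0},{"travel":[0.006,0,0.017],"angular":[0,0,0],"jaw":0},{"travel":[0,0,0],"angular":[0,0,0],"jaw":0}]'
python3 go.py 0.391 -0.2825 0.05 -3.1
```

```text
t: 4.15
eef_pos: [0.3905, -0.285, 0.0977]
tcp_rot: [-0.058, -2.194, 2.198]
wrist_force: [-0.8, 0.9, -0.9]
gripper_width: 0.0163
t 4.15 pos [ 0.3905 -0.285   0.0977] yaw 177.0 tilt y-axis [ 0.001 -0.002 -1.   ] w 0.0163 F [-0.8  0.9 -0.9] q6 0.83
ang_y total 0.0023 | then travel x -0.0003 y 0.0477 z -0.0025
```

```bash
python3 -m jog '[{"travel":[0,0.015,-0.001],"angular":[0,0,0],"jaw":0},{"travel":[0,0.015,-0.001],"angular":[0,0,0],"jaw":0},{"travel":[0,0.015,-0.0005],"angular":[0,0,0],"jaw":0},{"travel":[0,0.015,0],"angular":[0,0,0],"jaw":0},{"travel":[0,0.015,0],"angular":[0,0,0],"jaw":0},{"travel":[0,0.009,0],"angular":[0,0,0],"jaw":0},{"travel":[0,0,0],"angular":[0,0,0],"jaw":0},{"travel":[0,0,0],"angular":[0,0,0],"jaw":0}]'
python3 go.py 0.391 -0.2825 0.012 -3.1
python3 - <<'E'
from h import *
p,d=bot.grab_frame("scene");cv2.imwrite("pics/a2.png",cv2.resize(p[130:250,210:350],None,fx=5,fy=5))
E
```

```text
t: 4.82
eef_pos: [0.3914, -0.2794, 0.0134]
tcp_rot: [-0.056, -2.195, 2.195]
wrist_force: [-0.1, 0.5, -1.3]
gripper_width: 0.0162
t 4.82 pos [ 0.3914 -0.2794  0.0134] yaw 177.0 tilt y-axis [-0.  0. -1.] w 0.0162 F [-0.1  0.5 -1.3] q6 0.84
ang_y total 0.0024 | then travel x 0.0002 y 0.0014 z 0.0031
```

View pics/a2.png

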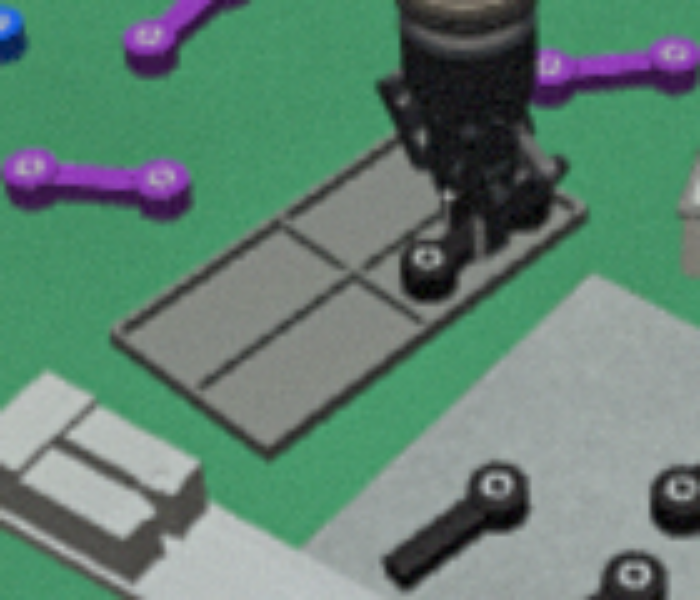

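The held arm sits inside its bay, with its near eye at (428,262) in the crop clear of the dividers. Releasing.

```bash
python3 -m jog '[{"travel":[0,0.002,0.003],"angular":[0,0,0],"jaw":0},{"travel":[0,0,0],"angular":[0,0,0],"jaw":30},{"travel":[0,0,0],"angular":[0,0,0],"jaw":30},{"travel":[0,0,0],"angular":[0,0,0],"jaw":30},{"travel":[0,-0.015,0],"angular":[0,0,0],"jaw":30},{"travel":[0,-0.025,0],"angular":[0,0,0],"jaw":30},{"travel":[0,-0.03,0],"angular":[0,0,0],"jaw":50},{"travel":[0,-0.03,0],"angular":[0,0,0],"jaw":50}]'
python3 - <<'E'
from h import *
p,d=bot.grab_frame("top");cv2.imwrite("pics/t1.png",p)
show(arms("top",p,(219,142,345,236),thr=95))
show(arms("top",p,(345,150,402,250),thr=85,zt=.026))
E
python3 go.py 0.4327 -0.0583 0.1 -7.2
```

```text
t: 5.53
eef_pos: [0.3907, -0.2824, 0.1124]
tcp_rot: [-0.057, -2.195, 2.193]
wrist_force: [0.7, -1.0, -0.0]
gripper_width: 0.0429
[338. 224.] area 121 hull 1.98 c [ 0.379 -0.208] eyes [ 0.376  -0.2189] [ 0.3852 -0.2081] L 14.2 ang 49.5 mid [ 0.3806 -0.2135]
[234. 210.] area 234 hull 1.24 c [0.419 0.128] eyes [0.3936 0.1304] [0.4453 0.1249] L 52.1 ang 174.0 mid [0.4194 0.1277]
[292. 207.] area 252 hull 1.38 c [ 0.431 -0.059] eyes [ 0.4702 -0.0634] [ 0.3918 -0.0534] L 79.0 ang 172.8 mid [ 0.431  -0.0584]
[263. 206.] area 269 hull 1.36 c [0.434 0.033] eyes [0.4727 0.0412] [0.3953 0.0239] L 79.3 ang 12.6 mid [0.434  0.0325]
[318. 170.] area 191 hull 1.19 c [ 0.554 -0.143] eyes [ 0.5308 -0.1399]
[261. 168.] area 267 hull 1.35 c [0.557 0.042] eyes [0.5878 0.0614] [0.5226 0.0266] L 73.9 ang 28.1 mid [0.5552 0.044 ]
[290. 164.] area 295 hull 1.40 c [ 0.573 -0.05 ] eyes [ 0.6105 -0.0555] [ 0.5321 -0.0469] L 78.9 ang 173.8 mid [ 0.5713 -0.0512]
[366. 223.] area 505 hull 4.38 c [ 0.384 -0.297] eyes [ 0.3528 -0.2809]
t 5.58 pos [ 0.3933 -0.2847  0.118 ] yaw 177.0 tilt y-axis [ 0.006 -0.006 -1.   ] w 0.0428 F [ 1.9 -2.5  4. ] q6 0.84
ang_y total 0.0727 | then travel x -0.0108 y 0.0180 z -0.2296
```

```bash
python3 -m jog '[{"travel":[0,0,0],"angular":[0,0.073,0],"jaw":50},{"travel":[-0.002,0.002,-0.03],"angular":[0,0,0],"jaw":50},{"travel":[-0.002,0.004,-0.035],"angular":[0,0,0],"jaw":50},{"travel":[-0.002,0.004,-0.035],"angular":[0,0,0],"jaw":50},{"travel":[-0.002,0.004,-0.035],"angular":[0,0,0],"jaw":50},{"travel":[-0.001,0.004,-0.035],"angular":[0,0,0],"jaw":50},{"travel":[-0.001,0,-0.035],"angular":[0,0,0],"jaw":50},{"travel":[-0.001,0,-0.025],"angular":[0,0,0],"jaw":50}]'
python3 -m jog '[{"travel":[0,0.01,0],"angular":[0,0,0],"jaw":50},{"travel":[0,0.02,0],"angular":[0,0,0],"jaw":50},{"travel":[0,0.02,0],"angular":[0,0,0],"jaw":50},{"travel":[0,0,0],"angular":[0,0,0],"jaw":50},{"travel":[0,0,0],"angular":[0,0,0],"jaw":50},{"travel":[0,0,0],"angular":[0,0,0],"jaw":50},{"travel":[0,0,0],"angular":[0,0,0],"jaw":50},{"travel":[0,0,0],"angular":[0,0,0],"jaw":50}]'
python3 go.py 0.4327 -0.0583 0.0095 -7.2
```

```text
t: 6.25
eef_pos: [0.4307, -0.0534, 0.0932]
tcp_rot: [-0.135, -2.157, 2.156]
wrist_force: [-0.6, -0.8, -0.3]
gripper_width: 0.0426
t: 6.92
eef_pos: [0.4317, -0.0563, 0.0442]
tcp_rot: [-0.139, -2.156, 2.158]
wrist_force: [0.6, -0.2, -0.3]
gripper_width: 0.043
t 6.92 pos [ 0.4317 -0.0563  0.0442] yaw 172.8 tilt y-axis [ 0.002 -0.001 -1.   ] w 0.0430 F [ 0.6 -0.2 -0.3] q6 1.39
ang_y total -0.0009 | then travel x -0.0013 y 0.0347 z 0.0018
```

```bash
python3 -m jog '[{"travel":[-0.001,0.011,0.002],"angular":[0,0,0],"jaw":50},{"travel":[0,0.012,0],"angular":[0,0,0],"jaw":50},{"travel":[0,0.012,0],"angular":[0,0,0],"jaw":50},{"travel":[0,0,0],"angular":[0,0,0],"jaw":50},{"travel":[0,0,0],"angular":[0,0,0],"jaw":0},{"travel":[0,0,0],"angular":[0,0,0],"jaw":0},{"travel":[0,0,0],"angular":[0,0,0],"jaw":0},{"travel":[0,0,0],"angular":[0,0,0],"jaw":0}]'
python3 -m jog '[{"travel":[0,-0.015,0],"angular":[0,0,0],"jaw":0},{"travel":[0,-0.025,0],"angular":[0,0,0],"jaw":0},{"travel":[0,-0.025,0],"angular":[0,-0.07,0],"jaw":0},{"travel":[0,-0.025,0],"angular":[0,0,0],"jaw":0},{"travel":[0,0,0],"angular":[0,0,0],"jaw":0},{"travel":[0,0,0],"angular":[0,0,0],"jaw":0},{"travel":[0,0,0],"angular":[0,0,0],"jaw":0},{"travel":[0,0,0],"angular":[0,0,0],"jaw":0}]'
python3 go.py 0.519 -0.2893 0.1 -3.1
```

```text
t: 7.58
eef_pos: [0.4323, -0.0583, 0.0093]
tcp_rot: [-0.138, -2.156, 2.158]
wrist_force: [-0.9, -0.4, 7.1]
gripper_width: 0.0165
t: 8.25
eef_pos: [0.431, -0.0578, 0.0974]
tcp_rot: [-0.06, -2.192, 2.191]
wrist_force: [0.4, 0.2, -0.8]
gripper_width: 0.0168
t 8.25 pos [ 0.431  -0.0578  0.0974] yaw 176.8 tilt y-axis [-0.002  0.001 -1.   ] w 0.0168 F [ 0.4  0.2 -0.8] q6 1.32
ang_y total -0.0022 | then travel x -0.1004 y -0.0026 z 0.2264
```

```bash
python3 -m jog '[{"travel":[-0.01,0,0.02],"angular":[0,0,0],"jaw":0},{"travel":[-0.0134,0,0.03],"angular":[0,0,0],"jaw":0},{"travel":[-0.014,0,0.032],"angular":[0,0,0],"jaw":0},{"travel":[-0.014,0,0.032],"angular":[0,0,0],"jaw":0},{"travel":[-0.014,0,0.032],"angular":[0,0,0],"jaw":0},{"travel":[-0.014,0,0.032],"angular":[0,0,0],"jaw":0},{"travel":[-0.014,0,0.032],"angular":[0,0,0],"jaw":0},{"travel":[-0.007,0,0.0164],"angular":[0,0,0],"jaw":0}]'
python3 -m jog '[{"travel":[0,0.012,0],"angular":[0,0,0],"jaw":0},{"travel":[0,0.02,0],"angular":[0,0,0],"jaw":0},{"travel":[0,0.02,0],"angular":[0,0,0],"jaw":0},{"travel":[0,0,0],"angular":[0,0,0],"jaw":0},{"travel":[0,0,0],"angular":[0,0,0],"jaw":0},{"travel":[0,0,0],"angular":[0,0,0],"jaw":0},{"travel":[0,0,0],"angular":[0,0,0],"jaw":0},{"travel":[0,0,0],"angular":[0,0,0],"jaw":0}]'
python3 go.py 0.519 -0.2893 0.012 -3.1
```

```text
t: 8.92
eef_pos: [0.5197, -0.2933, 0.0966]
tcp_rot: [-0.063, -2.191, 2.192]
wrist_force: [-0.8, -0.3, 0.0]
gripper_width: 0.0163
t: 9.58
eef_pos: [0.5199, -0.2901, 0.0475]
tcp_rot: [-0.063, -2.192, 2.195]
wrist_force: [-0.2, 0.6, -0.7]
gripper_width: 0.0161
t 9.58 pos [ 0.5199 -0.2901  0.0475] yaw 176.8 tilt y-axis [ 0.002 -0.001 -1.   ] w 0.0161 F [-0.2  0.6 -0.7] q6 0.99
ang_y total -0.0019 | then travel x 0.0009 y 0.0355 z -0.0007
```

```bash
python3 -m jog '[{"travel":[0.001,0.012,-0.001],"angular":[0,0,0],"jaw":0},{"travel":[0,0.012,0],"angular":[0,0,0],"jaw":0},{"travel":[0,0.011,0],"angular":[0,0,0],"jaw":0},{"travel":[0,0,0],"angular":[0,0,0],"jaw":0},{"travel":[0,0,0],"angular":[0,0,0],"jaw":0},{"travel":[0,0,0],"angular":[0,0,0],"jaw":30},{"travel":[0,0,0],"angular":[0,0,0],"jaw":30},{"travel":[0,0,0],"angular":[0,0,0],"jaw":30}]'
python3 -m jog '[{"travel":[0,-0.015,0],"angular":[0,0,0],"jaw":30},{"travel":[0,-0.025,0],"angular":[0,0,0],"jaw":30},{"travel":[0,-0.03,0],"angular":[0,0,0],"jaw":50},{"travel":[0,-0.03,0],"angular":[0,0,0],"jaw":50},{"travel":[0,0,0],"angular":[0,-0.1,0],"jaw":50},{"travel":[0,0,0],"angular":[0,-0.1,0],"jaw":50},{"travel":[0,0,0],"angular":[0,-0.075,0],"jaw":50},{"travel":[0,0,0],"angular":[0,0,0],"jaw":50}]'
python3 - <<'E'
from h import *
p,d=bot.grab_frame("top");cv2.imwrite("pics/t2.png",p)
show(arms("top",p,(219,142,345,236),thr=95))
cv2.imwrite("pics/t2c.png",cv2.resize(p[140:250,210:410],None,fx=4,fy=4))
E
python3 go.py 0.4353 0.0326 0.1 12.6
```

```text
t: 10.25
eef_pos: [0.5185, -0.2888, 0.0116]
tcp_rot: [-0.062, -2.193, 2.194]
wrist_force: [-0.1, 0.3, -0.3]
gripper_width: 0.0258
t: 10.92
eef_pos: [0.5184, -0.2888, 0.1118]
tcp_rot: [-0.233, 2.103, -2.105]
wrist_force: [0.5, -0.3, -0.1]
gripper_width: 0.0426
[318. 214.] area 618 hull 1.44 c [ 0.41  -0.145] eyes [ 0.4342 -0.1637] [ 0.3434 -0.0907] L 116.5 ang 141.2 mid [ 0.3888 -0.1272]
[257. 212.] area 689 hull 1.88 c [0.413 0.051] eyes [0.3879 0.0294] [0.4728 0.0412] L 85.7 ang 7.9 mid [0.4303 0.0353]
[341. 175.] area 76 hull 1.46 c [ 0.537 -0.216] eyes [ 0.5332 -0.227 ]
[318. 170.] area 190 hull 1.19 c [ 0.554 -0.143] eyes [ 0.5308 -0.1399]
[261. 168.] area 267 hull 1.34 c [0.557 0.042] eyes [0.5878 0.0614] [0.5227 0.0266] L 73.8 ang 28.2 mid [0.5553 0.044 ]
[290. 164.] area 294 hull 1.41 c [ 0.573 -0.05 ] eyes [ 0.6105 -0.0555] [ 0.5316 -0.0469] L 79.3 ang 173.8 mid [ 0.5711 -0.0512]
t 10.97 pos [ 0.5184 -0.2887  0.1116] yaw -167.5 tilt y-axis [ 0. -0. -1.] w 0.0428 F [-0.   0.5  0.5] q6 0.72
ang_y total -0.0026 | then travel x 0.0110 y 0.0116 z -0.3317
```

View pics/t2c.png

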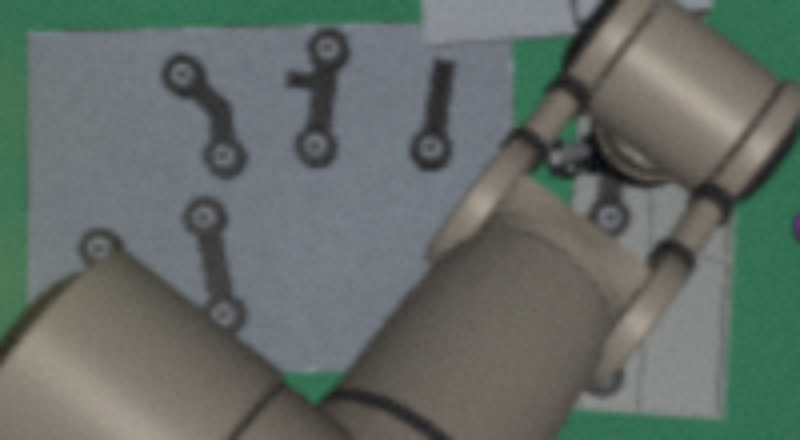

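The crop shows the arm of sound C at (214,265), where it was, and two placed arms in the tray. On to sound C.

```bash
python3 -m jog '[{"travel":[0.001,0,-0.02],"angular":[0,0,0],"jaw":50},{"travel":[0.001,0,-0.035],"angular":[0,0,0],"jaw":50},{"travel":[0.001,0,-0.035],"angular":[0,0,0],"jaw":50},{"travel":[0.001,0,-0.035],"angular":[0,0,0],"jaw":50},{"travel":[0.001,0,-0.035],"angular":[0,0,0],"jaw":50},{"travel":[0.001,0,-0.035],"angular":[0,0,0],"jaw":50},{"travel":[0.001,0,-0.035],"angular":[0,0,0],"jaw":50},{"travel":[0.001,0,-0.035],"angular":[0,0,0],"jaw":50}]'
python3 -m jog '[{"travel":[0.002,0,-0.035],"angular":[0,0,0],"jaw":50},{"travel":[0.001,0.01,-0.031],"angular":[0,0,0],"jaw":50},{"travel":[0,0.025,0],"angular":[0,0,0],"jaw":50},{"travel":[0,0.025,0],"angular":[0,0,0],"jaw":50},{"travel":[0,0.01,0],"angular":[0,0,0],"jaw":50},{"travel":[0,0,0],"angular":[0,0,0],"jaw":50},{"travel":[0,0,0],"angular":[0,0,0],"jaw":50},{"travel":[0,0,0],"angular":[0,0,0],"jaw":50}]'
python3 go.py 0.4353 0.0326 0.0095 12.6
```

```text
t: 11.63
eef_pos: [0.4524, -0.0303, 0.1114]
tcp_rot: [-0.228, 2.107, -2.108]
wrist_force: [0.5, 0.1, 0.4]
gripper_width: 0.0429
t: 12.3
eef_pos: [0.4364, 0.0318, 0.042]
tcp_rot: [-0.228, 2.106, -2.106]
wrist_force: [-0.3, -0.3, 0.3]
gripper_width: 0.043
t 12.30 pos [0.4364 0.0318 0.042 ] yaw -167.5 tilt y-axis [ 0.001 -0.    -1.   ] w 0.0430 F [-0.3 -0.3  0.3] q6 1.25
ang_y total -0.0025 | then travel x 0.0009 y 0.0325 z -0.0010
```

Lifting, then turning to tray yaw (−167.5 → 176.9, +0.273).

```bash
python3 -m jog '[{"travel":[0.001,0.011,-0.001],"angular":[0,0,0],"jaw":50},{"travel":[0,0.011,0],"angular":[0,0,0],"jaw":50},{"travel":[0,0.0105,0],"angular":[0,0,0],"jaw":50},{"travel":[0,0,0],"angular":[0,0,0],"jaw":50},{"travel":[0,0,0],"angular":[0,0,0],"jaw":0},{"travel":[0,0,0],"angular":[0,0,0],"jaw":0},{"travel":[0,0,0],"angular":[0,0,0],"jaw":0},{"travel":[0,0,0],"angular":[0,0,0],"jaw":0}]'
python3 -m jog '[{"travel":[0,-0.015,0],"angular":[0,0,0],"jaw":0},{"travel":[0,-0.025,0],"angular":[0,0,0],"jaw":0},{"travel":[0,-0.025,0],"angular":[0,0,0],"jaw":0},{"travel":[0,-0.025,0],"angular":[0,0.1,0],"jaw":0},{"travel":[0,0,0],"angular":[0,0.1,0],"jaw":0},{"travel":[0,0,0],"angular":[0,0.073,0],"jaw":0},{"travel":[0,0,0],"angular":[0,0,0],"jaw":0},{"travel":[0,0,0],"angular":[0,0,0],"jaw":0}]'
python3 go.py 0.388 -0.3465 0.1 -3.1
```

```text
t: 12.97
eef_pos: [0.4354, 0.0326, 0.01]
tcp_rot: [-0.229, 2.104, -2.106]
wrist_force: [-0.6, 0.0, 6.2]
gripper_width: 0.0165
t: 13.63
eef_pos: [0.4346, 0.0327, 0.0992]
tcp_rot: [-0.058, -2.195, 2.196]
wrist_force: [-0.7, -0.2, -1.0]
gripper_width: 0.0166
t 13.63 pos [0.4346 0.0327 0.0992] yaw 177.0 tilt y-axis [ 0.001 -0.    -1.   ] w 0.0166 F [-0.7 -0.2 -1. ] q6 1.52
ang_y total 0.0020 | then travel x 0.0260 y -0.0008 z 0.3812
```

```bash
python3 -m jog '[{"travel":[0.002,0,0.02],"angular":[0,0,0],"jaw":0},{"travel":[0.002,0,0.035],"angular":[0,0,0],"jaw":0},{"travel":[0.002,0,0.035],"angular":[0,0,0],"jaw":0},{"travel":[0.002,0,0.035],"angular":[0,0,0],"jaw":0},{"travel":[0.002,0,0.035],"angular":[0,0,0],"jaw":0},{"travel":[0.002,0,0.035],"angular":[0,0,0],"jaw":0},{"travel":[0.002,0,0.035],"angular":[0,0,0],"jaw":0},{"travel":[0.002,0,0.035],"angular":[0,0,0],"jaw":0}]'
python3 -m jog '[{"travel":[0.002,0,0.035],"angular":[0,0,0],"jaw":0},{"travel":[0.004,0,0.035],"angular":[0,0,0],"jaw":0},{"travel":[0.004,0,0.035],"angular":[0,0,0],"jaw":0},{"travel":[0,0,0.011],"angular":[0,0,0],"jaw":0},{"travel":[0,0.025,0],"angular":[0,0,0],"jaw":0},{"travel":[0,0.025,0],"angular":[0,0,0],"jaw":0},{"travel":[0,0,0],"angular":[0,0,0],"jaw":0},{"travel":[0,0,0],"angular":[0,0,0],"jaw":0}]'
python3 go.py 0.388 -0.3465 0.012 -3.1
python3 - <<'E'
from h import *
p,d=bot.grab_frame("scene");cv2.imwrite("pics/a3.png",cv2.resize(p[120:250,210:350],None,fx=4.5,fy=4.5))
E
```

```text
t: 14.3
eef_pos: [0.4035, -0.2326, 0.0986]
tcp_rot: [-0.057, -2.195, 2.195]
wrist_force: [0.7, -0.8, -1.0]
gripper_width: 0.0164
t: 14.97
eef_pos: [0.3873, -0.3452, 0.0479]
tcp_rot: [-0.055, -2.197, 2.19]
wrist_force: [0.1, 0.3, 0.0]
gripper_width: 0.0161
t 14.97 pos [ 0.3873 -0.3452  0.0479] yaw 177.0 tilt y-axis [-0.002  0.003 -1.   ] w 0.0161 F [0.1 0.3 0. ] q6 0.75
ang_y total 0.0012 | then travel x -0.0008 y 0.0359 z 0.0013
```

View pics/a3.png

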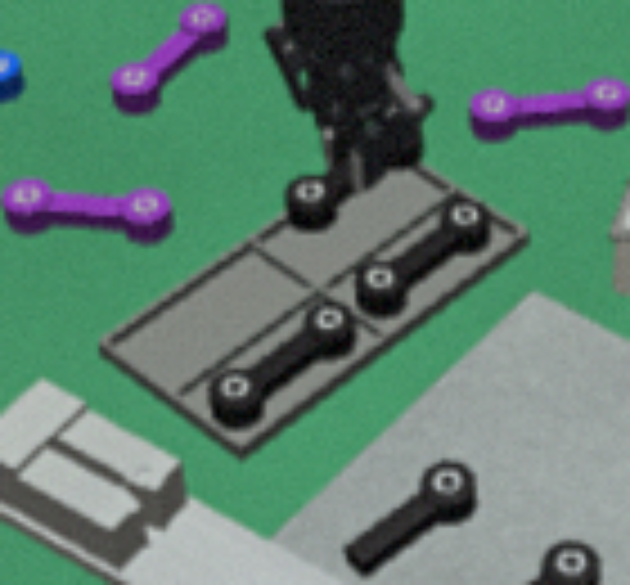

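The crop shows the first two arms lying flat, each in its own bay, at (425,250) and (285,355). The third hangs over the far bay at (310,195).

```bash
python3 -m jog '[{"travel":[-0.001,0.012,0.001],"angular":[0,0,0],"jaw":0},{"travel":[0,0.012,0],"angular":[0,0,0],"jaw":0},{"travel":[0,0.0115,0],"angular":[0,0,0],"jaw":0},{"travel":[0,0,0],"angular":[0,0,0],"jaw":0},{"travel":[0,0,0],"angular":[0,0,0],"jaw":0},{"travel":[0,0,0],"angular":[0,0,0],"jaw":30},{"travel":[0,0,0],"angular":[0,0,0],"jaw":30},{"travel":[0,0,0],"angular":[0,0,0],"jaw":30}]'
python3 -m jog '[{"travel":[0,-0.015,0],"angular":[0,0,0],"jaw":30},{"travel":[0,-0.025,0],"angular":[0,0,0],"jaw":30},{"travel":[0,-0.03,0],"angular":[0,0,0],"jaw":50},{"travel":[0,-0.03,0],"angular":[0,0,0],"jaw":50},{"travel":[0,0,0],"angular":[0,0.08,0],"jaw":50},{"travel":[0,0,0],"angular":[0,0.01,0],"jaw":50},{"travel":[0,0,0],"angular":[0,0,0],"jaw":50},{"travel":[0,0,0],"angular":[0,0,0],"jaw":50}]'
python3 - <<'E'
from h import *
p,d=bot.grab_frame("scene");cv2.imwrite("pics/a4.png",p)
show(arms("scene",p,(275,180,450,320),sc=4,thr=100))
E
python3 go.py 0.564 -0.1446 0.1 -8.3
```

```text
t: 15.68
eef_pos: [0.3894, -0.3478, 0.0144]
tcp_rot: [-0.061, -2.193, 2.196]
wrist_force: [0.4, -0.8, 0.8]
gripper_width: 0.0255
t: 16.35
eef_pos: [0.3884, -0.3468, 0.1126]
tcp_rot: [-0.152, -2.148, 2.146]
wrist_force: [0.6, 0.0, -0.1]
gripper_width: 0.0426
[328. 299.] area 113 hull 1.10 c [0.674 0.039] eyes [0.6741 0.0371] [0.6754 0.0542] L 17.2 ang 85.6 mid [0.6748 0.0457]
[358. 272.] area 432 hull 1.25 c [0.568 0.047] eyes [0.5972 0.0661] [0.5327 0.0316] L 73.2 ang 28.2 mid [0.5649 0.0489]
[417. 255.] area 348 hull 1.19 c [0.431 0.131] eyes [0.4563 0.1288] [0.4037 0.1342] L 53.0 ang 174.1 mid [0.43   0.1315]
[325. 257.] area 483 hull 1.33 c [ 0.583 -0.045] eyes [ 0.6196 -0.0503] [ 0.5421 -0.042 ] L 78.0 ang 173.9 mid [ 0.5808 -0.0462]
[302. 234.] area 308 hull 1.20 c [ 0.566 -0.138] eyes [ 0.5405 -0.1352]
[282. 193.] area 198 hull 1.18 c [ 0.489 -0.28 ] eyes [ 0.4872 -0.2785]
[296. 196.] area 130 hull 1.26 c [ 0.472 -0.243] eyes [ 0.3849 -0.2398] [ 0.5516 -0.2483] L 166.9 ang 177.1 mid [ 0.4682 -0.2441]
[295. 185.] area 121 hull 1.45 c [ 0.44  -0.275] eyes [ 0.415  -0.2749] [ 0.4474 -0.269 ] L 32.9 ang 10.3 mid [ 0.4312 -0.272 ]
t 16.40 pos [ 0.3884 -0.3467  0.1124] yaw 171.8 tilt y-axis [-0.001  0.002 -1.   ] w 0.0427 F [0.  0.7 0. ] q6 0.84
ang_y total 0.0022 | then travel x -0.1446 y 0.0124 z -0.2254
```

Everything is where it was. Now the broken one.

```bash
python3 -m jog '[{"travel":[-0.012,0,-0.018],"angular":[0,0,0],"jaw":50},{"travel":[-0.02,0,-0.031],"angular":[0,0,0],"jaw":50},{"travel":[-0.02,0,-0.031],"angular":[0,0,0],"jaw":50},{"travel":[-0.02,0,-0.031],"angular":[0,0,0],"jaw":50},{"travel":[-0.02,0,-0.031],"angular":[0,0,0],"jaw":50},{"travel":[-0.02,0,-0.031],"angular":[0,0,0],"jaw":50},{"travel":[-0.02,0,-0.031],"angular":[0,0,0],"jaw":50},{"travel":[-0.0126,0,-0.0214],"angular":[0,0,0],"jaw":50}]'
python3 -m jog '[{"travel":[0,0.02,0],"angular":[0,0,0],"jaw":50},{"travel":[0,0.025,0],"angular":[0,0,0],"jaw":50},{"travel":[0,0.025,0],"angular":[0,0,0],"jaw":50},{"travel":[0,0,0],"angular":[0,0,0],"jaw":50},{"travel":[0,0,0],"angular":[0,0,0],"jaw":50},{"travel":[0,0,0],"angular":[0,0,0],"jaw":50},{"travel":[0,0,0],"angular":[0,0,0],"jaw":50},{"travel":[0,0,0],"angular":[0,0,0],"jaw":50}]'
python3 go.py 0.564 -0.1446 0.0095 -8.3
```

```text
t: 17.07
eef_pos: [0.5657, -0.1422, 0.1121]
tcp_rot: [-0.151, -2.148, 2.146]
wrist_force: [0.5, -0.5, 0.0]
gripper_width: 0.0426
t: 17.73
eef_pos: [0.5652, -0.1455, 0.0448]
tcp_rot: [-0.158, -2.147, 2.149]
wrist_force: [0.3, -1.1, 0.6]
gripper_width: 0.0426
t 17.73 pos [ 0.5652 -0.1455  0.0448] yaw 171.7 tilt y-axis [ 0.003 -0.001 -1.   ] w 0.0426 F [ 0.3 -1.1  0.6] q6 1.33
ang_y total 0.0006 | then travel x 0.0014 y 0.0353 z -0.0007
```

```bash
python3 -m jog '[{"travel":[0.001,0.012,-0.001],"angular":[0,0,0],"jaw":50},{"travel":[0,0.012,0],"angular":[0,0,0],"jaw":50},{"travel":[0,0.0115,0],"angular":[0,0,0],"jaw":50},{"travel":[0,0,0],"angular":[0,0,0],"jaw":50},{"travel":[0,0,0],"angular":[0,0,0],"jaw":0},{"travel":[0,0,0],"angular":[0,0,0],"jaw":0},{"travel":[0,0,0],"angular":[0,0,0],"jaw":0},{"travel":[0,0,0],"angular":[0,0,0],"jaw":0}]'
python3 -m jog '[{"travel":[0,-0.015,0],"angular":[0,0,0],"jaw":0},{"travel":[0,-0.025,0],"angular":[0,0,0],"jaw":0},{"travel":[0,-0.03,0],"angular":[0,0,0],"jaw":0},{"travel":[0,-0.03,0],"angular":[0,0,0],"jaw":0},{"travel":[0,-0.01,0],"angular":[0,0,0],"jaw":0},{"travel":[0,0,0],"angular":[0,0,0],"jaw":0},{"travel":[0,0,0],"angular":[0,0,0],"jaw":0},{"travel":[0,0,0],"angular":[0,0,0],"jaw":0}]'
python3 go.py 0.444 0.283 0.12 -8.3
```

```text
t: 18.4
eef_pos: [0.5639, -0.144, 0.0083]
tcp_rot: [-0.156, -2.147, 2.147]
wrist_force: [-1.0, -0.2, -0.5]
gripper_width: 0.0167
t: 19.07
eef_pos: [0.5625, -0.1435, 0.1161]
tcp_rot: [-0.152, -2.146, 2.144]
wrist_force: [-0.2, -0.3, -1.1]
gripper_width: 0.0165
t 19.07 pos [ 0.5625 -0.1435  0.1161] yaw 171.7 tilt y-axis [-0.003  0.001 -1.   ] w 0.0165 F [-0.2 -0.3 -1.1] q6 1.33
ang_y total 0.0007 | then travel x 0.1789 y -0.0039 z -0.4049
```

```bash
python3 -m jog '[{"travel":[0.012,0,-0.02],"angular":[0,0,0],"jaw":0},{"travel":[0.014,0,-0.033],"angular":[0,0,0],"jaw":0},{"travel":[0.014,0,-0.033],"angular":[0,0,0],"jaw":0},{"travel":[0.014,0,-0.033],"angular":[0,0,0],"jaw":0},{"travel":[0.014,0,-0.033],"angular":[0,0,0],"jaw":0},{"travel":[0.014,0,-0.033],"angular":[0,0,0],"jaw":0},{"travel":[0.014,0,-0.033],"angular":[0,0,0],"jaw":0},{"travel":[0.014,0,-0.033],"angular":[0,0,0],"jaw":0}]'
python3 -m jog '[{"travel":[0.014,0,-0.033],"angular":[0,0,0],"jaw":0},{"travel":[0.014,0,-0.033],"angular":[0,0,0],"jaw":0},{"travel":[0.014,0,-0.033],"angular":[0,0,0],"jaw":0},{"travel":[0.014,0,-0.033],"angular":[0,0,0],"jaw":0},{"travel":[0.013,0,-0.022],"angular":[0,0,0],"jaw":0},{"travel":[0,0,0],"angular":[0,0,0],"jaw":0},{"travel":[0,0,0],"angular":[0,0,0],"jaw":0},{"travel":[0,0,0],"angular":[0,0,0],"jaw":0}]'
python3 go.py 0.444 0.283 0.035 -8.3
python3 - <<'E'
from h import *
p,d=bot.grab_frame("scene");cv2.imwrite("pics/a5.png",cv2.resize(p[150:370,380:600],None,fx=2.7,fy=2.7))
E
```

```text
t: 19.73
eef_pos: [0.489, 0.1217, 0.1159]
tcp_rot: [-0.151, -2.144, 2.146]
wrist_force: [0.4, 0.2, -0.0]
gripper_width: 0.016
t: 20.4
eef_pos: [0.444, 0.282, 0.1164]
tcp_rot: [-0.152, -2.144, 2.148]
wrist_force: [0.2, -0.5, 0.1]
gripper_width: 0.0159
t 20.40 pos [0.444  0.282  0.1164] yaw 171.8 tilt y-axis [-0.002 -0.001 -1.   ] w 0.0159 F [ 0.2 -0.5  0.1] q6 2.14
ang_y total 0.0011 | then travel x 0.0002 y 0.0814 z -0.0010
```

View pics/a5.png

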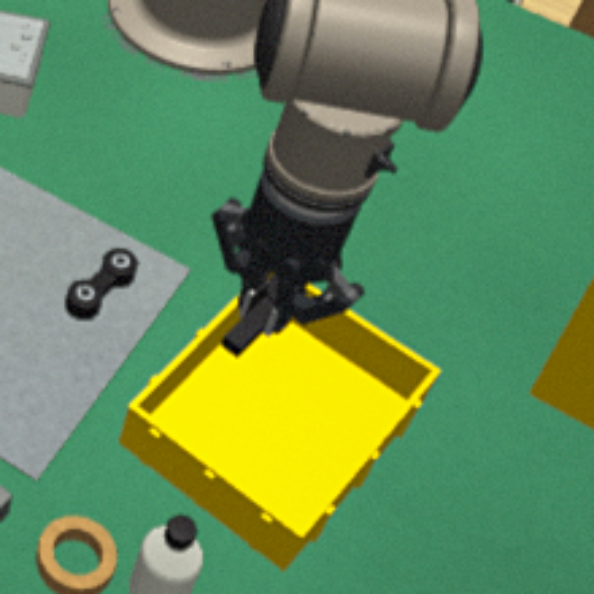

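Run:
```python
from h import *
for q in [(641,236),(776,325),(658,460),(524,352)]:
    print(np.round(plane("scene",(q[0]+.5)/2.2-.5+190,(q[1]+.5)/2.2-.5+140,.06)[0],4))
```

```text
[0.3341 0.2525 0.06  ]
[0.3509 0.4194 0.06  ]
[0.5712 0.3934 0.06  ]
[0.5493 0.2298 0.06  ]
```

```bash
python3 -m jog '[{"travel":[0,0.02,0],"angular":[0,0,0],"jaw":0},{"travel":[0,0.025,0],"angular":[0,0,0],"jaw":0},{"travel":[0,0.025,0],"angular":[0,0,0],"jaw":0},{"travel":[0,0.011,0],"angular":[0,0,0],"jaw":0},{"travel":[0,0,0],"angular":[0,0,0],"jaw":0},{"travel":[0,0,0],"angular":[0,0,0],"jaw":30},{"travel":[0,0,0],"angular":[0,0,0],"jaw":30},{"travel":[0,0,0],"angular":[0,0,0],"jaw":30}]'
python3 -m jog '[{"travel":[0,-0.02,0],"angular":[0,0,0],"jaw":30},{"travel":[0,-0.03,0],"angular":[0,0,0],"jaw":30},{"travel":[0,-0.03,0],"angular":[0,0,0],"jaw":50},{"travel":[0,0,0],"angular":[0,0,0],"jaw":50},{"travel":[0,0,0],"angular":[0,-0.04,0],"jaw":50},{"travel":[0,0,0],"angular":[0,0,0],"jaw":50},{"travel":[0,0,0],"angular":[0,0,0],"jaw":50},{"travel":[0,0,0],"angular":[0,0,0],"jaw":50}]'
python3 - <<'E'
from h import *
p,d=bot.grab_frame("top");cv2.imwrite("pics/t3.png",p)
show(arms("top",p,(219,142,345,236),thr=95))
p,d=bot.grab_frame("scene");cv2.imwrite("pics/a6.png",p)
E
python3 go.py 0.4215 0.128 0.1 -6
```

```text
t: 21.12
eef_pos: [0.4456, 0.2826, 0.0379]
tcp_rot: [-0.158, -2.148, 2.146]
wrist_force: [1.1, 0.0, -0.2]
gripper_width: 0.026
t: 21.78
eef_pos: [0.4445, 0.2826, 0.1168]
tcp_rot: [-0.114, -2.167, 2.167]
wrist_force: [-0.2, 0.3, -0.6]
gripper_width: 0.0428
[234. 210.] area 230 hull 1.25 c [0.419 0.128] eyes [0.3936 0.1303] [0.4454 0.1248] L 52.0 ang 173.9 mid [0.4195 0.1276]
[261. 168.] area 261 hull 1.35 c [0.557 0.042] eyes [0.5877 0.0614] [0.5225 0.0266] L 73.9 ang 28.1 mid [0.5551 0.044 ]
[290. 164.] area 290 hull 1.42 c [ 0.573 -0.05 ] eyes [ 0.6104 -0.0556] [ 0.5319 -0.047 ] L 79.0 ang 173.8 mid [ 0.5711 -0.0513]
t 21.88 pos [0.4445 0.2826 0.1165] yaw 174.0 tilt y-axis [-0. -0. -1.] w 0.0428 F [-0.2  0.5  0.2] q6 2.10
ang_y total -0.0001 | then travel x 0.0067 y 0.0165 z 0.1561
```

View pics/a6.png

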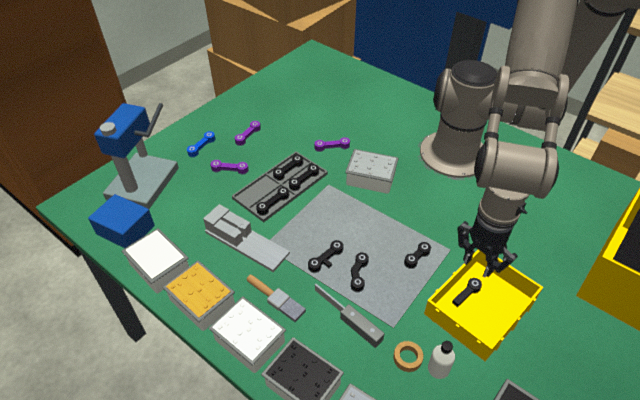

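The broken one lies in the crate at (465,290) and the three sound ones sit in the tray near (285,185). Next the short one at (417,255).

```bash
python3 -m jog '[{"travel":[0.001,0,0.018],"angular":[0,0,0],"jaw":50},{"travel":[0.001,0,0.025],"angular":[0,0,0],"jaw":50},{"travel":[0.001,0,0.025],"angular":[0,0,0],"jaw":50},{"travel":[0.001,0,0.025],"angular":[0,0,0],"jaw":50},{"travel":[0.001,0,0.025],"angular":[0,0,0],"jaw":50},{"travel":[0.001,0,0.025],"angular":[0,0,0],"jaw":50},{"travel":[0.001,0,0.013],"angular":[0,0,0],"jaw":50},{"travel":[0,0.01,0],"angular":[0,0,0],"jaw":50}]'
python3 -m jog '[{"travel":[0,0.02,0],"angular":[0,0,0],"jaw":50},{"travel":[0,0.025,0],"angular":[0,0,0],"jaw":50},{"travel":[0,0.015,0],"angular":[0,0,0],"jaw":50},{"travel":[0,0,0],"angular":[0,0,0],"jaw":50},{"travel":[0,0,0],"angular":[0,0,0],"jaw":50},{"travel":[0,0,0],"angular":[0,0,0],"jaw":50},{"travel":[0,0,0],"angular":[0,0,0],"jaw":50},{"travel":[0,0,0],"angular":[0,0,0],"jaw":50}]'
python3 go.py 0.4215 0.128 0.0095 -6
```

```text
t: 22.55
eef_pos: [0.4219, 0.1262, 0.1077]
tcp_rot: [-0.118, -2.167, 2.168]
wrist_force: [0.6, -0.1, 0.2]
gripper_width: 0.0429
t: 23.22
eef_pos: [0.4221, 0.1283, 0.0477]
tcp_rot: [-0.115, -2.169, 2.169]
wrist_force: [-0.7, 1.1, -0.0]
gripper_width: 0.0427
t 23.22 pos [0.4221 0.1283 0.0477] yaw 174.0 tilt y-axis [ 0.002  0.    -1.   ] w 0.0427 F [-0.7  1.1 -0. ] q6 1.80
ang_y total 0.0006 | then travel x 0.0006 y 0.0382 z 0.0004
```

```bash
python3 -m jog '[{"travel":[0.001,0.013,0],"angular":[0,0,0],"jaw":50},{"travel":[0,0.013,0],"angular":[0,0,0],"jaw":50},{"travel":[0,0.012,0],"angular":[0,0,0],"jaw":50},{"travel":[0,0,0],"angular":[0,0,0],"jaw":50},{"travel":[0,0,0],"angular":[0,0,0],"jaw":0},{"travel":[0,0,0],"angular":[0,0,0],"jaw":0},{"travel":[0,0,0],"angular":[0,0,0],"jaw":0},{"travel":[0,0,0],"angular":[0,0,0],"jaw":0}]'
python3 -m jog '[{"travel":[0,-0.015,0],"angular":[0,0,0],"jaw":0},{"travel":[0,-0.025,0],"angular":[0,0,0],"jaw":0},{"travel":[0,-0.03,0],"angular":[0,0,0],"jaw":0},{"travel":[0,-0.03,0],"angular":[0,0,0],"jaw":0},{"travel":[0,-0.01,0],"angular":[0,0,0],"jaw":0},{"travel":[0,0,0],"angular":[0,0,0],"jaw":0},{"travel":[0,0,0],"angular":[0,0,0],"jaw":0},{"travel":[0,0,0],"angular":[0,0,0],"jaw":0}]'
python3 go.py 0.455 0.367 0.12 -6
```

```text
t: 23.88
eef_pos: [0.4211, 0.1284, 0.0098]
tcp_rot: [-0.115, -2.169, 2.169]
wrist_force: [-1.8, 0.4, 7.0]
gripper_width: 0.0163
t: 24.55
eef_pos: [0.4197, 0.1282, 0.1179]
tcp_rot: [-0.111, -2.167, 2.167]
wrist_force: [-0.3, -0.7, -1.0]
gripper_width: 0.0166
t 24.55 pos [0.4197 0.1282 0.1179] yaw 174.0 tilt y-axis [-0.002 -0.    -1.   ] w 0.0166 F [-0.3 -0.7 -1. ] q6 1.80
ang_y total 0.0004 | then travel x -0.0102 y -0.0021 z -0.2412
```

```bash
python3 -m jog '[{"travel":[-0.001,0,-0.02],"angular":[0,0,0],"jaw":0},{"travel":[-0.001,0,-0.032],"angular":[0,0,0],"jaw":0},{"travel":[-0.001,0,-0.032],"angular":[0,0,0],"jaw":0},{"travel":[-0.001,0,-0.032],"angular":[0,0,0],"jaw":0},{"travel":[-0.002,0,-0.032],"angular":[0,0,0],"jaw":0},{"travel":[-0.002,0,-0.032],"angular":[0,0,0],"jaw":0},{"travel":[-0.002,0,-0.032],"angular":[0,0,0],"jaw":0},{"travel":[0,0,-0.029],"angular":[0,0,0],"jaw":0}]'
python3 -m jog '[{"travel":[0,0,0],"angular":[0,0,0],"jaw":0},{"travel":[0,0.02,0],"angular":[0,0,0],"jaw":0},{"travel":[0,0.025,0],"angular":[0,0,0],"jaw":0},{"travel":[0,0.025,0],"angular":[0,0,0],"jaw":0},{"travel":[0,0.012,0],"angular":[0,0,0],"jaw":0},{"travel":[0,0,0],"angular":[0,0,0],"jaw":0},{"travel":[0,0,0],"angular":[0,0,0],"jaw":0},{"travel":[0,0,0],"angular":[0,0,0],"jaw":30}]'
python3 go.py 0.455 0.367 0.12 -6
python3 -m jog '[{"travel":[0,0,0],"angular":[0,0,0],"jaw":30},{"travel":[0,0,0],"angular":[0,0,0],"jaw":30},{"travel":[0,-0.02,0],"angular":[0,0,0],"jaw":30},{"travel":[0,-0.03,0],"angular":[0,0,0],"jaw":30},{"travel":[0,-0.03,0],"angular":[0,0,0],"jaw":50},{"travel":[0,0,0],"angular":[0,-0.12,0],"jaw":50},{"travel":[0,0,0],"angular":[0,-0.124,0],"jaw":50},{"travel":[0,0,0],"angular":[0,0,0],"jaw":50}]'
python3 - <<'E'
from h import *
p,d=bot.grab_frame("scene");cv2.imwrite("pics/a7.png",p)
show(arms("scene",p,(275,180,450,320),sc=4,thr=100))
E
python3 go.py 0.5489 0.0302 0.1 8
```

```text
t: 25.22
eef_pos: [0.4549, 0.3684, 0.1166]
tcp_rot: [-0.11, -2.165, 2.169]
wrist_force: [-0.3, -1.7, -0.6]
gripper_width: 0.0164
t: 25.88
eef_pos: [0.4557, 0.3668, 0.037]
tcp_rot: [-0.114, -2.168, 2.168]
wrist_force: [0.1, -0.0, 0.3]
gripper_width: 0.0255
t 25.88 pos [0.4557 0.3668 0.037 ] yaw 174.0 tilt y-axis [ 0. -0. -1.] w 0.0255 F [ 0.1 -0.   0.3] q6 2.22
ang_y total 0.0003 | then travel x 0.0007 y -0.0830 z -0.0001
t: 26.55
eef_pos: [0.4559, 0.3672, 0.1184]
tcp_rot: [-0.152, 2.147, -2.144]
wrist_force: [-0.0, 0.7, -0.9]
gripper_width: 0.0423
[328. 299.] area 112 hull 1.10 c [0.674 0.039] eyes [0.6741 0.0364] [0.6755 0.055 ] L 18.7 ang 85.5 mid [0.6748 0.0457]
[358. 272.] area 431 hull 1.26 c [0.568 0.047] eyes [0.5973 0.0662] [0.5325 0.0315] L 73.6 ang 28.2 mid [0.5649 0.0489]
[325. 257.] area 482 hull 1.34 c [ 0.583 -0.045] eyes [ 0.6195 -0.0504] [ 0.5417 -0.0422] L 78.2 ang 174.0 mid [ 0.5806 -0.0463]
[282. 193.] area 198 hull 1.18 c [ 0.489 -0.28 ] eyes [ 0.4871 -0.2784]
[296. 196.] area 129 hull 1.23 c [ 0.472 -0.243] eyes [ 0.3852 -0.2398] [ 0.5522 -0.2481] L 167.1 ang 177.2 mid [ 0.4687 -0.2439]
[295. 185.] area 121 hull 1.46 c [ 0.44  -0.275] eyes [ 0.415  -0.2749] [ 0.4476 -0.2691] L 33.1 ang 10.1 mid [ 0.4313 -0.272 ]
t 26.60 pos [0.4556 0.3671 0.1177] yaw -172.1 tilt y-axis [ 0.001  0.001 -1.   ] w 0.0426 F [ 0.1 -0.  -0.9] q6 1.98
ang_y total -0.0020 | then travel x -0.0455 y 0.0177 z 0.3466
```

View pics/a7.png

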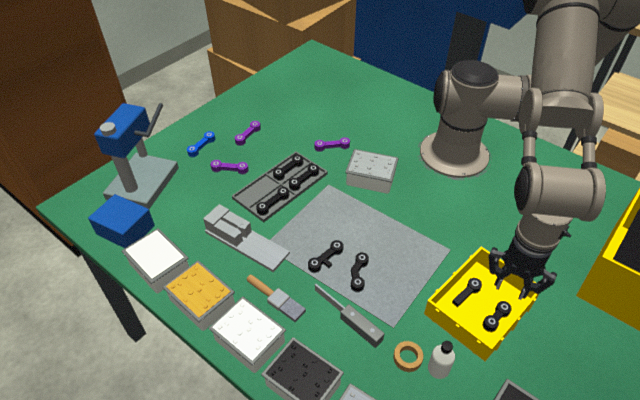

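The short one is in the crate at (497,317). Bent and spur haven't moved. Next the bent one at (358,272).

```bash
python3 -m jog '[{"travel":[-0.003,0,0.02],"angular":[0,0,0],"jaw":50},{"travel":[-0.004,0,0.033],"angular":[0,0,0],"jaw":50},{"travel":[-0.004,0,0.033],"angular":[0,0,0],"jaw":50},{"travel":[-0.004,0,0.033],"angular":[0,0,0],"jaw":50},{"travel":[-0.004,0,0.033],"angular":[0,0,0],"jaw":50},{"travel":[-0.005,0,0.033],"angular":[0,0,0],"jaw":50},{"travel":[-0.005,0,0.033],"angular":[0,0,0],"jaw":50},{"travel":[-0.005,0,0.033],"angular":[0,0,0],"jaw":50}]'
python3 -m jog '[{"travel":[-0.005,0,0.033],"angular":[0,0,0],"jaw":50},{"travel":[-0.004,0,0.033],"angular":[0,0,0],"jaw":50},{"travel":[-0.0025,0.01,0.0296],"angular":[0,0,0],"jaw":50},{"travel":[0,0.025,0],"angular":[0,0,0],"jaw":50},{"travel":[0,0.025,0],"angular":[0,0,0],"jaw":50},{"travel":[0,0.01,0],"angular":[0,0,0],"jaw":50},{"travel":[0,0,0],"angular":[0,0,0],"jaw":50},{"travel":[0,0,0],"angular":[0,0,0],"jaw":50}]'
python3 go.py 0.5489 0.0302 0.0095 8
```

```text
t: 27.27
eef_pos: [0.5242, 0.1216, 0.1168]
tcp_rot: [-0.146, 2.151, -2.151]
wrist_force: [-0.2, -0.1, -0.4]
gripper_width: 0.0427
t: 27.93
eef_pos: [0.5488, 0.0304, 0.0469]
tcp_rot: [-0.15, 2.15, -2.15]
wrist_force: [0.1, -0.5, 0.1]
gripper_width: 0.0426
t 27.93 pos [0.5488 0.0304 0.0469] yaw -172.1 tilt y-axis [-0.001 -0.    -1.   ] w 0.0426 F [ 0.1 -0.5  0.1] q6 1.35
ang_y total -0.0010 | then travel x -0.0001 y 0.0374 z 0.0002
```

```bash
python3 -m jog '[{"travel":[0,0.013,0],"angular":[0,0,0],"jaw":50},{"travel":[0,0.013,0],"angular":[0,0,0],"jaw":50},{"travel":[0,0.0115,0],"angular":[0,0,0],"jaw":50},{"travel":[0,0,0],"angular":[0,0,0],"jaw":50},{"travel":[0,0,0],"angular":[0,0,0],"jaw":0},{"travel":[0,0,0],"angular":[0,0,0],"jaw":0},{"travel":[0,0,0],"angular":[0,0,0],"jaw":0},{"travel":[0,0,0],"angular":[0,0,0],"jaw":0}]'
python3 -m jog '[{"travel":[0,-0.015,0],"angular":[0,0,0],"jaw":0},{"travel":[0,-0.025,0],"angular":[0,0,0],"jaw":0},{"travel":[0,-0.03,0],"angular":[0,0,0],"jaw":0},{"travel":[0,-0.03,0],"angular":[0,0,0],"jaw":0},{"travel":[0,-0.01,0],"angular":[0,0.12,0],"jaw":0},{"travel":[0,0,0],"angular":[0,0.12,0],"jaw":0},{"travel":[0,0,0],"angular":[0,0.11,0],"jaw":0},{"travel":[0,0,0],"angular":[0,0,0],"jaw":0}]'
python3 go.py 0.435 0.32 0.12 -12
```

```text
t: 28.6
eef_pos: [0.5496, 0.0301, 0.0105]
tcp_rot: [-0.148, 2.148, -2.148]
wrist_force: [-0.3, 0.2, 6.1]
gripper_width: 0.0163
t: 29.27
eef_pos: [0.5489, 0.03, 0.12]
tcp_rot: [-0.228, -2.109, 2.109]
wrist_force: [0.0, 0.3, -0.9]
gripper_width: 0.016
t 29.27 pos [0.5489 0.03   0.12  ] yaw 167.7 tilt y-axis [ 0.001 -0.    -1.   ] w 0.0160 F [ 0.   0.3 -0.9] q6 1.70
ang_y total -0.0048 | then travel x 0.1717 y -0.0000 z -0.2599
```

```bash
python3 -m jog '[{"travel":[0.012,0,-0.02],"angular":[0,0,0],"jaw":0},{"travel":[0.018,0,-0.028],"angular":[0,0,0],"jaw":0},{"travel":[0.019,0,-0.028],"angular":[0,0,0],"jaw":0},{"travel":[0.019,0,-0.028],"angular":[0,0,0],"jaw":0},{"travel":[0.019,0,-0.028],"angular":[0,0,0],"jaw":0},{"travel":[0.019,0,-0.028],"angular":[0,0,0],"jaw":0},{"travel":[0.019,0,-0.028],"angular":[0,0,0],"jaw":0},{"travel":[0.019,0,-0.028],"angular":[0,0,0],"jaw":0}]'
python3 -m jog '[{"travel":[0.019,0,-0.028],"angular":[0,0,0],"jaw":0},{"travel":[0.009,0,-0.016],"angular":[0,0,0],"jaw":0},{"travel":[0,0.02,0],"angular":[0,0,0],"jaw":0},{"travel":[0,0.025,0],"angular":[0,0,0],"jaw":0},{"travel":[0,0.025,0],"angular":[0,0,0],"jaw":0},{"travel":[0,0,0],"angular":[0,0,0],"jaw":0},{"travel":[0,0,0],"angular":[0,0,0],"jaw":0},{"travel":[0,0,0],"angular":[0,0,0],"jaw":0}]'
python3 go.py 0.435 0.32 0.045 -12
python3 - <<'E'
from h import *
p,d=bot.grab_frame("scene");cv2.imwrite("pics/a8.png",cv2.resize(p[200:370,400:570],None,fx=3.4,fy=3.4))
E
```

```text
t: 29.93
eef_pos: [0.4521, 0.2727, 0.1193]
tcp_rot: [-0.219, -2.112, 2.113]
wrist_force: [0.1, 0.7, -0.2]
gripper_width: 0.0166
t: 30.6
eef_pos: [0.4355, 0.3205, 0.0503]
tcp_rot: [-0.223, -2.113, 2.111]
wrist_force: [-0.2, -0.0, 0.4]
gripper_width: 0.0162
t 30.60 pos [0.4355 0.3205 0.0503] yaw 168.0 tilt y-axis [ 0.001  0.001 -1.   ] w 0.0162 F [-0.2 -0.   0.4] q6 2.27
ang_y total 0.0005 | then travel x 0.0004 y 0.0053 z 0.0006
```

View pics/a8.png

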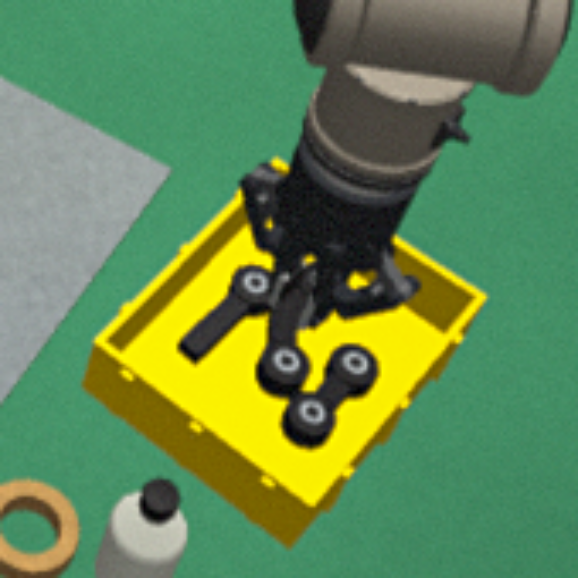

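The bent one hangs between the other two at (285,340). Lowering it a little and releasing.

```bash
python3 -m jog '[{"travel":[0,0.01,0],"angular":[0,0,0],"jaw":0},{"travel":[0,0,0],"angular":[0,0,0],"jaw":0},{"travel":[0,0,0],"angular":[0,0,0],"jaw":30},{"travel":[0,0,0],"angular":[0,0,0],"jaw":30},{"travel":[0,0,0],"angular":[0,0,0],"jaw":30},{"travel":[0,-0.02,0],"angular":[0,0,0],"jaw":30},{"travel":[0,-0.03,0],"angular":[0,0,0],"jaw":30},{"travel":[0,-0.03,0],"angular":[0,0,0],"jaw":50}]'
python3 -m jog '[{"travel":[0,0,0],"angular":[0,-0.1,0],"jaw":50},{"travel":[0,0,0],"angular":[0,-0.003,0],"jaw":50},{"travel":[0,0,0],"angular":[0,0,0],"jaw":50},{"travel":[0,0,0],"angular":[0,0,0],"jaw":50},{"travel":[0,0,0],"angular":[0,0,0],"jaw":50},{"travel":[0,0,0],"angular":[0,0,0],"jaw":50},{"travel":[0,0,0],"angular":[0,0,0],"jaw":50},{"travel":[0,0,0],"angular":[0,0,0],"jaw":50}]'
python3 - <<'E'
from h import *
p,d=bot.grab_frame("scene");cv2.imwrite("pics/a9.png",p)
show(arms("scene",p,(275,180,450,320),sc=4,thr=100))
E
python3 go.py 0.562 -0.0501 0.12 -6.1
```

```text
t: 31.32
eef_pos: [0.4343, 0.3199, 0.1197]
tcp_rot: [-0.221, -2.108, 2.111]
wrist_force: [0.1, 1.0, -0.3]
gripper_width: 0.0365
t: 31.98
eef_pos: [0.4347, 0.3202, 0.1188]
tcp_rot: [-0.116, -2.165, 2.166]
wrist_force: [0.1, 0.2, 0.2]
gripper_width: 0.0433
[328. 299.] area 109 hull 1.11 c [0.674 0.039] eyes [0.6741 0.0366] [0.6755 0.0557] L 19.1 ang 85.6 mid [0.6748 0.0462]
[325. 257.] area 479 hull 1.34 c [ 0.583 -0.045] eyes [ 0.6195 -0.0503] [ 0.542  -0.0422] L 77.9 ang 174.0 mid [ 0.5808 -0.0462]
[282. 193.] area 196 hull 1.18 c [ 0.489 -0.28 ] eyes [ 0.4872 -0.2781]
[296. 196.] area 127 hull 1.21 c [ 0.472 -0.243] eyes [ 0.3855 -0.2393] [ 0.5522 -0.2481] L 166.9 ang 177.0 mid [ 0.4688 -0.2437]
[295. 185.] area 120 hull 1.45 c [ 0.44  -0.275] eyes [ 0.4149 -0.275 ] [ 0.4474 -0.269 ] L 33.1 ang 10.5 mid [ 0.4311 -0.272 ]
t 32.03 pos [0.4347 0.3202 0.1189] yaw 173.8 tilt y-axis [-0.001 -0.    -1.   ] w 0.0426 F [-0.5  0.4  0.5] q6 2.17
ang_y total -0.0011 | then travel x -0.1659 y -0.0011 z 0.3547
```

View pics/a9.png

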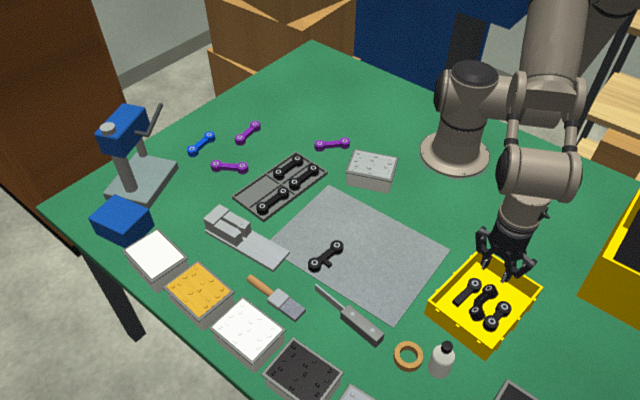

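Three arms are in the crate and only the spur is left on the mat, at (325,257).

```bash
python3 -m jog '[{"travel":[-0.01,0,0.02],"angular":[0,0,0],"jaw":50},{"travel":[-0.014,0,0.03],"angular":[0,0,0],"jaw":50},{"travel":[-0.014,0,0.03],"angular":[0,0,0],"jaw":50},{"travel":[-0.014,0,0.03],"angular":[0,0,0],"jaw":50},{"travel":[-0.014,0,0.03],"angular":[0,0,0],"jaw":50},{"travel":[-0.014,0,0.03],"angular":[0,0,0],"jaw":50},{"travel":[-0.014,0,0.03],"angular":[0,0,0],"jaw":50},{"travel":[-0.014,0,0.03],"angular":[0,0,0],"jaw":50}]'
python3 -m jog '[{"travel":[-0.014,0,0.03],"angular":[0,0,0],"jaw":50},{"travel":[-0.014,0,0.03],"angular":[0,0,0],"jaw":50},{"travel":[-0.014,0,0.03],"angular":[0,0,0],"jaw":50},{"travel":[-0.016,0,0.035],"angular":[0,0,0],"jaw":50},{"travel":[0,0.022,0],"angular":[0,0,0],"jaw":50},{"travel":[0,0.025,0],"angular":[0,0,0],"jaw":50},{"travel":[0,0.025,0],"angular":[0,0,0],"jaw":50},{"travel":[0,0,0],"angular":[0,0,0],"jaw":50}]'
python3 -m jog '[{"travel":[0,0,0],"angular":[0,0,0],"jaw":50},{"travel":[0,0,0],"angular":[0,0,0],"jaw":50},{"travel":[0,0,0],"angular":[0,0,0],"jaw":50},{"travel":[0,0,0],"angular":[0,0,0],"jaw":50},{"travel":[0,0,0],"angular":[0,0,0],"jaw":50},{"travel":[0,0,0],"angular":[0,0,0],"jaw":50},{"travel":[0,0,0],"angular":[0,0,0],"jaw":50},{"travel":[0,0,0],"angular":[0,0,0],"jaw":50}]'
python3 go.py 0.562 -0.0501 0.0095 -6.1
```

```text
t: 32.7
eef_pos: [0.5179, 0.0784, 0.1193]
tcp_rot: [-0.117, -2.166, 2.166]
wrist_force: [0.7, 0.2, -0.3]
gripper_width: 0.0425
t: 33.37
eef_pos: [0.5587, -0.0502, 0.0428]
tcp_rot: [-0.108, -2.163, 2.16]
wrist_force: [-1.3, 0.2, -1.0]
gripper_width: 0.0429
t: 34.03
eef_pos: [0.562, -0.0505, 0.0475]
tcp_rot: [-0.117, -2.166, 2.167]
wrist_force: [-0.3, -0.6, 0.1]
gripper_width: 0.0425
t 34.03 pos [ 0.562  -0.0505  0.0475] yaw 173.9 tilt y-axis [ 0. -0. -1.] w 0.0425 F [-0.3 -0.6  0.1] q6 1.45
ang_y total -0.0007 | then travel x 0.0000 y 0.0380 z -0.0004
```

```bash
python3 -m jog '[{"travel":[0,0.013,0],"angular":[0,0,0],"jaw":50},{"travel":[0,0.013,0],"angular":[0,0,0],"jaw":50},{"travel":[0,0.012,0],"angular":[0,0,0],"jaw":50},{"travel":[0,0,0],"angular":[0,0,0],"jaw":50},{"travel":[0,0,0],"angular":[0,0,0],"jaw":0},{"travel":[0,0,0],"angular":[0,0,0],"jaw":0},{"travel":[0,0,0],"angular":[0,0,0],"jaw":0},{"travel":[0,0,0],"angular":[0,0,0],"jaw":0}]'
python3 -m jog '[{"travel":[0,-0.015,0],"angular":[0,0,0],"jaw":0},{"travel":[0,-0.025,0],"angular":[0,0,0],"jaw":0},{"travel":[0,-0.03,0],"angular":[0,0,0],"jaw":0},{"travel":[0,-0.03,0],"angular":[0,0,0],"jaw":0},{"travel":[0,-0.02,0],"angular":[0,0,0],"jaw":0},{"travel":[0,0,0],"angular":[0,0,0],"jaw":0},{"travel":[0,0,0],"angular":[0,0,0],"jaw":0},{"travel":[0,0,0],"angular":[0,0,0],"jaw":0}]'
python3 go.py 0.44 0.32 0.13 -6.1
```

```text
t: 34.7
eef_pos: [0.5624, -0.0506, 0.0102]
tcp_rot: [-0.118, -2.167, 2.167]
wrist_force: [0.2, 0.8, 3.1]
gripper_width: 0.0163
t: 35.37
eef_pos: [0.5612, -0.0503, 0.1286]
tcp_rot: [-0.115, -2.166, 2.166]
wrist_force: [0.7, 0.6, -1.4]
gripper_width: 0.0163
t 35.37 pos [ 0.5612 -0.0503  0.1286] yaw 173.9 tilt y-axis [-0.001  0.    -1.   ] w 0.0163 F [ 0.7  0.6 -1.4] q6 1.45
ang_y total -0.0008 | then travel x 0.1599 y -0.0014 z -0.3554
```

```bash
python3 -m jog '[{"travel":[0.01,0,-0.02],"angular":[0,0,0],"jaw":0},{"travel":[0.0134,0,-0.03],"angular":[0,0,0],"jaw":0},{"travel":[0.0134,0,-0.03],"angular":[0,0,0],"jaw":0},{"travel":[0.0134,0,-0.03],"angular":[0,0,0],"jaw":0},{"travel":[0.0134,0,-0.03],"angular":[0,0,0],"jaw":0},{"travel":[0.0134,0,-0.03],"angular":[0,0,0],"jaw":0},{"travel":[0.0134,0,-0.03],"angular":[0,0,0],"jaw":0},{"travel":[0.0134,0,-0.03],"angular":[0,0,0],"jaw":0}]'
python3 -m jog '[{"travel":[0.0134,0,-0.03],"angular":[0,0,0],"jaw":0},{"travel":[0.0134,0,-0.03],"angular":[0,0,0],"jaw":0},{"travel":[0.0134,0,-0.03],"angular":[0,0,0],"jaw":0},{"travel":[0.0134,0,-0.025],"angular":[0,0,0],"jaw":0},{"travel":[0.0025,0,-0.01],"angular":[0,0,0],"jaw":0},{"travel":[0,0,0],"angular":[0,0,0],"jaw":0},{"travel":[0,0,0],"angular":[0,0,0],"jaw":0},{"travel":[0,0,0],"angular":[0,0,0],"jaw":0}]'
python3 -m jog '[{"travel":[0,0.02,0],"angular":[0,0,0],"jaw":0},{"travel":[0,0.025,0],"angular":[0,0,0],"jaw":0},{"travel":[0,0.025,0],"angular":[0,0,0],"jaw":0},{"travel":[0,0.012,0],"angular":[0,0,0],"jaw":0},{"travel":[0,0,0],"angular":[0,0,0],"jaw":0},{"travel":[0,0,0],"angular":[0,0,0],"jaw":0},{"travel":[0,0,0],"angular":[0,0,0],"jaw":0},{"travel":[0,0,0],"angular":[0,0,0],"jaw":0}]'
python3 go.py 0.44 0.32 0.045 -6.1
python3 - <<'E'
from h import *
p,d=bot.grab_frame("scene");cv2.imwrite("pics/a10.png",cv2.resize(p[200:370,400:570],None,fx=3.4,fy=3.4))
E
```

```text
t: 36.03
eef_pos: [0.4816, 0.1905, 0.1276]
tcp_rot: [-0.113, -2.164, 2.166]
wrist_force: [0.4, -0.2, -0.6]
gripper_width: 0.016
t: 36.7
eef_pos: [0.4411, 0.3184, 0.1285]
tcp_rot: [-0.116, -2.164, 2.167]
wrist_force: [0.2, -0.1, -0.0]
gripper_width: 0.016
t: 37.37
eef_pos: [0.4414, 0.3189, 0.0477]
tcp_rot: [-0.118, -2.166, 2.166]
wrist_force: [-0.7, 0.3, -1.2]
gripper_width: 0.0166
t 37.37 pos [0.4414 0.3189 0.0477] yaw 173.8 tilt y-axis [ 0.001 -0.    -1.   ] w 0.0166 F [-0.7  0.3 -1.2] q6 2.16
ang_y total -0.0018 | then travel x 0.0015 y 0.0027 z -0.0009
```

View pics/a10.png

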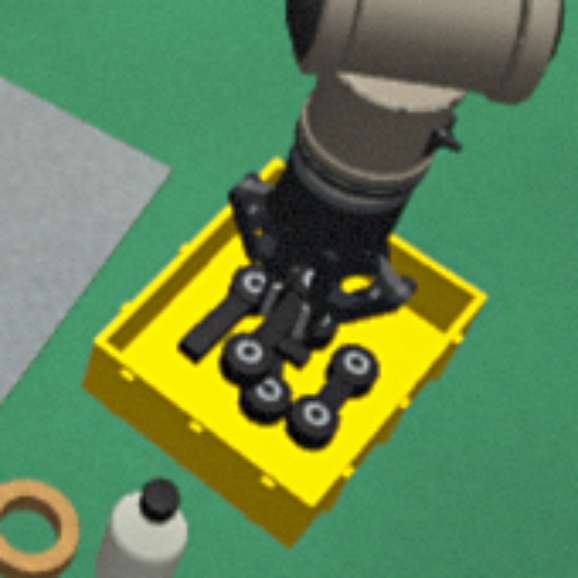

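The spur hangs above the others inside the crate. Releasing and lifting away.

```bash
python3 -m jog '[{"travel":[0,0,0],"angular":[0,0,0],"jaw":30},{"travel":[0,0,0],"angular":[0,0,0],"jaw":30},{"travel":[0,0,0],"angular":[0,0,0],"jaw":30},{"travel":[0,0,0],"angular":[0,0,0],"jaw":30},{"travel":[0,-0.02,0],"angular":[0,0,0],"jaw":30},{"travel":[0,-0.03,0],"angular":[0,0,0],"jaw":40},{"travel":[0,-0.03,0],"angular":[0,0,0],"jaw":60},{"travel":[0,-0.03,0],"angular":[0,0,0],"jaw":60}]'
python3 -m jog '[{"travel":[0.01,-0.02,0],"angular":[0,0,0],"jaw":60},{"travel":[0.02,-0.02,0.01],"angular":[0,0,0],"jaw":60},{"travel":[0.02,0,0.02],"angular":[0,0,0],"jaw":60},{"travel":[0.02,0,0.02],"angular":[0,0,0],"jaw":60},{"travel":[0,0,0.02],"angular":[0,0,0],"jaw":60},{"travel":[0,0,0],"angular":[0,0,0],"jaw":60},{"travel":[0,0,0],"angular":[0,0,0],"jaw":60},{"travel":[0,0,0],"angular":[0,0,0],"jaw":60}]'
python3 - <<'E'
from h import *
for n in("scene","top"):
    p,d=bot.grab_frame(n);cv2.imwrite(f"pics/{n}5.png",p);np.save(f"{n}5.npy",d)
    x=p
p=cv2.imread("pics/scene5.png")
a=cv2.resize(p[140:400,190:550],None,fx=2.2,fy=2.2,interpolation=cv2.INTER_CUBIC);cv2.imwrite("pics/scene5c.png",a)
p=cv2.imread("pics/top5.png");cv2.imwrite("pics/top5c.png",cv2.resize(p[100:255,130:410],None,fx=2.8,fy=2.8,interpolation=cv2.INTER_CUBIC))
E
```

```text
t: 38.08
eef_pos: [0.4405, 0.3195, 0.1584]
tcp_rot: [-0.115, -2.166, 2.167]
wrist_force: [0.5, -0.6, -0.6]
gripper_width: 0.0515
t: 38.75
eef_pos: [0.3644, 0.258, 0.1975]
tcp_rot: [-0.118, -2.167, 2.166]
wrist_force: [0.1, 0.4, 0.7]
gripper_width: 0.0511
```

View pics/scene5c.png

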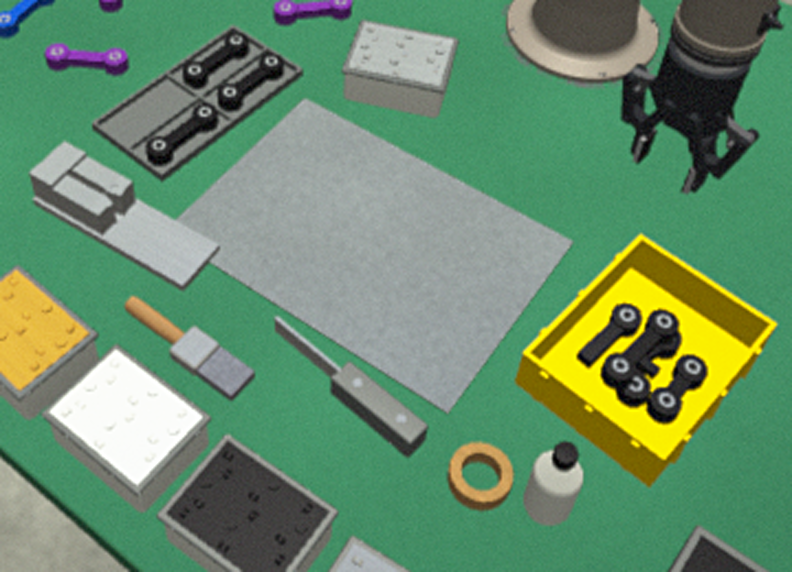

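View pics/top5c.png

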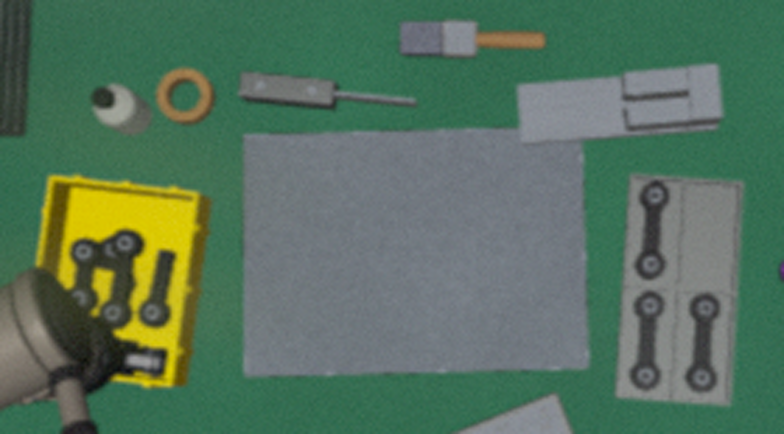

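Run:
```python
from h import *
p=cv2.imread("pics/top5.png");s=cv2.imread("pics/scene5.png")
show(arms("top",p,(345,155,402,250),thr=85,zt=.026))
r=lambda a,k:cv2.resize(a,None,fx=k,fy=k,interpolation=cv2.INTER_CUBIC)
cv2.imwrite("pics/z1.png",r(p[118:156,310:394],9))   # holder top
cv2.imwrite("pics/z2.png",r(s[195:275,200:295],8))   # holder scene
cv2.imwrite("pics/z3.png",r(p[118:148,210:286],10))  # gauge top
cv2.imwrite("pics/z4.png",r(s[275:352,305:392],8))   # gauge scene
```

```text
[381. 222.] area 236 hull 1.41 c [ 0.388 -0.345] eyes [ 0.4277 -0.3469] [ 0.3494 -0.3429] L 78.3 ang 177.1 mid [ 0.3885 -0.3449]
[361. 221.] area 222 hull 1.44 c [ 0.39  -0.281] eyes [ 0.3508 -0.2791] [ 0.4295 -0.2831] L 78.7 ang 177.1 mid [ 0.3901 -0.2811]
[362. 182.] area 238 hull 1.39 c [ 0.518 -0.286] eyes [ 0.4777 -0.2839] [ 0.5561 -0.2886] L 78.5 ang 176.5 mid [ 0.5169 -0.2862]
```

View pics/z1.png

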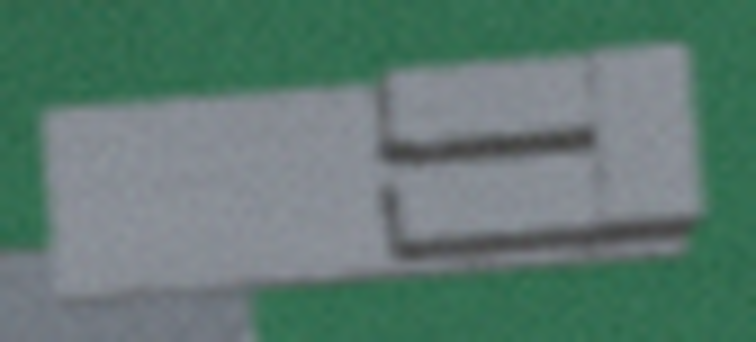

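View pics/z2.png

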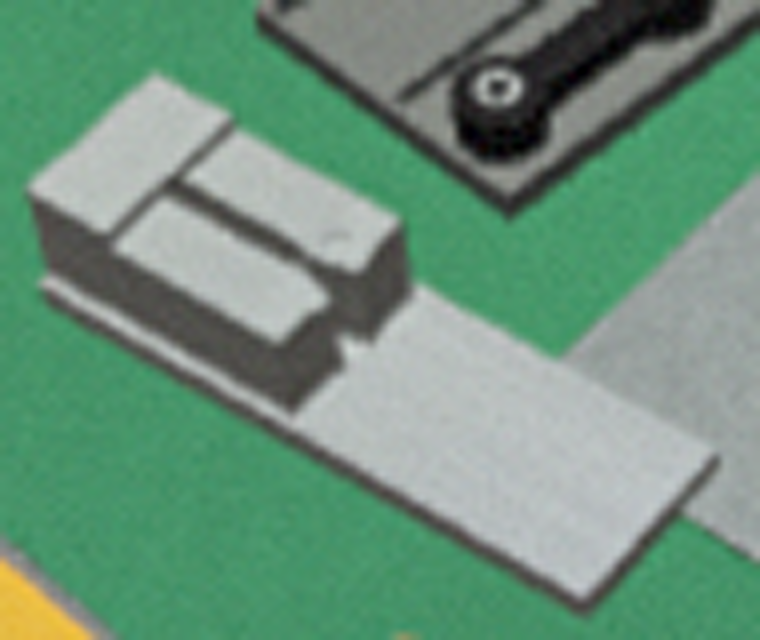

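View pics/z3.png

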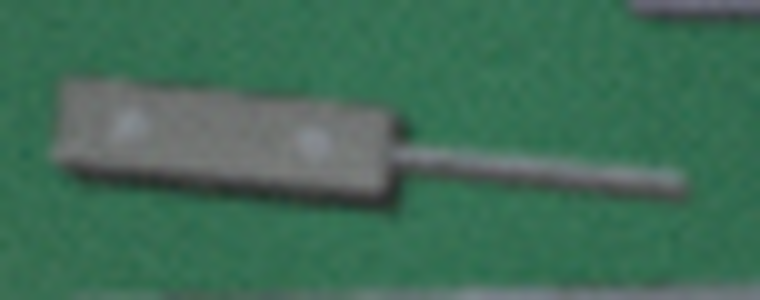

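View pics/z4.png

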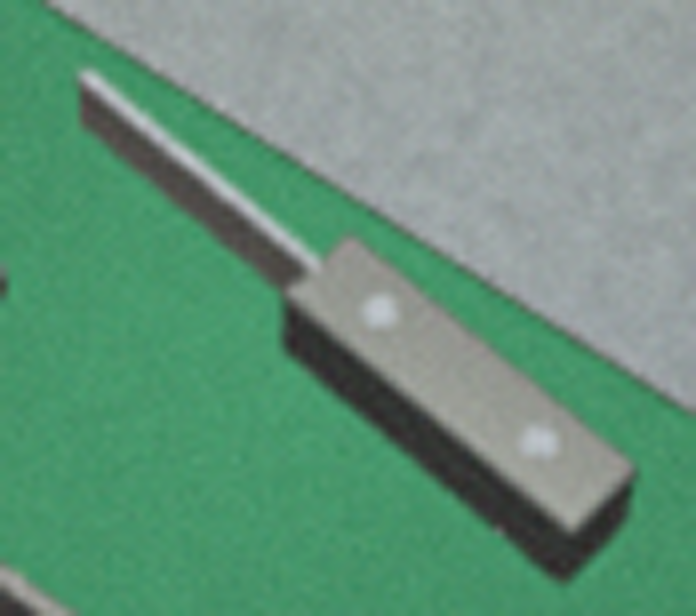

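```bash
cat > pts.py <<'E'
from h import *
def pt(n,q,z,k,off):
    q=np.array(q,float);uv=(q+.5)/k-.5+off
    return plane(n,uv[...,0].ravel(),uv[...,1].ravel(),z)[:,:2]
E
python3 - <<'E'
from pts import *
T=lambda q,z:pt("top",q,z,9,[310,118]);S=lambda q,z:pt("scene",q,z,8,[200,195])
ya=lambda a,b:np.degrees(np.arctan2(*(b-a)[::-1]))
ft=T([(43,110),(58,298),(685,255)],.012);print("foot top",np.round(ft,4),np.linalg.norm(ft[1]-ft[0]),np.linalg.norm(ft[2]-ft[1]),"yaw",ya(ft[1],ft[2]))
bt=T([(386,72),(400,250)],.05);bb=T([(690,45),(703,222)],.056);print("blk top",np.round(bt,4),np.round(bb,4),"yaw",ya(bt.mean(0),bb.mean(0)),np.linalg.norm(bt[1]-bt[0]),np.linalg.norm(bt.mean(0)-bb.mean(0)))
fs=S([(718,460),(583,600),(42,290),(418,284),(290,410)],.012);print("foot sc",np.round(fs,4),np.linalg.norm(fs[1]-fs[0]),np.linalg.norm(fs[2]-fs[1]),"yaw",ya(fs[1],fs[2]))
bs=S([(405,225),(280,342),(355,272),(330,298),(230,124),(112,240),(178,183),(160,196)],.05);print("blk sc",np.round(bs,4))
b6=S([(155,72),(30,187)],.056);print(np.round(b6,4),"yaw",ya(bs[:2].mean(0),b6.mean(0)))
T=lambda q,z:pt("top",q,z,10,[210,118]);S=lambda q,z:pt("scene",q,z,8,[305,275])
g=T([(62,78),(58,160),(392,110),(388,193)],.034);print("gauge top",np.round(g,4),"yaw",ya(g[:2].mean(0),g[2:].mean(0)),np.linalg.norm(g[1]-g[0]),np.linalg.norm(g[0]-g[2]),"c",g.mean(0))
b=T([(405,152),(685,182)],.031);print("blade",np.round(b,4),ya(b[0],b[1]))
r=T([(130,125),(313,143)],.034);print("rivets",np.round(r,4),ya(r[0],r[1]),r.mean(0))
g=S([(633,470),(573,530),(350,238),(290,292)],.034);print("gauge sc",np.round(g,4),"yaw",ya(g[:2].mean(0),g[2:].mean(0)),np.linalg.norm(g[1]-g[0]),np.linalg.norm(g[0]-g[2]),"c",g.mean(0))
b=S([(318,265),(88,72)],.031);print("blade",np.round(b,4),ya(b[0],b[1]))
r=S([(540,440),(380,310)],.034);print("rivets",np.round(r,4),ya(r[0],r[1]),r.mean(0))
E
```

```text
foot top [[ 0.6887 -0.1276]
 [ 0.6191 -0.1342]
 [ 0.6383 -0.3628]] 0.06986805192265429 0.22939414153590257 yaw -85.20399404849788
blk top [[ 0.6956 -0.2504]
 [ 0.6314 -0.2559]] [[ 0.7055 -0.3579]
 [ 0.6418 -0.3627]] yaw -84.58548268458969 0.06446862723207228 0.10759287623591547
foot sc [[ 0.623  -0.1316]
 [ 0.6905 -0.1275]
 [ 0.7132 -0.3528]
 [ 0.6319 -0.2582]
 [ 0.6961 -0.2525]] 0.06763096900298382 0.22645775490886852 yaw -84.25301638288718
blk sc [[ 0.6368 -0.2538]
 [ 0.6968 -0.2496]
 [ 0.6612 -0.252 ]
 [ 0.674  -0.2504]
 [ 0.6424 -0.3301]
 [ 0.7017 -0.3225]
 [ 0.6713 -0.3241]
 [ 0.6789 -0.3245]]
[[ 0.6453 -0.362 ]
 [ 0.7061 -0.3555]] yaw -85.23406543475059
gauge top [[0.6937 0.1929]
 [0.6667 0.1933]
 [0.6847 0.0852]
 [0.6574 0.0857]] yaw -94.87579568256645 0.02706894673492471 0.1080736419823223 c [0.67562171 0.13928912]
blade [[ 0.6716  0.0811]
 [ 0.663  -0.0103]] -95.37228328516095
rivets [[0.6785 0.1703]
 [0.6735 0.1106]] -94.8689429230175 [0.67600555 0.14042286]
gauge sc [[0.6698 0.1936]
 [0.6952 0.1912]
 [0.6608 0.0877]
 [0.6858 0.0852]] yaw -94.94274410188892 0.02552806350956912 0.10634676458825344 c [0.67788013 0.13942931]
blade [[ 0.6722  0.0849]
 [ 0.6636 -0.0091]] -95.24424180828987
rivets [[0.6786 0.1682]
 [0.6741 0.1087]] -94.32610194478778 [0.6763779  0.13847731]
```

```bash
python3 -m jog '[{"travel":[0,0,0],"angular":[0,-0.12,0],"jaw":60},{"travel":[0,0,0],"angular":[0,-0.12,0],"jaw":60},{"travel":[0,0,0],"angular":[0,-0.12,0],"jaw":60},{"travel":[0,0,0],"angular":[0,-0.12,0],"jaw":60},{"travel":[0,0,0],"angular":[0,-0.12,0],"jaw":60},{"travel":[0,0,0],"angular":[0,-0.12,0],"jaw":60},{"travel":[0,0,0],"angular":[0,-0.12,0],"jaw":60},{"travel":[0,0,0],"angular":[0,-0.12,0],"jaw":60}]'
python3 -m jog '[{"travel":[0,0,0],"angular":[0,-0.12,0],"jaw":60},{"travel":[0,0,0],"angular":[0,-0.12,0],"jaw":60},{"travel":[0,0,0],"angular":[0,-0.12,0],"jaw":60},{"travel":[0,0,0],"angular":[0,-0.12,0],"jaw":60},{"travel":[0,0,0],"angular":[0,-0.12,0],"jaw":60},{"travel":[0,0,0],"angular":[0,-0.027,0],"jaw":60},{"travel":[0,0,0],"angular":[0,0,0],"jaw":60},{"travel":[0,0,0],"angular":[0,0,0],"jaw":60}]'
python3 go.py 0.676 0.127 0.15 -95
```

```text
t: 39.52
eef_pos: [0.3641, 0.2581, 0.1969]
tcp_rot: [-0.784, 1.711, -1.711]
wrist_force: [0.0, -0.5, -0.4]
gripper_width: 0.0512
t: 40.18
eef_pos: [0.364, 0.2579, 0.197]
tcp_rot: [-1.165, 1.277, -1.277]
wrist_force: [-0.9, 0.2, -0.1]
gripper_width: 0.0511
t 40.18 pos [0.364  0.2579 0.197 ] yaw -95.3 tilt y-axis [-0. -0. -1.] w 0.0511 F [-0.9  0.2 -0.1] q6 0.54
ang_y total -0.0047 | then travel x 0.1032 y 0.0470 z 0.3222
```

```bash
python3 -m jog '[{"travel":[0.006,0,0.02],"angular":[0,-0.005,0],"jaw":60},{"travel":[0.0095,0.003,0.03],"angular":[0,0,0],"jaw":60},{"travel":[0.0095,0.003,0.03],"angular":[0,0,0],"jaw":60},{"travel":[0.0095,0.003,0.03],"angular":[0,0,0],"jaw":60},{"travel":[0.0095,0.003,0.03],"angular":[0,0,0],"jaw":60},{"travel":[0.0095,0.003,0.03],"angular":[0,0,0],"jaw":60},{"travel":[0.0095,0.003,0.03],"angular":[0,0,0],"jaw":60},{"travel":[0.0095,0.003,0.03],"angular":[0,0,0],"jaw":60}]'
python3 -m jog '[{"travel":[0.0095,0.003,0.03],"angular":[0,0,0],"jaw":60},{"travel":[0.0095,0.003,0.03],"angular":[0,0,0],"jaw":60},{"travel":[0.0095,0,0.03],"angular":[0,0,0],"jaw":60},{"travel":[0.002,0.01,0.002],"angular":[0,0,0],"jaw":60},{"travel":[0,0.01,0],"angular":[0,0,0],"jaw":60},{"travel":[0,0,0],"angular":[0,0,0],"jaw":60},{"travel":[0,0,0],"angular":[0,0,0],"jaw":60},{"travel":[0,0,0],"angular":[0,0,0],"jaw":60}]'
python3 - <<'E'
from h import *
p,d=bot.grab_frame("scene");cv2.imwrite("pics/b1.png",cv2.resize(p[190:380,270:470],None,fx=3,fy=3))
E
python3 go.py 0.676 0.127 0.06 -95
```

```text
t: 40.85
eef_pos: [0.5881, 0.1648, 0.1757]
tcp_rot: [-1.167, 1.274, -1.273]
wrist_force: [0.1, -0.8, 0.5]
gripper_width: 0.0513
t: 41.52
eef_pos: [0.6749, 0.1281, 0.1507]
tcp_rot: [-1.168, 1.272, -1.271]
wrist_force: [-0.1, 0.6, 0.3]
gripper_width: 0.051
t 41.57 pos [0.6752 0.128  0.1512] yaw -94.9 tilt y-axis [ 0.001  0.    -1.   ] w 0.0511 F [1.1 0.2 0.5] q6 0.16
ang_y total 0.0022 | then travel x 0.0009 y 0.0912 z 0.0009
```

View pics/b1.png

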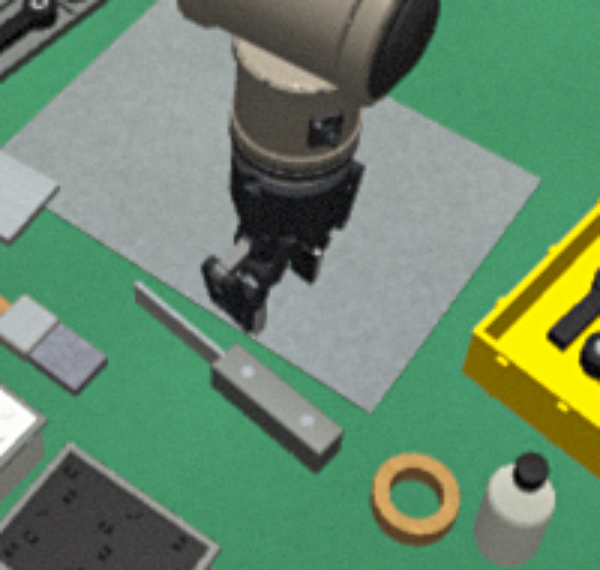

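The gauge hasn't moved and the gripper is above its handle. Descending to z ≈ 0.007.

```bash
python3 -m jog '[{"travel":[0.001,0.02,0.001],"angular":[0,0,0],"jaw":60},{"travel":[0,0.025,0],"angular":[0,0,0],"jaw":60},{"travel":[0,0.025,0],"angular":[0,0,0],"jaw":60},{"travel":[0,0.02,0],"angular":[0,0,0],"jaw":60},{"travel":[0,0,0],"angular":[0,0,0],"jaw":60},{"travel":[0,0,0],"angular":[0,0,0],"jaw":60},{"travel":[0,0,0],"angular":[0,0,0],"jaw":60},{"travel":[0,0,0],"angular":[0,0,0],"jaw":60}]'
python3 go.py 0.676 0.127 0.007 -95
python3 - <<'E'
from h import *
p,d=bot.grab_frame("scene");cv2.imwrite("pics/b2.png",cv2.resize(p[240:360,300:420],None,fx=4.5,fy=4.5))
E
```

```text
t: 42.23
eef_pos: [0.6779, 0.1263, 0.0628]
tcp_rot: [-1.164, 1.269, -1.274]
wrist_force: [-0.4, -0.2, -0.5]
gripper_width: 0.0512
t 42.23 pos [0.6779 0.1263 0.0628] yaw -94.9 tilt y-axis [ 0.004  0.    -1.   ] w 0.0512 F [-0.4 -0.2 -0.5] q6 0.16
ang_y total 0.0015 | then travel x -0.0005 y 0.0558 z -0.0019
```

View pics/b2.png

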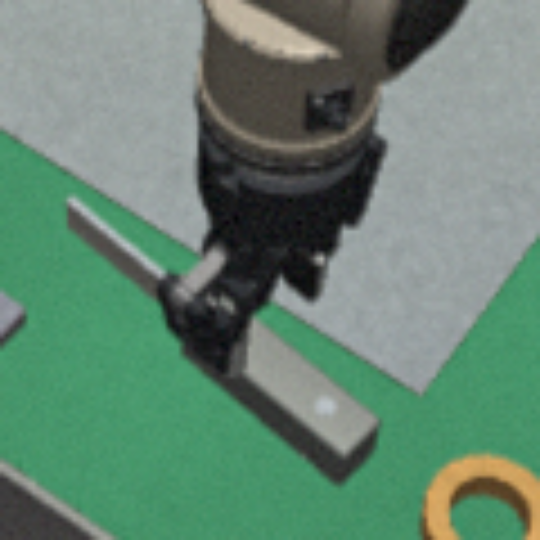

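```bash
python3 -m jog '[{"travel":[0,0.02,-0.001],"angular":[0,0,0],"jaw":60},{"travel":[0,0.02,0],"angular":[0,0,0],"jaw":60},{"travel":[0,0.014,0],"angular":[0,0,0],"jaw":60},{"travel":[0,0,0],"angular":[0,0,0],"jaw":60},{"travel":[0,0,0],"angular":[0,0,0],"jaw":60},{"travel":[0,0,0],"angular":[0,0,0],"jaw":60},{"travel":[0,0,0],"angular":[0,0,0],"jaw":60},{"travel":[0,0,0],"angular":[0,0,0],"jaw":60}]'
python3 go.py 0.676 0.127 0.007 -95
```

```text
t: 42.95
eef_pos: [0.6765, 0.1262, 0.0076]
tcp_rot: [-1.166, 1.271, -1.273]
wrist_force: [-0.4, 0.3, -0.0]
gripper_width: 0.0511
t 42.95 pos [0.6765 0.1262 0.0076] yaw -94.9 tilt y-axis [ 0.002  0.    -1.   ] w 0.0511 F [-0.4  0.3 -0. ] q6 0.16
ang_y total 0.0013 | then travel x -0.0008 y 0.0006 z -0.0005
```

```bash
python3 -m jog '[{"travel":[0,0,0],"angular":[0,0,0],"jaw":0},{"travel":[0,0,0],"angular":[0,0,0],"jaw":0},{"travel":[0,0,0],"angular":[0,0,0],"jaw":0},{"travel":[0,0,0],"angular":[0,0,0],"jaw":0},{"travel":[0,0,0],"angular":[0,0,0],"jaw":0},{"travel":[0,0,0],"angular":[0,0,0],"jaw":0},{"travel":[0,0,0],"angular":[0,0,0],"jaw":0},{"travel":[0,0,0],"angular":[0,0,0],"jaw":0}]' 80
python3 go.py 0.676 0.127 0.06 -95
```

```text
t: 43.62
eef_pos: [0.6761, 0.1262, 0.0072]
tcp_rot: [-1.166, 1.271, -1.273]
wrist_force: [-0.7, -1.2, 5.6]
gripper_width: 0.0289
t 43.62 pos [0.6761 0.1262 0.0072] yaw -94.9 tilt y-axis [ 0.001  0.    -1.   ] w 0.0289 F [-0.7 -1.2  5.6] q6 0.16
ang_y total 0.0013 | then travel x -0.0008 y -0.0528 z -0.0002
```

```bash
python3 -m jog '[{"travel":[0,-0.01,0],"angular":[0,0,0],"jaw":0},{"travel":[0,-0.02,0],"angular":[0,0,0],"jaw":0},{"travel":[0,-0.02,0],"angular":[0,0,0],"jaw":0},{"travel":[0,-0.01,0],"angular":[0,-0.06,0],"jaw":0},{"travel":[0,0,0],"angular":[0,-0.06,0],"jaw":0},{"travel":[0,0,0],"angular":[0,-0.056,0],"jaw":0},{"travel":[0,0,0],"angular":[0,0,0],"jaw":0},{"travel":[0,0,0],"angular":[0,0,0],"jaw":0}]'
python3 go.py 0.6522 -0.0999 0.06 -84.8
```

```text
t: 44.28
eef_pos: [0.6753, 0.1261, 0.0661]
tcp_rot: [-1.25, 1.144, -1.144]
wrist_force: [0.1, -0.0, -1.7]
gripper_width: 0.0288
t 44.28 pos [0.6753 0.1261 0.0661] yaw -84.9 tilt y-axis [-0.001 -0.    -1.   ] w 0.0288 F [ 0.1 -0.  -1.7] q6 -0.02
ang_y total -0.0024 | then travel x 0.2230 y 0.0061 z -0.0435
```

```bash
python3 -m jog '[{"travel":[0.014,0,-0.003],"angular":[0,-0.002,0],"jaw":0},{"travel":[0.022,0,-0.0045],"angular":[0,0,0],"jaw":0},{"travel":[0.022,0,-0.0045],"angular":[0,0,0],"jaw":0},{"travel":[0.022,0,-0.0045],"angular":[0,0,0],"jaw":0},{"travel":[0.022,0,-0.0045],"angular":[0,0,0],"jaw":0},{"travel":[0.022,0,-0.0045],"angular":[0,0,0],"jaw":0},{"travel":[0.022,0,-0.0045],"angular":[0,0,0],"jaw":0},{"travel":[0.022,0,-0.0045],"angular":[0,0,0],"jaw":0}]'
python3 -m jog '[{"travel":[0.022,0,-0.0045],"angular":[0,0,0],"jaw":0},{"travel":[0.02,0,-0.0045],"angular":[0,0,0],"jaw":0},{"travel":[0.013,0.01,0],"angular":[0,0,0],"jaw":0},{"travel":[0,0.015,0],"angular":[0,0,0],"jaw":0},{"travel":[0,0.015,0],"angular":[0,0,0],"jaw":0},{"travel":[0,0.004,0],"angular":[0,0,0],"jaw":0},{"travel":[0,0,0],"angular":[0,0,0],"jaw":0},{"travel":[0,0,0],"angular":[0,0,0],"jaw":0}]'
python3 go.py 0.6522 -0.0999 0.0205 -84.8
python3 - <<'E'
from h import *
for n in("scene","top"):
    p,d=bot.grab_frame(n);cv2.imwrite(f"pics/{n}6.png",p)
r=lambda a,k:cv2.resize(a,None,fx=k,fy=k,interpolation=cv2.INTER_CUBIC)
p=cv2.imread("pics/top6.png");s=cv2.imread("pics/scene6.png")
cv2.imwrite("pics/y1.png",r(p[110:160,270:394],6.4))
cv2.imwrite("pics/y2.png",r(s[185:285,200:330],6))
E
```

```text
t: 44.95
eef_pos: [0.656, -0.0464, 0.0661]
tcp_rot: [-1.251, 1.143, -1.142]
wrist_force: [-0.3, -0.6, -1.2]
gripper_width: 0.0288
t: 45.62
eef_pos: [0.6529, -0.0999, 0.0222]
tcp_rot: [-1.251, 1.141, -1.141]
wrist_force: [0.0, -0.4, -0.9]
gripper_width: 0.0286
t 45.62 pos [ 0.6529 -0.0999  0.0222] yaw -84.7 tilt y-axis [-0.  0. -1.] w 0.0286 F [ 0.  -0.4 -0.9] q6 -0.36
ang_y total 0.0012 | then travel x -0.0000 y 0.0017 z -0.0007
```

View pics/y1.png

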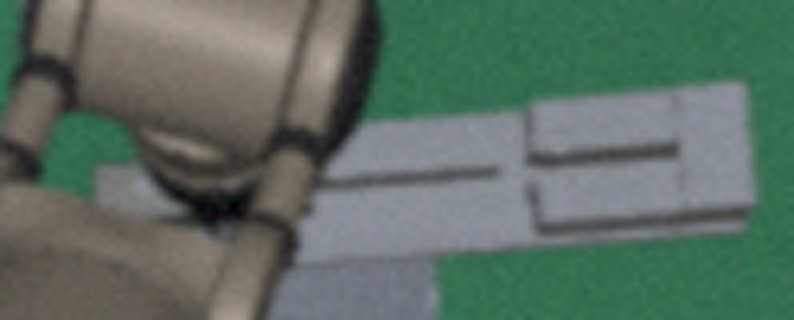

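View pics/y2.png

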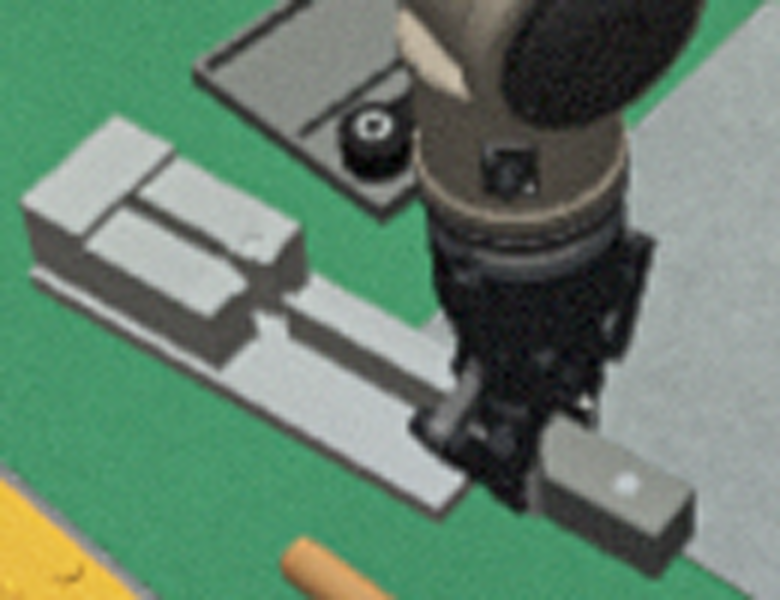

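Run:
```python
from h import *
from pts import pt
p=cv2.imread("pics/top6.png")
k=8;x0,y0=270,110
g=cv2.cvtColor(cv2.resize(p[110:160,270:394],None,fx=k,fy=k,interpolation=cv2.INTER_CUBIC),cv2.COLOR_BGR2GRAY).astype(float)
g=cv2.GaussianBlur(g,(0,0),3)
def strip(xs,line,hw=26):
    r=[]
    for x in xs:
        yc=int(line(x));col=g[yc-hw:yc+hw,x-4:x+5].mean(1)
        b=np.minimum(np.median(col[:14]),np.median(col[-14:]));w=np.clip(b-6-col,0,None)
        i=np.nonzero(col<(b+col.min())/2)[0]
        r.append((x,yc-hw+(w*np.arange(len(w))).sum()/w.sum(),yc-hw+i[0],yc-hw+i[-1]))
    return np.array(r)
s=k/6.4
bl=strip(range(420,610,16),lambda x:184*s+(x-320*s)*(-14/175))
sl=strip(range(684,845,16),lambda x:159*s+(x-530*s)*(-9/150))
print(np.round(bl,1));print(np.round(sl,1))
for nm,a,z in(("blade mid",bl,.033),("slot",sl,.05)):
    f=np.polyfit(a[:,0],a[:,1],1);X=np.array([a[0,0],a[-1,0]]);W=pt("top",np.stack([X,np.polyval(f,X)],1),z,k,[x0,y0])
    d=W[1]-W[0];print(nm,np.round(W,4),"yaw %.2f"%np.degrees(np.arctan2(d[1],d[0])))
W=pt("top",bl[:,[0,2]],.046,k,[x0,y0]);f=np.polyfit(W[:,1],W[:,0],1)
print("blade -x top edge x at y=-.2,-.25,-.32:",np.polyval(f,[-.2,-.25,-.32]), "ang",np.degrees(np.arctan(f[0])))
W=pt("top",sl[:,:2],.05,k,[x0,y0]);f=np.polyfit(W[:,1],W[:,0],1)
print("slot centre x:",np.polyval(f,[-.2,-.25,-.32]),"ang",np.degrees(np.arctan(f[0])))
e=pt("top",sl[:,[0,2]],.05,k,[x0,y0]);h=pt("top",sl[:,[0,3]],.05,k,[x0,y0]);print("slot width",np.median(e[:,0]-h[:,0]))
```

```text
[[420.  229.6 223.  237. ]
 [436.  229.4 222.  237. ]
 [452.  227.  219.  235. ]
 [468.  225.3 217.  233. ]
 [484.  224.  216.  232. ]
 [500.  223.3 215.  232. ]
 [516.  222.4 214.  230. ]
 [532.  221.6 214.  230. ]
 [548.  220.4 212.  229. ]
 [564.  218.1 210.  226. ]
 [580.  216.7 209.  225. ]
 [596.  216.  208.  224. ]]
[[684.  200.2 192.  209. ]
 [700.  200.6 193.  208. ]
 [716.  197.5 189.  206. ]
 [732.  196.1 187.  205. ]
 [748.  194.9 186.  204. ]
 [764.  193.8 185.  202. ]
 [780.  193.  184.  201. ]
 [796.  191.4 183.  200. ]
 [812.  189.5 180.  199. ]
 [828.  188.5 179.  198. ]
 [844.  187.1 177.  197. ]]
blade mid [[ 0.6563 -0.1535]
 [ 0.663  -0.2248]] yaw -84.63
slot [[ 0.6661 -0.2591]
 [ 0.6726 -0.3231]] yaw -84.26
blade -x top edge x at y=-.2,-.25,-.32: [0.66125838 0.66615708 0.67301525] ang -5.595633444891499
slot centre x: [0.66017713 0.66520589 0.67224617] ang -5.743228091823633
slot width 0.006913040952344129
```

Run:
```python
from h import *
from pts import pt
p=cv2.imread("pics/scene6.png");k=6
g=cv2.cvtColor(cv2.resize(p[185:285,200:330],None,fx=k,fy=k,interpolation=cv2.INTER_CUBIC),cv2.COLOR_BGR2GRAY).astype(float)
g=cv2.GaussianBlur(g,(0,0),2)
def edges(xs,line,hw):
    r=[]
    for x in xs:
        yc=int(line(x));col=g[yc-hw:yc+hw,x-2:x+3].mean(1);m=np.argmin(col);
        up=col[:m+1];lo=col[m:];
        tu=(up.max()+col[m])/2;tl=(lo.max()+col[m])/2
        a=m-np.argmax(up[::-1]>tu);b=m+np.argmax(lo>tl)
        r.append((x,yc-hw+a,yc-hw+b))
    return np.array(r,float)
bl=edges(range(300,420,10),lambda x:322+(x-300)*.5,40)
sl=edges(range(150,225,8),lambda x:212+(x-150)*.57,16)
print(bl.astype(int).tolist());print(sl.astype(int).tolist())
Y=[-.2,-.25,-.32]
def fit(a,c,z):
    W=pt("scene",a[:,[0,c]],z,k,[200,185]);f=np.polyfit(W[:,1],W[:,0],1);return np.polyval(f,Y),np.degrees(np.arctan(f[0])),W[[0,-1]]
print("blade +x top edge",fit(bl,1,.046))
print("blade +x bottom edge",fit(bl,2,.020))
print("slot -x top edge",fit(sl,1,.05));print("slot +x top edge",fit(sl,2,.05))
```

```text
[[300, 310, 343], [310, 316, 349], [320, 321, 355], [330, 326, 360], [340, 332, 367], [350, 338, 372], [360, 345, 378], [370, 349, 383], [380, 354, 389], [390, 360, 394], [400, 366, 400], [410, 372, 405]]
[[150, 201, 220], [158, 207, 225], [166, 210, 230], [174, 215, 234], [182, 220, 239], [190, 224, 243], [198, 228, 247], [206, 233, 252], [214, 238, 256], [222, 242, 259]]
blade +x top edge (array([0.66559858, 0.67037831, 0.67706993]), np.float64(-5.460571708438151), array([[ 0.66805418, -0.22530221],
       [ 0.66252921, -0.16607966]]))
blade +x bottom edge (array([0.66523927, 0.67008646, 0.67687251]), np.float64(-5.537156462878084), array([[ 0.66784628, -0.2293409 ],
       [ 0.66201079, -0.169369  ]]))
slot -x top edge (array([0.65788454, 0.66239014, 0.66869798]), np.float64(-5.149128894281207), array([[ 0.66819763, -0.31687003],
       [ 0.66464882, -0.27555667]]))
slot +x top edge (array([0.66462156, 0.66990434, 0.67730024]), np.float64(-6.031247862125859), array([[ 0.67575664, -0.30878817],
       [ 0.67135499, -0.26860986]]))
```

Both views agree: the blade sits about 2 mm towards +x of the slot's centre line, and the directions match to 0.2°. Shifting z by −2 mm, lowering 1.5 mm, then starting in.

```bash
python3 -m jog '[{"travel":[0,0.0015,-0.0021],"angular":[0,0,0],"jaw":0},{"travel":[0,0,0],"angular":[0,0,0],"jaw":0},{"travel":[0,0,0],"angular":[0,0,0],"jaw":0},{"travel":[0.006,0,0],"angular":[0,0,0],"jaw":0},{"travel":[0.008,0,0],"angular":[0,0,0],"jaw":0},{"travel":[0.008,0,0],"angular":[0,0,0],"jaw":0},{"travel":[0.008,0,0],"angular":[0,0,0],"jaw":0},{"travel":[0,0,0],"angular":[0,0,0],"jaw":0}]'
python3 go.py 0.666 -0.252 0.0205 -84.5
python3 - <<'E'
from h import *
for n in("scene","top"):
    p,d=bot.grab_frame(n);cv2.imwrite(f"pics/{n}7.png",p)
r=lambda a,k:cv2.resize(a,None,fx=k,fy=k,interpolation=cv2.INTER_CUBIC)
p=cv2.imread("pics/top7.png");s=cv2.imread("pics/scene7.png")
a=r(p[120:155,310:394],6);b=r(s[185:275,200:300],5)
H=np.zeros((a.shape[0]+b.shape[0],max(a.shape[1],b.shape[1]),3),np.uint8);H[:a.shape[0],:a.shape[1]]=a;H[a.shape[0]:,:b.shape[1]]=b[:600-a.shape[0]]
cv2.imwrite("pics/x1.png",H)
E
```

```text
t: 46.38
eef_pos: [0.6537, -0.1325, 0.0208]
tcp_rot: [-1.251, 1.142, -1.144]
wrist_force: [-0.1, -1.1, -1.5]
gripper_width: 0.0289
t 46.38 pos [ 0.6537 -0.1325  0.0208] yaw -84.8 tilt y-axis [ 0.001 -0.001 -1.   ] w 0.0289 F [-0.1 -1.1 -1.5] q6 -0.40
ang_y total -0.0059 | then travel x 0.1201 y 0.0003 z 0.0008Traceback (most recent call last):
  File "<stdin>", line 7, in <module>
ValueError: could not broadcast input array from shape (390,500,3) into shape (450,500,3)
```

Run:
```python
import cv2,numpy as np
r=lambda a,k:cv2.resize(a,None,fx=k,fy=k,interpolation=cv2.INTER_CUBIC)
p=cv2.imread("pics/top7.png");s=cv2.imread("pics/scene7.png")
a=r(p[120:155,310:394],6);b=r(s[195:265,200:300],5)
H=np.zeros((a.shape[0]+b.shape[0],504,3),np.uint8);H[:a.shape[0],:a.shape[1]]=a;H[a.shape[0]:,:b.shape[1]]=b
cv2.imwrite("pics/x1.png",H)
```

```text
(no output)
```

View pics/x1.png

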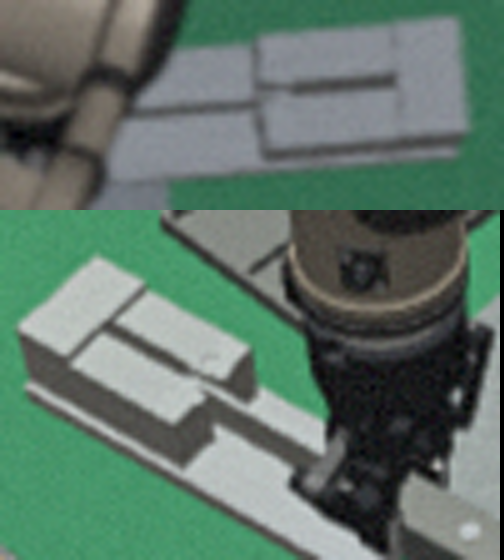

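The blade tip is in the mouth, centred in both views (top: (265,95), scene: (200,385)), and the force is low. Pushing on.

```bash
python3 -m jog '[{"travel":[0.006,0,0],"angular":[0,-0.002,0],"jaw":0},{"travel":[0.007,0,0],"angular":[0,0,0],"jaw":0},{"travel":[0.007,0,0],"angular":[0,0,0],"jaw":0},{"travel":[0.007,0,0],"angular":[0,0,0],"jaw":0},{"travel":[0.007,0,0],"angular":[0,0,0],"jaw":0},{"travel":[0.006,0,0],"angular":[0,0,0],"jaw":0},{"travel":[0,0,0],"angular":[0,0,0],"jaw":0},{"travel":[0,0,0],"angular":[0,0,0],"jaw":0}]'
python3 go.py 0.666 -0.252 0.0205 -84.5
```

```text
t: 47.15
eef_pos: [0.6572, -0.1703, 0.0207]
tcp_rot: [-1.252, 1.14, -1.14]
wrist_force: [0.3, 0.6, -1.1]
gripper_width: 0.0288
t 47.15 pos [ 0.6572 -0.1703  0.0207] yaw -84.7 tilt y-axis [ 0. -0. -1.] w 0.0288 F [ 0.3  0.6 -1.1] q6 -0.46
ang_y total -0.0028 | then travel x 0.0821 y 0.0002 z 0.0009
```

```bash
python3 -m jog '[{"travel":[0.005,0,0],"angular":[0,0,0],"jaw":0},{"travel":[0.006,0,0],"angular":[0,0,0],"jaw":0},{"travel":[0.006,0,0],"angular":[0,0,0],"jaw":0},{"travel":[0.006,0,0],"angular":[0,0,0],"jaw":0},{"travel":[0.005,0,0],"angular":[0,0,0],"jaw":0},{"travel":[0.003,0,0],"angular":[0,0,0],"jaw":0},{"travel":[0,0,0],"angular":[0,0,0],"jaw":0},{"travel":[0,0,0],"angular":[0,0,0],"jaw":0}]'
python3 go.py 0.666 -0.252 0.0205 -84.5
python3 - <<'E'
from h import *
p,d=bot.grab_frame("scene");cv2.imwrite("pics/x2.png",cv2.resize(p[195:275,200:300],None,fx=6,fy=6,interpolation=cv2.INTER_CUBIC))
E
```

```text
t: 47.82
eef_pos: [0.66, -0.2009, 0.0207]
tcp_rot: [-1.252, 1.14, -1.14]
wrist_force: [-0.0, 0.2, -1.9]
gripper_width: 0.0288
t 47.82 pos [ 0.66   -0.2009  0.0207] yaw -84.6 tilt y-axis [-0.  0. -1.] w 0.0288 F [-0.   0.2 -1.9] q6 -0.50
ang_y total -0.0024 | then travel x 0.0514 y 0.0002 z 0.0010
```

View pics/x2.png

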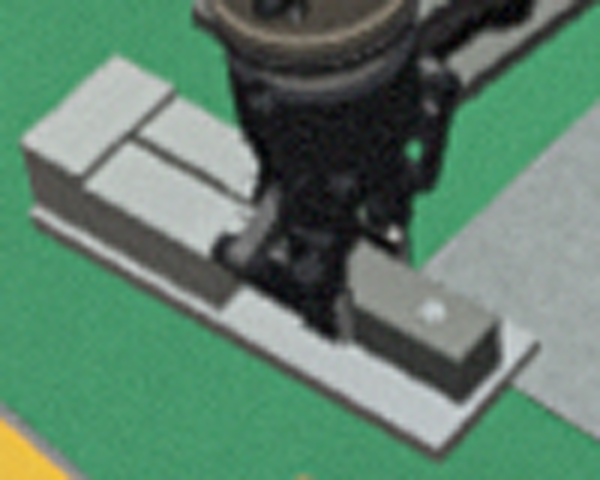

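```bash
python3 -m jog '[{"travel":[0.002,0,0],"angular":[0,0,0],"jaw":0},{"travel":[0.002,0,0],"angular":[0,0,0],"jaw":0},{"travel":[0.002,0,0],"angular":[0,0,0],"jaw":0},{"travel":[0.001,0,0],"angular":[0,0,0],"jaw":0},{"travel":[0,0,0],"angular":[0,0,0],"jaw":0},{"travel":[0,0,0],"angular":[0,0,0],"jaw":0},{"travel":[0,0,0],"angular":[0,0,0],"jaw":0},{"travel":[0,0,0],"angular":[0,0,0],"jaw":0}]'
python3 -m jog '[{"travel":[0.0005,0,0],"angular":[0,0,0],"jaw":0},{"travel":[0.0005,0,0],"angular":[0,0,0],"jaw":0},{"travel":[0,0,0],"angular":[0,0,0],"jaw":0},{"travel":[0,0,0],"angular":[0,0,0],"jaw":0},{"travel":[0,0,0],"angular":[0,0,0],"jaw":0},{"travel":[0,0,0],"angular":[0,0,0],"jaw":0},{"travel":[0,0,0],"angular":[0,0,0],"jaw":0},{"travel":[0,0,0],"angular":[0,0,0],"jaw":0}]'
python3 go.py 0.666 -0.252 0.0205 -84.5
```

```text
t: 48.53
eef_pos: [0.6607, -0.2076, 0.0208]
tcp_rot: [-1.252, 1.14, -1.14]
wrist_force: [0.5, 0.3, -1.3]
gripper_width: 0.0286
t: 49.2
eef_pos: [0.6608, -0.2086, 0.0208]
tcp_rot: [-1.252, 1.14, -1.14]
wrist_force: [0.2, -0.2, -1.7]
gripper_width: 0.0287
t 49.20 pos [ 0.6608 -0.2086  0.0208] yaw -84.6 tilt y-axis [ 0. -0. -1.] w 0.0287 F [ 0.2 -0.2 -1.7] q6 -0.51
ang_y total -0.0020 | then travel x 0.0437 y 0.0003 z 0.0010
```

No contact yet. Creeping on.

```bash
python3 -m jog '[{"travel":[0.0005,0,0],"angular":[0,0,0],"jaw":0},{"travel":[0.0005,0,0],"angular":[0,0,0],"jaw":0},{"travel":[0.0005,0,0],"angular":[0,0,0],"jaw":0},{"travel":[0,0,0],"angular":[0,0,0],"jaw":0},{"travel":[0,0,0],"angular":[0,0,0],"jaw":0},{"travel":[0,0,0],"angular":[0,0,0],"jaw":0},{"travel":[0,0,0],"angular":[0,0,0],"jaw":0},{"travel":[0,0,0],"angular":[0,0,0],"jaw":0}]'
python3 -m jog '[{"travel":[0.0005,0,0],"angular":[0,0,0],"jaw":0},{"travel":[0.0005,0,0],"angular":[0,0,0],"jaw":0},{"travel":[0,0,0],"angular":[0,0,0],"jaw":0},{"travel":[0,0,0],"angular":[0,0,0],"jaw":0},{"travel":[0,0,0],"angular":[0,0,0],"jaw":0},{"travel":[0,0,0],"angular":[0,0,0],"jaw":0},{"travel":[0,0,0],"angular":[0,0,0],"jaw":0},{"travel":[0,0,0],"angular":[0,0,0],"jaw":0}]'
```

```text
t: 49.87
eef_pos: [0.6609, -0.2095, 0.0208]
tcp_rot: [-1.252, 1.14, -1.139]
wrist_force: [-0.4, 4.7, 0.3]
gripper_width: 0.0285
t: 50.53
eef_pos: [0.6609, -0.2096, 0.0208]
tcp_rot: [-1.251, 1.141, -1.138]
wrist_force: [-2.0, 8.0, 2.4]
gripper_width: 0.0287
```

The shoulder meets the block: contact at y = −0.2096, about 0.4 mm from the expected place. Lowering onto the foot and releasing.

```bash
python3 -m jog '[{"travel":[0,0.0007,0],"angular":[0,0,0],"jaw":0},{"travel":[0,0.0008,0],"angular":[0,0,0],"jaw":0},{"travel":[0,0,0],"angular":[0,0,0],"jaw":0},{"travel":[0,0,0],"angular":[0,0,0],"jaw":0},{"travel":[0,0,0],"angular":[0,0,0],"jaw":0},{"travel":[0,0,0],"angular":[0,0,0],"jaw":0},{"travel":[0,0,0],"angular":[0,0,0],"jaw":0},{"travel":[0,0,0],"angular":[0,0,0],"jaw":0}]'
python3 -m jog '[{"travel":[0,0,0],"angular":[0,0,0],"jaw":38},{"travel":[0,0,0],"angular":[0,0,0],"jaw":42},{"travel":[0,0,0],"angular":[0,0,0],"jaw":46},{"travel":[0,0,0],"angular":[0,0,0],"jaw":50},{"travel":[0,0,0],"angular":[0,0,0],"jaw":50},{"travel":[0,0,0],"angular":[0,0,0],"jaw":50},{"travel":[0,0,0],"angular":[0,0,0],"jaw":50},{"travel":[0,0,0],"angular":[0,0,0],"jaw":50}]'
python3 go.py 0.666 -0.252 0.0205 -84.5
```

```text
t: 51.2
eef_pos: [0.6611, -0.2096, 0.0198]
tcp_rot: [-1.251, 1.14, -1.138]
wrist_force: [-1.9, 9.4, 3.1]
gripper_width: 0.0289
t: 51.87
eef_pos: [0.6611, -0.2113, 0.0193]
tcp_rot: [-1.252, 1.14, -1.14]
wrist_force: [0.6, -0.1, -0.3]
gripper_width: 0.0428
t 51.87 pos [ 0.6611 -0.2113  0.0193] yaw -84.6 tilt y-axis [ 0. -0. -1.] w 0.0428 F [ 0.6 -0.1 -0.3] q6 -0.51
ang_y total -0.0021 | then travel x 0.0410 y -0.0012 z 0.0010
```

```bash
python3 -m jog '[{"travel":[0,-0.01,0],"angular":[0,0,0],"jaw":50},{"travel":[0,-0.02,0],"angular":[0,0,0],"jaw":50},{"travel":[0,-0.03,0],"angular":[0,0,0],"jaw":50},{"travel":[0,-0.03,0],"angular":[0,0,0],"jaw":50},{"travel":[0,-0.03,0],"angular":[0,0,0],"jaw":50},{"travel":[0,-0.03,0],"angular":[0,0,0],"jaw":50},{"travel":[0,-0.03,0],"angular":[0,0,0],"jaw":50},{"travel":[0,-0.02,-0.02],"angular":[0,0,0],"jaw":50}]'
python3 -m jog '[{"travel":[-0.01,0,-0.02],"angular":[0,0,0],"jaw":50},{"travel":[-0.03,0,-0.03],"angular":[0,0,0],"jaw":50},{"travel":[-0.03,0,-0.03],"angular":[0,0,0],"jaw":50},{"travel":[-0.03,0,-0.03],"angular":[0,0,0],"jaw":50},{"travel":[-0.03,0,-0.03],"angular":[0,0,0],"jaw":50},{"travel":[-0.02,0,-0.02],"angular":[0,0,0],"jaw":50},{"travel":[0,0,0],"angular":[0,0,0],"jaw":50},{"travel":[0,0,0],"angular":[0,0,0],"jaw":50}]'
python3 - <<'E'
from h import *
for n in("scene","top"):
    p,d=bot.grab_frame(n);cv2.imwrite(f"pics/{n}8.png",p)
r=lambda a,k:cv2.resize(a,None,fx=k,fy=k,interpolation=cv2.INTER_CUBIC)
s=cv2.imread("pics/scene8.png");t=cv2.imread("pics/top8.png")
cv2.imwrite("pics/w1.png",r(s[190:275,200:295],7));cv2.imwrite("pics/w2.png",r(t[110:160,300:394],8));cv2.imwrite("pics/w3.png",r(s[140:400,190:550],2.2))
show(arms("top",t,(345,155,402,250),thr=85,zt=.026))
E
```

```text
t: 52.53
eef_pos: [0.6436, -0.2127, 0.2233]
tcp_rot: [-1.25, 1.133, -1.143]
wrist_force: [0.2, -0.9, 0.6]
gripper_width: 0.0422
t: 53.2
eef_pos: [0.4698, -0.08, 0.2208]
tcp_rot: [-1.252, 1.137, -1.141]
wrist_force: [0.6, 0.9, 0.8]
gripper_width: 0.0427
[381. 222.] area 237 hull 1.42 c [ 0.389 -0.345] eyes [ 0.4279 -0.3469] [ 0.3495 -0.343 ] L 78.5 ang 177.1 mid [ 0.3887 -0.345 ]
[361. 221.] area 222 hull 1.44 c [ 0.39  -0.281] eyes [ 0.3508 -0.2793] [ 0.4293 -0.283 ] L 78.6 ang 177.3 mid [ 0.39   -0.2812]
[362. 182.] area 238 hull 1.38 c [ 0.518 -0.286] eyes [ 0.5561 -0.2885] [ 0.4777 -0.2839] L 78.6 ang 176.6 mid [ 0.5169 -0.2862]
```

View pics/w1.png

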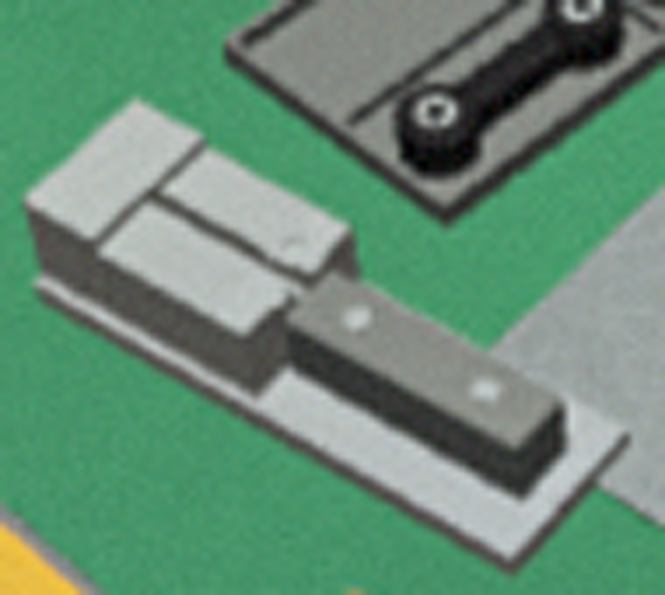

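View pics/w2.png

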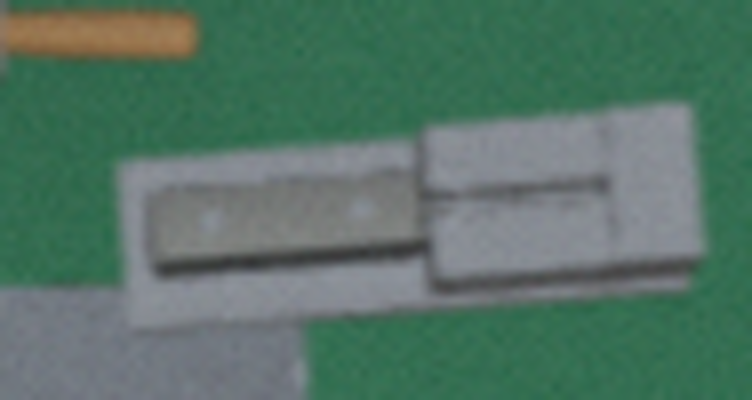

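View pics/w3.png

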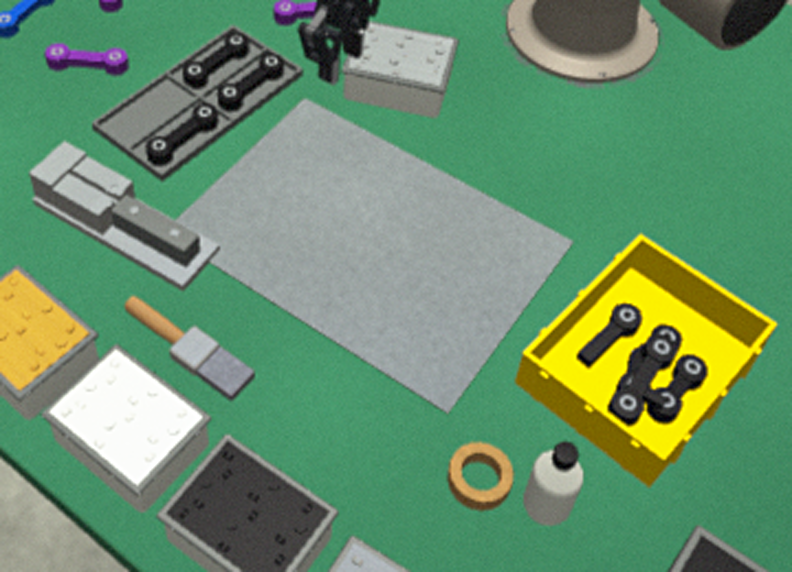

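Run:
```python
from h import *
from pts import pt
p,d=bot.grab_frame("scene")
q=(np.array([(660,338),(627,395),(645,372),(626,308),(688,358),(665,398)])/2.2+[190,140]).astype(int)
for a in q:
    w=d[a[1]-2:a[1]+3,a[0]-2:a[0]+3];D=np.full_like(d,np.median(w[w>0]));print(a,np.round(dep("scene",[a[0]],[a[1]],D)[0],3))
S=lambda q,z:pt("scene",q,z,7,[200,190])
g=S([(565,400),(520,447),(330,275),(288,318)],.046);ya=np.degrees(np.arctan2(*((g[2:].mean(0)-g[:2].mean(0))[::-1])));print(np.round(g,4),ya,"shoulder",g[2:].mean(0))
f=S([(352,235),(246,333)],.05);print("block front",np.round(f,4),f.mean(0))
# handle level by depth at two rivets areas
for a in [(345,318),(425,365),(500,410)]:
    u,v=int(a[0]/7+200),int(a[1]/7+190);w=d[v-1:v+2,u-1:u+2];D=np.full_like(d,np.median(w[w>0]));print(np.round(dep("scene",[u],[v],D)[0],3))
```

```text
[490 293] [0.433 0.33  0.047]
[475 319] [0.516 0.335 0.045]
[483 309] [0.48  0.337 0.043]
[474 280] [0.409 0.281 0.027]
[502 302] [0.423 0.361 0.027]
[492 320] [0.483 0.365 0.029]
[[ 0.6431 -0.1418]
 [ 0.6688 -0.1398]
 [ 0.6553 -0.2485]
 [ 0.6795 -0.2457]] -83.83136721403926 shoulder [ 0.66741968 -0.24712254]
block front [[ 0.6385 -0.2533]
 [ 0.6961 -0.2497]] [ 0.66730578 -0.25151719]
[ 0.665 -0.231  0.044]
[ 0.664 -0.192  0.045]
[ 0.66  -0.158  0.044]
```

Run:
```python
from h import *
t=cv2.imread("pics/top8.png");t0=cv2.imread("pics/top5.png")
for im in(t,t0):
    for v in (136,137,138):
        print(v,cv2.cvtColor(im,cv2.COLOR_BGR2GRAY)[v,340:364].tolist())
# expected columns
print(proj("top",[[.667,-.2515,.05],[.667,-.2515,.046],[.667,-.2475,.046]]))
r=lambda a,k:cv2.resize(a,None,fx=k,fy=k,interpolation=cv2.INTER_CUBIC)
s=cv2.imread("pics/scene8.png")
a=r(s[218:245,232:262],20);b=r(t[125:147,340:368],14)
cv2.imwrite("pics/v1.png",a);cv2.imwrite("pics/v2.png",b)
```

```text
136 [121, 118, 122, 128, 138, 139, 133, 128, 121, 123, 121, 122, 104, 104, 111, 115, 127, 137, 137, 130, 128, 125, 134, 137]
137 [124, 126, 125, 128, 131, 132, 129, 125, 124, 126, 127, 120, 101, 103, 122, 133, 144, 140, 130, 134, 138, 133, 138, 141]
138 [126, 123, 126, 124, 129, 127, 127, 128, 127, 129, 130, 123, 107, 112, 130, 141, 146, 141, 140, 141, 137, 140, 141, 138]
136 [142, 138, 137, 141, 137, 141, 139, 140, 141, 141, 142, 139, 133, 121, 117, 119, 112, 125, 125, 127, 134, 132, 131, 130]
137 [141, 140, 143, 140, 137, 142, 137, 140, 141, 140, 143, 138, 138, 134, 135, 139, 140, 141, 135, 138, 135, 141, 140, 142]
138 [139, 142, 137, 141, 140, 140, 140, 141, 142, 140, 144, 140, 127, 122, 137, 139, 139, 140, 139, 140, 137, 140, 138, 141]
[[352.70756848 134.33907783]
 [352.61562508 134.60301162]
 [351.37136751 134.58546087]]
```

View pics/v1.png

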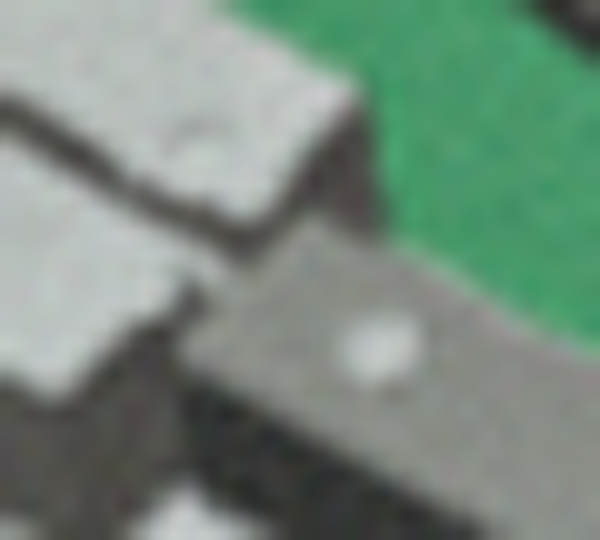

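View pics/v2.png

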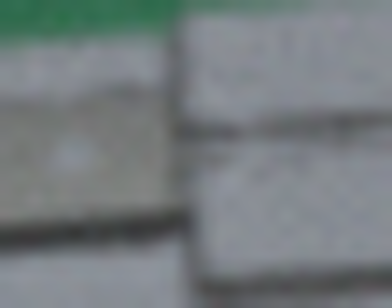

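The spur shifted on top of the pile since it was dropped. It still lies flat inside the crate, with its top at 46 mm, below the rim. The gauge is level, but I can't rule out a small gap at the shoulder in these pictures (1–4 mm). I'll nudge the handle's back end gently with shut fingers to make sure it is home.

```bash
python3 go.py 0.6505 -0.10 0.12 -84.6
```

```text
t 53.35 pos [ 0.4712 -0.0814  0.2198] yaw -84.6 tilt y-axis [ 0.002 -0.001 -1.   ] w 0.0428 F [0.4 0.3 0. ] q6 -0.42
ang_y total -0.0007 | then travel x 0.0354 y 0.0998 z 0.1767
```

```bash
python3 -m jog '[{"travel":[0.005,0.01,0.023],"angular":[0,0,0],"jaw":0},{"travel":[0.005,0.01,0.026],"angular":[0,0,0],"jaw":0},{"travel":[0.005,0.01,0.026],"angular":[0,0,0],"jaw":0},{"travel":[0.005,0.01,0.026],"angular":[0,0,0],"jaw":0},{"travel":[0.005,0.01,0.026],"angular":[0,0,0],"jaw":0},{"travel":[0.005,0.01,0.026],"angular":[0,0,0],"jaw":0},{"travel":[0.005,0.02,0.024],"angular":[0,0,0],"jaw":0},{"travel":[0,0.02,0],"angular":[0,0,0],"jaw":0}]'
python3 -m jog '[{"travel":[0,0.03,0],"angular":[0,0,0],"jaw":0},{"travel":[0,0.03,0],"angular":[0,0,0],"jaw":0},{"travel":[0,0.02,0],"angular":[0,0,0],"jaw":0},{"travel":[0,0.014,0],"angular":[0,0,0],"jaw":0},{"travel":[0,0,0],"angular":[0,0,0],"jaw":0},{"travel":[0,0,0],"angular":[0,0,0],"jaw":0},{"travel":[0,0,0],"angular":[0,0,0],"jaw":0},{"travel":[0,0,0],"angular":[0,0,0],"jaw":0}]'
python3 go.py 0.6532 -0.129 0.022 -84.6
python3 - <<'E'
from h import *
p,d=bot.grab_frame("scene");cv2.imwrite("pics/u1.png",cv2.resize(p[195:285,200:310],None,fx=6,fy=6,interpolation=cv2.INTER_CUBIC))
E
```

```text
t: 54.02
eef_pos: [0.6543, -0.1005, 0.1176]
tcp_rot: [-1.25, 1.137, -1.143]
wrist_force: [-1.3, 0.9, -1.8]
gripper_width: 0.0001
t: 54.68
eef_pos: [0.6508, -0.0994, 0.0267]
tcp_rot: [-1.251, 1.138, -1.142]
wrist_force: [0.4, 0.1, -0.8]
gripper_width: 0.0004
t 54.68 pos [ 0.6508 -0.0994  0.0267] yaw -84.6 tilt y-axis [ 0.003 -0.001 -1.   ] w 0.0004 F [ 0.4  0.1 -0.8] q6 -0.36
ang_y total -0.0005 | then travel x 0.0297 y 0.0047 z -0.0004
```

View pics/u1.png

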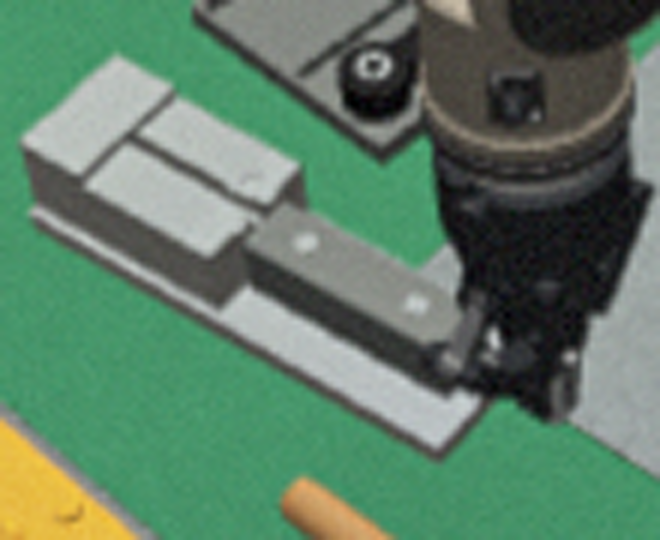

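```bash
python3 -m jog '[{"travel":[0.005,0.003,0],"angular":[0,0,0],"jaw":0},{"travel":[0.005,0,0],"angular":[0,0,0],"jaw":0},{"travel":[0.005,0,0],"angular":[0,0,0],"jaw":0},{"travel":[0.003,0,0],"angular":[0,0,0],"jaw":0},{"travel":[0.002,0,0],"angular":[0,0,0],"jaw":0},{"travel":[0.002,0,0],"angular":[0,0,0],"jaw":0},{"travel":[0,0,0],"angular":[0,0,0],"jaw":0},{"travel":[0,0,0],"angular":[0,0,0],"jaw":0}]'
python3 -m jog '[{"travel":[0.001,0,0],"angular":[0,0,0],"jaw":0},{"travel":[0.001,0,0],"angular":[0,0,0],"jaw":0},{"travel":[0.001,0,0],"angular":[0,0,0],"jaw":0},{"travel":[0,0,0],"angular":[0,0,0],"jaw":0},{"travel":[0,0,0],"angular":[0,0,0],"jaw":0},{"travel":[0,0,0],"angular":[0,0,0],"jaw":0},{"travel":[0,0,0],"angular":[0,0,0],"jaw":0},{"travel":[0,0,0],"angular":[0,0,0],"jaw":0}]'
```

```text
t: 55.4
eef_pos: [0.6517, -0.1208, 0.0223]
tcp_rot: [-1.252, 1.14, -1.14]
wrist_force: [1.0, -0.5, -0.2]
gripper_width: -0.0
t: 56.07
eef_pos: [0.652, -0.1237, 0.0223]
tcp_rot: [-1.252, 1.14, -1.14]
wrist_force: [-0.4, -0.1, 0.1]
gripper_width: -0.0002
```

```bash
python3 -m jog '[{"travel":[0.001,0,0],"angular":[0,0,0],"jaw":0},{"travel":[0.001,0,0],"angular":[0,0,0],"jaw":0},{"travel":[0.001,0,0],"angular":[0,0,0],"jaw":0},{"travel":[0,0,0],"angular":[0,0,0],"jaw":0},{"travel":[0,0,0],"angular":[0,0,0],"jaw":0},{"travel":[0,0,0],"angular":[0,0,0],"jaw":0},{"travel":[0,0,0],"angular":[0,0,0],"jaw":0},{"travel":[0,0,0],"angular":[0,0,0],"jaw":0}]'
python3 -m jog '[{"travel":[0.001,0,0],"angular":[0,0,0],"jaw":0},{"travel":[0.001,0,0],"angular":[0,0,0],"jaw":0},{"travel":[0,0,0],"angular":[0,0,0],"jaw":0},{"travel":[0,0,0],"angular":[0,0,0],"jaw":0},{"travel":[0,0,0],"angular":[0,0,0],"jaw":0},{"travel":[0,0,0],"angular":[0,0,0],"jaw":0},{"travel":[0,0,0],"angular":[0,0,0],"jaw":0},{"travel":[0,0,0],"angular":[0,0,0],"jaw":0}]'
python3 -m jog '[{"travel":[0.001,0,0],"angular":[0,0,0],"jaw":0},{"travel":[0.001,0,0],"angular":[0,0,0],"jaw":0},{"travel":[0,0,0],"angular":[0,0,0],"jaw":0},{"travel":[0,0,0],"angular":[0,0,0],"jaw":0},{"travel":[0,0,0],"angular":[0,0,0],"jaw":0},{"travel":[0,0,0],"angular":[0,0,0],"jaw":0},{"travel":[0,0,0],"angular":[0,0,0],"jaw":0},{"travel":[0,0,0],"angular":[0,0,0],"jaw":0}]'
```

```text
t: 56.73
eef_pos: [0.6523, -0.1267, 0.0223]
tcp_rot: [-1.252, 1.14, -1.14]
wrist_force: [-0.9, 0.8, 0.5]
gripper_width: -0.0002
t: 57.4
eef_pos: [0.6525, -0.1287, 0.0223]
tcp_rot: [-1.252, 1.14, -1.14]
wrist_force: [-1.0, 0.6, -0.9]
gripper_width: 0.0002
t: 58.07
eef_pos: [0.6526, -0.1307, 0.0223]
tcp_rot: [-1.252, 1.14, -1.14]
wrist_force: [0.9, 0.2, -0.6]
gripper_width: 0.0001
```

```bash
python3 -m jog '[{"travel":[0.001,0,0],"angular":[0,0,0],"jaw":0},{"travel":[0.0005,0,0],"angular":[0,0,0],"jaw":0},{"travel":[0,0,0],"angular":[0,0,0],"jaw":0},{"travel":[0,0,0],"angular":[0,0,0],"jaw":0},{"travel":[0,0,0],"angular":[0,0,0],"jaw":0},{"travel":[0,0,0],"angular":[0,0,0],"jaw":0},{"travel":[0,0,0],"angular":[0,0,0],"jaw":0},{"travel":[0,0,0],"angular":[0,0,0],"jaw":0}]'
python3 -m jog '[{"travel":[0.001,0,0],"angular":[0,0,0],"jaw":0},{"travel":[0.0005,0,0],"angular":[0,0,0],"jaw":0},{"travel":[0,0,0],"angular":[0,0,0],"jaw":0},{"travel":[0,0,0],"angular":[0,0,0],"jaw":0},{"travel":[0,0,0],"angular":[0,0,0],"jaw":0},{"travel":[0,0,0],"angular":[0,0,0],"jaw":0},{"travel":[0,0,0],"angular":[0,0,0],"jaw":0},{"travel":[0,0,0],"angular":[0,0,0],"jaw":0}]'
python3 - <<'E'
from h import *
p,d=bot.grab_frame("scene");cv2.imwrite("pics/u2.png",cv2.resize(p[195:285,200:310],None,fx=6,fy=6,interpolation=cv2.INTER_CUBIC))
E
```

```text
t: 58.73
eef_pos: [0.6528, -0.132, 0.0223]
tcp_rot: [-1.252, 1.14, -1.14]
wrist_force: [-0.5, 2.7, 1.2]
gripper_width: -0.0001
t: 59.4
eef_pos: [0.6528, -0.1321, 0.0223]
tcp_rot: [-1.251, 1.141, -1.138]
wrist_force: [-1.3, 7.8, 1.6]
gripper_width: 0.0
```

View pics/u2.png

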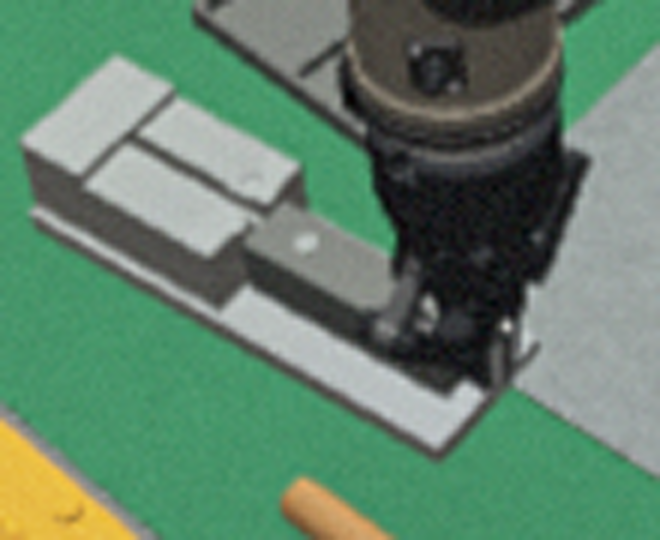

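The nudge met a hard stop (7.8 N, no travel), so the gauge is home. Backing off.

```bash
python3 -m jog '[{"travel":[-0.005,0,0],"angular":[0,0,0],"jaw":0},{"travel":[-0.01,0,0],"angular":[0,0,0],"jaw":0},{"travel":[-0.015,0,0],"angular":[0,0,0],"jaw":0},{"travel":[0,-0.02,0],"angular":[0,0,0],"jaw":0},{"travel":[0,-0.035,0],"angular":[0,0,0],"jaw":0},{"travel":[0,-0.035,0],"angular":[0,0,0],"jaw":0},{"travel":[0,-0.035,0],"angular":[0,0,0],"jaw":0},{"travel":[0,-0.035,0],"angular":[0,0,0],"jaw":0}]'
python3 -m jog '[{"travel":[-0.02,0,-0.02],"angular":[0,0,0],"jaw":0},{"travel":[-0.03,0,-0.03],"angular":[0,0,0],"jaw":0},{"travel":[-0.03,0,-0.03],"angular":[0,0,0],"jaw":0},{"travel":[-0.03,0,-0.03],"angular":[0,0,0],"jaw":0},{"travel":[-0.02,0,-0.02],"angular":[0,0,0],"jaw":0},{"travel":[0,0,0],"angular":[0,0,0],"jaw":0},{"travel":[0,0,0],"angular":[0,0,0],"jaw":0},{"travel":[0,0,0],"angular":[0,0,0],"jaw":0}]'
python3 - <<'E'
from h import *
p,d=bot.grab_frame("scene");cv2.imwrite("pics/end.png",cv2.resize(p[140:400,190:550],None,fx=2.2,fy=2.2,interpolation=cv2.INTER_CUBIC))
t,_=bot.grab_frame("top");cv2.imwrite("pics/end2.png",cv2.resize(t[100:255,130:410],None,fx=2.8,fy=2.8,interpolation=cv2.INTER_CUBIC))
E
```

```text
t: 60.12
eef_pos: [0.6498, -0.1026, 0.1839]
tcp_rot: [-1.253, 1.139, -1.139]
wrist_force: [0.9, 0.2, -0.8]
gripper_width: -0.0001
t: 60.78
eef_pos: [0.511, 0.0121, 0.1827]
tcp_rot: [-1.252, 1.138, -1.14]
wrist_force: [-0.2, -0.1, 0.1]
gripper_width: -0.0001
```

View pics/end.png

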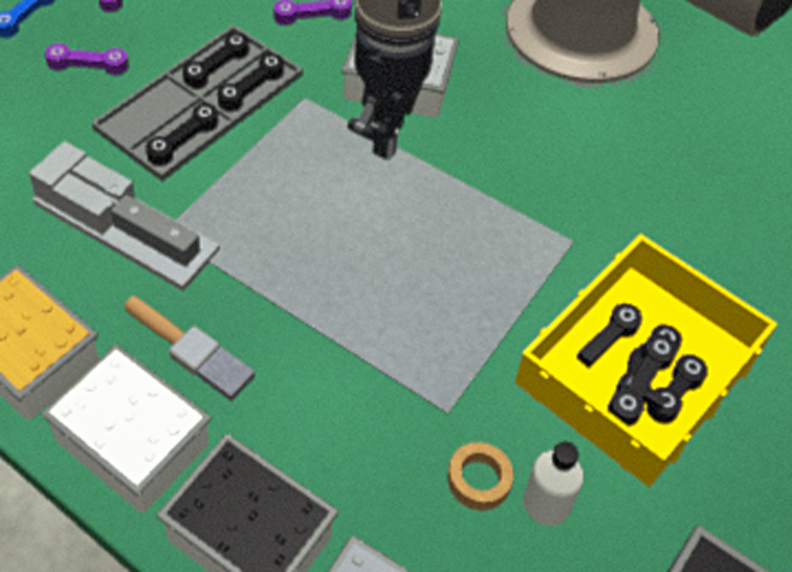

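View pics/end2.png

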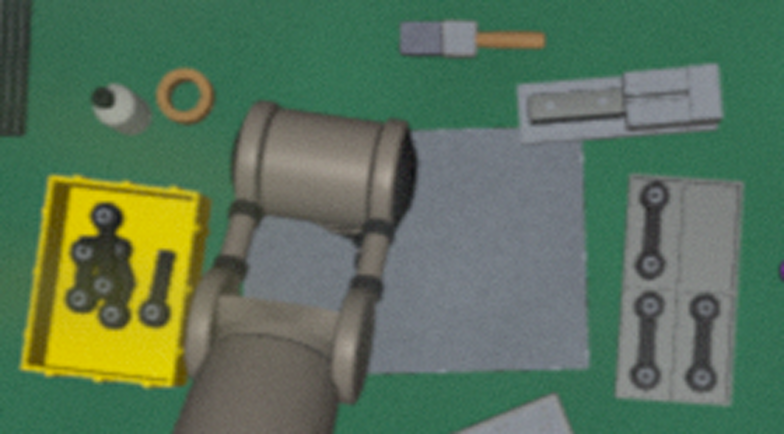

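The final pictures show the mat empty, three sound arms in their bays, four faulty ones in the crate, the gauge home, and the brush, tape roll and bottle where they were. Handing in.

```bash
python3 -c "
from rig import bot
print(bot.job_done())"
```

```text
the job is handed in; nothing more can be done
None
```

I sorted all seven link arms, put the gauge away, and handed the job in at about 61 s; no verdict was reported.

- **Sorting:** the three sound arms lie flat, one to a bay, within a few mm of the bay centres and 0.5° of the tray's direction. The short, bent, broken and spur arms are in the reject crate.
- **Spur:** it shifted on top of the pile after I dropped it, but still lies flat in the crate, with its top about 46 mm up against the 60 mm rim.
- **Gauge:** it lies level in its slot. From picture corners alone the shoulder seemed up to 4 mm short of the block, which disagreed with the contact I felt on insertion. I nudged the handle's back end and it met a hard stop at 7.8 N without moving, so I take it as home.
- **Bystanders:** the brush, tape roll and bottle look unmoved in the last pictures. I compared them by eye and did not measure them.

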